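# Lubricate and reload the dumbbell rack

## Robot

A 6-joint arm with a two-finger parallel gripper is mounted at the origin on the work surface. World frame = base frame: x ahead of the robot, y to its left, z up, the work surface at z = 0. Lengths are in m, angles in rad, forces in N, time in s.
With the tool pointing down it reaches from about 0.35 to 0.975 m from the base axis. Payload 4.9 kg.
Tool frame: the origin (TCP) lies on the centre line of the jaws, within the pads' length; the fingertips stand 11 mm ahead of it and the grasp point (between the pads) lies 8 mm behind it; z points along the fingers, y is the direction in which the jaws open and shut (so a half turn about z gives the same grasp; the last joint's range is limited). The gripper opens to 85 mm and grips with 20 to 120 N. Pads are 22 mm wide; open, the fingers measure 114 mm over their backs; the gripper's body (76 mm by 85 mm) begins 54 mm behind the grasp point. The pads swing forward as they close: fully open they stand 13 mm farther back than shut.
Start: joints at [-1.345, 0.053, 1.613, -0, 1.476, -0.119], TCP at [0.211, -0.588, 0.242] pointing down, gripper open.
Joint ranges: [-3.01, 3.01], [-1.01, 2.22], [0.06, 2.58], [-1.02, 4.17], [0.09, 2.62], [-3.14, 3.14]. Speed limits (rad/s): [2.57, 2.57, 3.14, 3.14, 3.14, 3.14].

## Interface

Orientations are given as a rotation vector (axis times angle).
In Python, from station import ctrl gives the robot as it stands.
- The arm moves only by the tool send_rows, never from a script. Its argument "series" is a list of rows, each an object of numbers: "tx", "ty", "tz": the shift along the tool's x, y, z in cm; "wx", "wy", "wz": the turn, a rotation vector about the tool's x, y, z in rad; "jaw": the closure, from 0 (fully open) to 1 (shut). In form: [{"tx": .., "ty": .., "tz": .., "wx": .., "wy": .., "wz": .., "jaw": ..}, ...]. A call has 1 to 5 rows; each row shifts and turns the pose as measured when the row begins, along the tool's axes as they then stand; what a row does not reach is not made up. A row lasts 1/8 s, in which the tool goes at most 62.5 mm and 10.7 degrees, less where a joint would pass 70% of its speed; a pose out of reach is approached as far as the arm can. A call is refused whole if a number of a shift passes 6.25 or a number of a turn 0.188, either way. A call with a gripper value outside its range is refused whole. The fingers move at their own pace and stop on an object; "squeeze" is the grip in N (left out, the last holds). Time passes only in rows, so rows that do not move let the fingers close. It gives the time, the measured TCP pose, the force and the opening at its end, in the units of the state.
- ctrl.get_obs(): the state, without advancing time (a new reading comes with each control period).
- ctrl.get_image(name): name is "scene" or "top" or "wrist"; returns the picture (384x512x3 uint8, red, green, blue); there is no depth.
- ctrl.camera_info(name): a dict with "mtx" (3x3 intrinsics, pixels), "k1" (the pictures are not rectified: a ray, as slopes to the right and down, at radius r is drawn at 1 + k1 r^2 times it, then the intrinsics apply), "R" (3x3) and "t" (3): a world point X has camera coordinates R X + t. Camera axes: x right, y down, z forward; pixel columns grow to the right and rows downward; lengths in m; the calibration is good to about 2 mm. A picture is of the moment at which its call begins: read the wrist's pose just before it. camera_info takes no time and is no camera call; for the wrist camera it gives the pose at the moment of the call.
- ctrl.finish_job(): hands the job in, once; it reports no verdict.
The state is a dict: "t": time; "q": joint angles; "dq": joint speeds; "effort": joint torques, N m; "tool_pos": TCP position; "tool_rot": TCP orientation; "contact_force": force on the tool from outside, world axes, zero at the start; "wrist_torque": the same for the moment, N m; "opening": finger opening in m.
Only numpy, scipy, OpenCV 4.12 (cv2) and the standard library are available. Lean on these libraries where they do the work, as an engineer would, in place of code of your own. Each camera call takes 0.05 s, during which the arm holds its last target.

## Task

The rack's sliding stop has been sticking: flip its cam lever upright to free it, run the stop right out to the open end, then take the dry-lube stick and rub its tip along the top of the bare slide bar in one slow pass (no faster than about 5 cm a second) from level with the fixed end tabs until close to the stop, and stand the stick back in its pot. Then lay every dumbbell from the tray across the rack's two rails, slide the stop back until the row sits snug with no gaps between the fixed end tabs and the stop, and fold the lever fully down to lock it. Leave the tumbler, grip ring and carabiner where they are.

Things in the scene. Friction and masses are not known exactly. Their poses are not given: they have to be found in the camera images.
- rack: Low grey steel dumbbell rack fixed on the mat, 225 x 370 x 80 mm. Origin: underside, below the row's middle line. y runs along the row from the fixed end tabs (y = -140 mm) to the open end (+y), z up; the slide bar is on the -x side, facing the robot. Rail seats 39 mm high at |x| 38 to 66 mm, open between; lips at |x| = 66 mm rise 12 mm above them. Black pop-pin knob at (92, -115), top z 76 mm.
- end_face (a point): Point midway between the inner faces of the two fixed end tabs, 20 mm above the rail seats (the height of a seated dumbbell's axis); axes as the rack's. The tabs are 26 mm wide at rack x = -53 and +53 mm, rise 40 mm above the seats, and have nothing between them.
- stop_face (a point): Middle of the sliding stop's flat row-side face, 20 mm above the rail seats; axes as the rack's. The stop is a yellow cross plate, 10 mm thick, over both rails, top 44 mm above the seats. Behind it (10 to 60 mm along +y) its dark saddle, 44 mm wide, rides on the slide bar, top 31 mm above the bar.
- stop (a joint): Slide of the stop, m: clear distance from the fixed end tabs to the stop face. 0 to 0.25; 0.25 = right out at the open end. Freed, it slides with 2 N and stays where left; with the lever down the cam grips the bar and holds about 30 N.
- cam_lever (a joint): Cam lever, rad: 0 = folded down flat towards the robot (rack -x), locked; 1.65 = just past upright, free. The cam bears on the bar below about 1.0. Pivot axis: along rack y, 62 mm above the rack's underside, over the bar's middle line, 35 mm behind the stop face (+y). Turning takes 2 N at the knob, rising to 8 N near the locked end; it stays where left.
- lever_knob (a point): Centre of the red barrel knob (26 mm wide along rack y, 24 mm in diameter, flat ends) on the end of the cam lever, 86 mm from the pivot, on an 11 mm rod. With the lever down it is 85 mm from the pivot in rack -x and 10 mm above it. It can be pinched from above, swung about the pivot, and used to pull the freed stop along.
- tray: Low grey plastic tray, fixed, 170 (x) x 290 (y) x 15 mm high, walls and floor 4 mm. Origin: centre of the underside, on the rubber mat (4 mm thick). The dumbbells start in it, side by side.
- pot: Small black pot for the lube stick, fixed, 50 mm high, outside diameter 38 mm at the foot and 46 mm at the rim, inside 30 mm at the floor widening to 38 mm at the rim, floor 5 mm thick. Origin: centre of the underside.
- stick: Dry-lube stick, 60 g: orange round barrel 24 mm in diameter, 120 mm long in all, standing tip down in the pot. Origin: centre of the flat felt tip (13 mm wide; a cone widens to the barrel by 22 mm up). z points from the tip along the barrel to the black top end.
- tumbler_in (a point): Centre of the inner floor of an empty glass tumbler (74 mm wide, 100 mm tall) standing on the mat. A bystander.
- grip_ring: White silicone grip ring lying flat, 76 mm wide, 22 mm high. Origin: underside centre. A bystander.
- carabiner: Aluminium carabiner lying flat, 80 x 50 x 10 mm. A bystander.
- lube0 (a point): Point 1 of 4 on the top face of the slide bar (flat bright steel, 28 mm wide, top 46 mm above the rack's underside, middle line at rack x = -90 mm, y from -180 to +190 mm), on its middle line, 20 mm from the plane of the fixed end tabs towards the open end.
- lube1 (a point): Point 2 of 4 on the top face of the slide bar (flat bright steel, 28 mm wide, top 46 mm above the rack's underside, middle line at rack x = -90 mm, y from -180 to +190 mm), on its middle line, 75 mm from the plane of the fixed end tabs towards the open end.
- lube2 (a point): Point 3 of 4 on the top face of the slide bar (flat bright steel, 28 mm wide, top 46 mm above the rack's underside, middle line at rack x = -90 mm, y from -180 to +190 mm), on its middle line, 130 mm from the plane of the fixed end tabs towards the open end.
- lube3 (a point): Point 4 of 4 on the top face of the slide bar (flat bright steel, 28 mm wide, top 46 mm above the rack's underside, middle line at rack x = -90 mm, y from -180 to +190 mm), on its middle line, 185 mm from the plane of the fixed end tabs towards the open end.
- dumbbell1: Chrome mini dumbbell, about 0.55 kg, 120 mm long: round handle 18 mm in diameter, 80 mm between two heads 40 x 40 mm and 20 mm long (flats on all four sides). x runs along the handle. Origin: 20 mm from the axis, under the middle, on the side that was lowest at the start. May be absent.
- dumbbell1_mid (a point): Middle of the handle of dumbbell1, on its axis (20 mm above whatever the heads rest on). Absent with the dumbbell.
- dumbbell2: Chrome mini dumbbell, about 0.55 kg, 120 mm long: round handle 18 mm in diameter, 80 mm between two heads 40 x 40 mm and 20 mm long (flats on all four sides). x runs along the handle. Origin: 20 mm from the axis, under the middle, on the side that was lowest at the start. May be absent.
- dumbbell2_mid (a point): Middle of the handle of dumbbell2, on its axis (20 mm above whatever the heads rest on). Absent with the dumbbell.
- dumbbell3: Chrome mini dumbbell, about 0.55 kg, 120 mm long: round handle 18 mm in diameter, 80 mm between two heads 40 x 40 mm and 20 mm long (flats on all four sides). x runs along the handle. Origin: 20 mm from the axis, under the middle, on the side that was lowest at the start. May be absent.
- dumbbell3_mid (a point): Middle of the handle of dumbbell3, on its axis (20 mm above whatever the heads rest on). Absent with the dumbbell.
- dumbbell4: Chrome mini dumbbell, about 0.55 kg, 120 mm long: round handle 18 mm in diameter, 80 mm between two heads 40 x 40 mm and 20 mm long (flats on all four sides). x runs along the handle. Origin: 20 mm from the axis, under the middle, on the side that was lowest at the start. May be absent.
- dumbbell4_mid (a point): Middle of the handle of dumbbell4, on its axis (20 mm above whatever the heads rest on). Absent with the dumbbell.

How it is judged:
By the outcome, as a careful person would: the job done as asked, in the order asked, and still so for the second after the job is handed in, with the robot touching nothing.
Of dumbbell1, dumbbell2, dumbbell3, dumbbell4 only 2 to 4 are there at a start; the rules pass over those that are not, and their reading is None.
At some moment in a run one of dumbbell1, dumbbell2, dumbbell3, dumbbell4 may be knocked a few centimetres aside while the robot is not near it.
It also fails if it takes over 210 s, if anything falls off the work surface, if the arm or the gripper's body presses on something with over 40 N, if the wrist force passes 120 N, or if a joint passes its speed limit or range.

## Working session

There is one attempt and no reset: what is moved stays moved. The work goes in short steps, Python scripts to look and compute and a tool call to move; the robot and the scene stay as the last step left them, time stands still between calls to the robot, and variables do not carry over. Pictures are saved under pics/ and viewed, and the job is handed in when it is done.

Besides the shell and the picture viewer there is one more tool, called after "Call:" as a command line: name --argument value ..., lists and objects as JSON in quotes. send_rows: Moves the arm, as the interface text tells. Its arguments: {"type":"object","properties":{"series":{"type":"array"},"squeeze":{"type":"number"}},"required":["series"]}

```bash
ls; mkdir -p pics
python3 - <<'E'
from station import ctrl
import cv2
print(ctrl.get_obs())
for n in ["scene","top","wrist"]:
    print(n,ctrl.camera_info(n))
    im=ctrl.get_image(n); cv2.imwrite(f"pics/{n}0.png",cv2.cvtColor(im,cv2.COLOR_RGB2BGR))
E
```

```text
pics
{'t': 0.0, 'q': array([-1.34500168e+00,  5.33966508e-02,  1.61432296e+00, -3.74093896e-06,
        1.47599722e+00, -1.19015770e-01]), 'dq': array([1.60322642e-03, 1.28760556e-03, 4.69384745e-05, 2.56341272e-04,
       1.80076967e-03, 6.77083416e-04]), 'effort': array([ 5.95931597e-04, -3.93671107e+01, -3.70182323e+01, -1.27379840e-04,
        7.11335932e-03,  1.78552938e-06]), 'tool_pos': array([ 0.21111359, -0.58761505,  0.24102103]), 'tool_rot': array([-3.09292892e+00, -5.38584442e-01,  1.83774332e-04]), 'contact_force': array([-0.01002125, -0.4056324 , -0.11904716]), 'wrist_torque': array([ 0.00768858,  0.01324366, -0.02976187]), 'opening': 0.08565999844498645}
scene {'mtx': array([[355.8260927 ,   0.        , 248.78433878],
       [  0.        , 355.8260927 , 184.48160028],
       [  0.        ,   0.        ,   1.        ]]), 'k1': 0.01154813485808969, 'R': array([[-0.61690293,  0.78686898,  0.01637014],
       [ 0.48883025,  0.39937699, -0.77559204],
       [-0.61682717, -0.47046279, -0.63102219]]), 't': array([ 0.34059942, -0.2177587 ,  1.33811052])}
top {'mtx': array([[375.45919249,   0.        , 250.6759485 ],
       [  0.        , 375.45919249, 186.24143208],
       [  0.        ,   0.        ,   1.        ]]), 'k1': 0.017806709656551085, 'R': array([[-6.78336796e-04, -9.99994301e-01,  3.30732366e-03],
       [-9.89274327e-01,  1.87963456e-04, -1.46069403e-01],
       [ 1.46067949e-01, -3.37093464e-03, -9.89268816e-01]]), 't': array([0.02994091, 0.60736632, 1.10667024])}
wrist {'mtx': array([[293.00473924,   0.        , 254.80486688],
       [  0.        , 293.00473924, 187.87753826],
       [  0.        ,   0.        ,   1.        ]]), 'k1': -0.06008271383666658, 'R': array([[ 0.33751411, -0.94131744, -0.00238663],
       [-0.89686741, -0.3223442 ,  0.30285816],
       [-0.28585499, -0.10007842, -0.95303265]]), 't': array([-0.62441189, -0.04045526,  0.38088397])}
```

View pics/scene0.png

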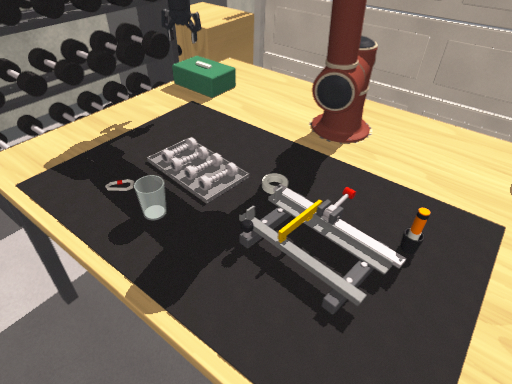

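View pics/top0.png

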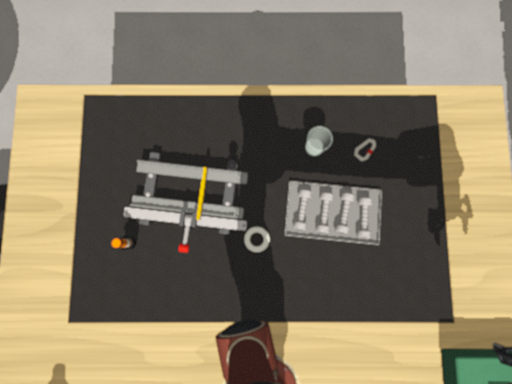

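View pics/wrist0.png

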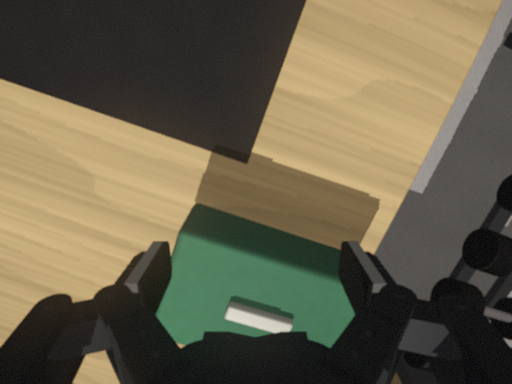

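```bash
cat > h.py <<'E'
import numpy as np, cv2
from scipy.spatial.transform import Rotation as Rot
from station import ctrl
def proj(info,X):
    X=np.atleast_2d(X); c=X@info['R'].T+info['t']; s=c[:,:2]/c[:,2:]
    r2=(s**2).sum(1,keepdims=True); s=s*(1+info['k1']*r2)
    return s@info['mtx'][:2,:2].T+info['mtx'][:2,2]
def ray(info,uv):
    s=(np.array(uv,float)-info['mtx'][:2,2])/info['mtx'][0,0]; d=s.copy()
    for _ in range(20): d=s/(1+info['k1']*(d@d))
    v=info['R'].T@np.array([d[0],d[1],1.]); o=-info['R'].T@info['t']
    return o,v
def atz(info,uv,z):
    o,v=ray(info,uv); return o+v*(z-o[2])/v[2]
def tri(obs):
    A=np.zeros((3,3));b=np.zeros(3);R=[]
    for i,uv in obs:
        o,v=ray(i,uv); v=v/np.linalg.norm(v); P=np.eye(3)-np.outer(v,v); A+=P;b+=P@o;R.append((P,o))
    x=np.linalg.solve(A,b); return x,[np.linalg.norm(P@(x-o)) for P,o in R]
def shot(name,fn=None):
    info=ctrl.camera_info(name); im=cv2.cvtColor(ctrl.get_image(name),cv2.COLOR_RGB2BGR)
    if fn: cv2.imwrite(f"pics/{fn}.png",im)
    return info,im
def crop(im,u0,v0,u1,v1,fn,s=None):
    s=s or min(800/(u1-u0),600/(v1-v0))
    c=cv2.resize(im[v0:v1,u0:u1],None,fx=s,fy=s,interpolation=cv2.INTER_CUBIC); cv2.imwrite(f"pics/{fn}.png",c)
def st():
    o=ctrl.get_obs(); R=Rot.from_rotvec(o['tool_rot']).as_matrix()
    print('t',round(o['t'],3),'p',o['tool_pos'].round(4),'zax',R[:,2].round(3),'yax',R[:,1].round(3),'F',o['contact_force'].round(1),'op',round(o['opening'],4)); return o,R
# delta from tool to world target pose
def to(p,yaw_y=None,o=None,Rt=None):
    """print tool-frame shift (cm) and turn (rad) to reach world p with tool pointing down and jaw axis y at angle yaw_y"""
    if o is None: o,R=st()
    else: R=Rot.from_rotvec(o['tool_rot']).as_matrix()
    d=R.T@(np.array(p)-o['tool_pos'])*100
    if Rt is None and yaw_y is not None:
        y=np.array([np.cos(yaw_y),np.sin(yaw_y),0])
        if y@R[:,1]<0: y=-y
        z=np.array([0,0,-1.]); Rt=np.array([np.cross(y,z),y,z]).T
    w=Rot.from_matrix(R.T@Rt).as_rotvec() if Rt is not None else np.zeros(3)
    print('shift cm',d.round(2),'turn',w.round(3)); return d,w
E
python3 - <<'E'
from h import *
s=cv2.imread('pics/scene0.png');t=cv2.imread('pics/top0.png')
crop(s,230,160,440,315,'c1');crop(t,100,140,280,265,'c2')
crop(s,90,120,260,240,'c3');crop(t,270,110,400,255,'c4')
E
```

```text
(no output)
```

View pics/c1.png

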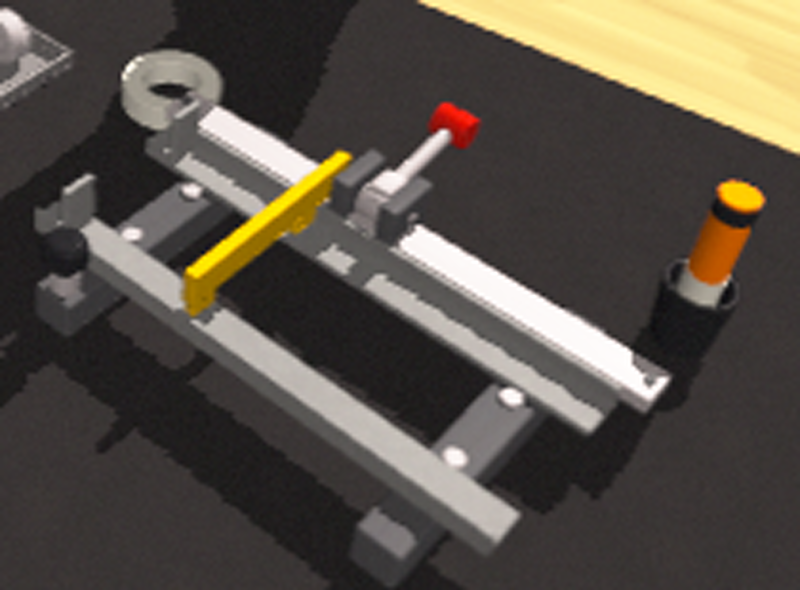

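View pics/c2.png

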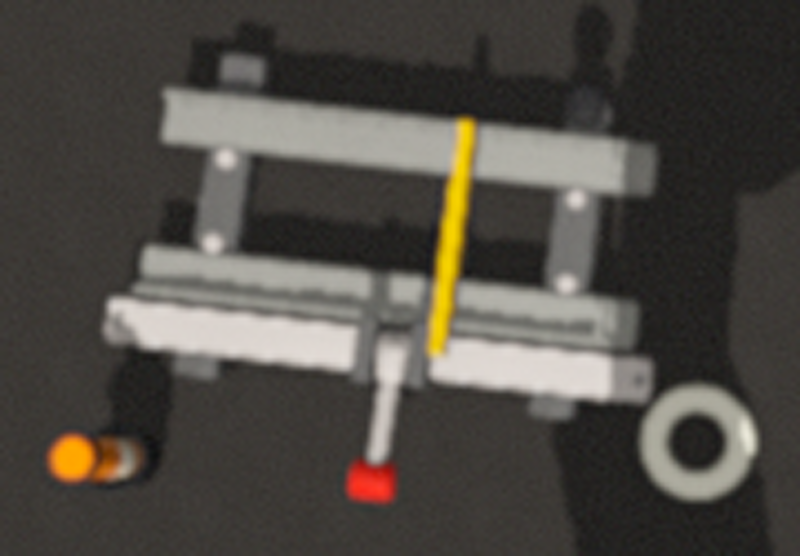

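View pics/c4.png

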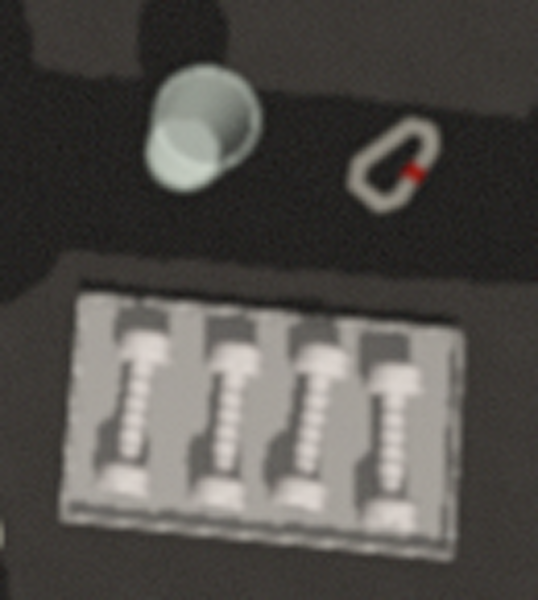

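Run:
```python
from h import *
from scipy.optimize import least_squares
T=ctrl.camera_info('top');S=ctrl.camera_info('scene')
m=np.array([[-76,190,46],[-104,190,46],[-76,-180,46],[-104,-180,46]])/1000
uv=np.array([[110,300],[105,340],[653,360],[650,402]])/4.444+[100,140]
m2=np.array([[-104,190,46],[-76,190,46]])/1000
uv2=np.array([[668,376],[640,395]])/3.81+[230,160]
def W(p,m): 
    c,s=np.cos(p[2]),np.sin(p[2]); return np.c_[p[0]+c*m[:,0]-s*m[:,1],p[1]+s*m[:,0]+c*m[:,1],m[:,2]+.004]
f=lambda p: np.r_[(proj(T,W(p,m))-uv).ravel(),(proj(S,W(p,m2))-uv2).ravel()]
r=least_squares(f,[.55,.2,0]);p=r.x;print(p,f(p).round(1))
s=cv2.imread('pics/scene0.png');t=cv2.imread('pics/top0.png')
L=[]
for x0,x1,y0,y1,z in [(-104,-76,-180,190,46),(38,66,-140,185,39),(-66,-38,-140,185,39),(40,66,-140,-140.1,79),(-66,-40,-140,-140.1,79)]:
    q=np.array([[x0,y0,z],[x1,y0,z],[x1,y1,z],[x0,y1,z]])/1000
    L.append(W(p,q))
k=4
for info,im,n,b in [(T,t,'ov_t',(100,140,280,265)),(S,s,'ov_s',(230,160,440,315))]:
    big=cv2.resize(im,None,fx=k,fy=k,interpolation=cv2.INTER_CUBIC)
    for q in L: cv2.polylines(big,[np.int32((proj(info,q)+.5)*k)],True,(0,255,0),1)
    u0,v0,u1,v1=[a*k for a in b]; cv2.imwrite(f'pics/{n}.png',big[v0:v1,u0:min(u1,u0+800)][:600])
```

```text
[ 0.59747039  0.21131579 -0.11928445] [ 0.2 -0.9 -0.2 -0.7 -0.2  0.1 -0.7 -0.1 -0.6 -1.9  0.8  0.1]
```

View pics/ov_t.png

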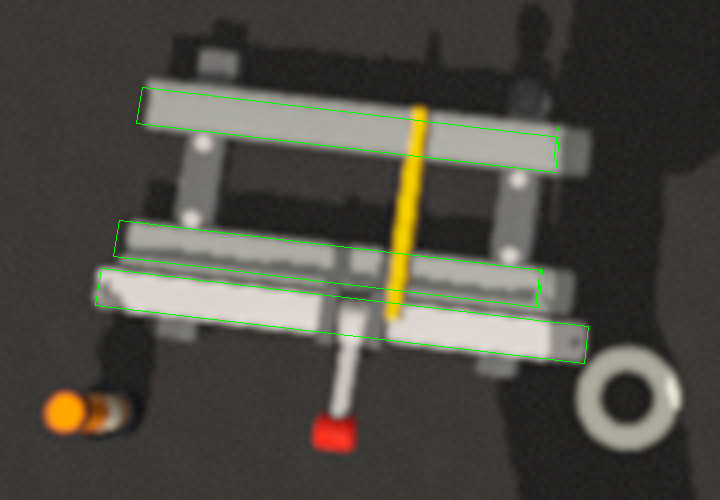

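View pics/ov_s.png

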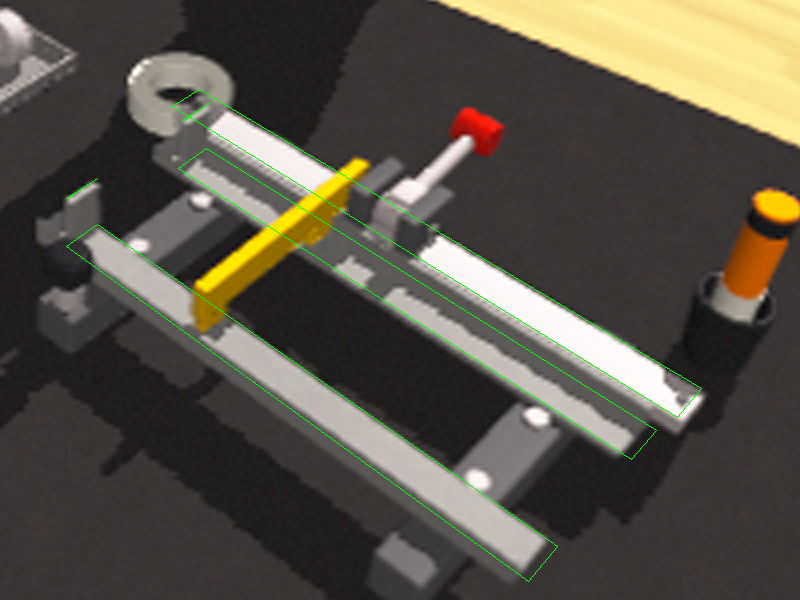

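Run:
```python
from h import *
T=ctrl.camera_info('top');S=ctrl.camera_info('scene');W=ctrl.camera_info('wrist')
o,R=st()
c=-W['R'].T@W['t']; print('cam in tool',R.T@(c-o['tool_pos']),'cam z in tool',R.T@W['R'][2],'cam x',R.T@W['R'][0])
print('knob',tri([(T,(183.3,248.5)),(S,(349.5,193.5))]))
print('sticktop',tri([(T,(116,243)),(S,(424.5,212))]))
print('tray',[atz(T,(a,b),.019) for a,b in [(289,181),(382,188),(380,244),(285,236)]])
print('glass',atz(T,(314,147),.005),'ring',atz(T,(257,239),.02))
to([.5,.18,.33],1.456)
```

```text
t 0.15 p [ 0.2112 -0.5878  0.2413] zax [-0.     0.002 -1.   ] yax [ 0.338 -0.941 -0.002] F [-0.6  0.4  0.3] op 0.0857
cam in tool [ 0.0764241   0.00063616 -0.13255815] cam z in tool [-3.03061128e-01 -6.82210313e-04  9.52970874e-01] cam x [-5.57476385e-04  9.99999700e-01  5.38590108e-04]
knob (array([0.4195519 , 0.2272431 , 0.07041648]), [np.float64(0.0006517698541118607), np.float64(0.000651769854111962)])
sticktop (array([0.43592111, 0.40573447, 0.12331774]), [np.float64(0.001104232995843352), np.float64(0.001104232995843295)])
tray [array([ 0.6277753 , -0.09083295,  0.019     ]), array([ 0.60551011, -0.38140762,  0.019     ]), array([ 0.43234777, -0.36618085,  0.019     ]), array([ 0.45649982, -0.07582907,  0.019     ])]
glass [ 0.74098346 -0.1745712   0.005     ] ring [0.44739889 0.01030344 0.02      ]
t 0.15 p [ 0.2112 -0.5878  0.2413] zax [-0.     0.002 -1.   ] yax [ 0.338 -0.941 -0.002] F [-0.6  0.4  0.3] op 0.0857
shift cm [ 53.14 -62.51  -8.76] turn [-0.002  0.     0.46 ]
```

Call:
send_rows --series '[{"tx": 3.9, "ty": -4.6, "tz": -1, "wz": 0.092}, {"tx": 3.5, "ty": -4.9, "tz": -1, "wz": 0.092}, {"tx": 3.0, "ty": -5.2, "tz": -1, "wz": 0.092}, {"tx": 2.5, "ty": -5.5, "tz": -1, "wz": 0.092}, {"tx": 2.0, "ty": -5.7, "tz": -1, "wz": 0.092}]'

```text
invalid input at $.series[0]: expected keys tx, ty, tz, wx, wy, wz, jaw
```

Run:
```python
from h import *
to([.5,.18,.33],1.456)
```

```text
t 0.15 p [ 0.2112 -0.5878  0.2413] zax [-0.     0.002 -1.   ] yax [ 0.338 -0.941 -0.002] F [-0.6  0.4  0.3] op 0.0857
shift cm [ 53.14 -62.51  -8.76] turn [-0.002  0.     0.46 ]
```

All keys are required.

Call:
send_rows --series '[{"tx": 3.9, "ty": -4.6, "tz": -1, "wx": 0, "wy": 0, "wz": 0.092, "jaw": 0}, {"tx": 3.5, "ty": -4.9, "tz": -1, "wx": 0, "wy": 0, "wz": 0.092, "jaw": 0}, {"tx": 3.0, "ty": -5.2, "tz": -1, "wx": 0, "wy": 0, "wz": 0.092, "jaw": 0}, {"tx": 2.5, "ty": -5.5, "tz": -1, "wx": 0, "wy": 0, "wz": 0.092, "jaw": 0}, {"tx": 2.0, "ty": -5.7, "tz": -1, "wx": 0, "wy": 0, "wz": 0.092, "jaw": 0}]' --squeeze 40

```text
t: 0.78
tool_pos: [0.32, -0.3016, 0.2889]
tool_rot: [-3.125, 0.215, 0.004]
contact_force: [1.1, -0.7, 0.5]
opening: 0.0858
```

Run:
```python
from h import *
to([.5,.18,.33],1.456)
```

```text
t 0.775 p [ 0.32   -0.3016  0.2889] zax [-0.002  0.009 -1.   ] yax [-0.137 -0.991 -0.009] F [ 1.1 -0.7  0.5] op 0.0858
shift cm [ 11.22 -50.21  -3.69] turn [-0.009  0.003 -0.023]
```

Call:
send_rows --series '[{"tx": 1.4, "ty": -6, "tz": -0.5, "wx": 0, "wy": 0, "wz": 0, "jaw": 0}, {"tx": 1.4, "ty": -6, "tz": -0.5, "wx": 0, "wy": 0, "wz": 0, "jaw": 0}, {"tx": 1.4, "ty": -6, "tz": -0.5, "wx": 0, "wy": 0, "wz": 0, "jaw": 0}, {"tx": 1.4, "ty": -6, "tz": -0.5, "wx": 0, "wy": 0, "wz": 0, "jaw": 0}, {"tx": 1.4, "ty": -6, "tz": -0.5, "wx": 0, "wy": 0, "wz": 0, "jaw": 0}]'

```text
t: 1.4
tool_pos: [0.4299, -0.0103, 0.3167]
tool_rot: [-3.126, 0.22, -0.003]
contact_force: [0.3, -0.6, 0.7]
opening: 0.0856
```

Call:
send_rows --series '[{"tx": 1.4, "ty": -6, "tz": -0.3, "wx": 0, "wy": 0, "wz": 0, "jaw": 0}, {"tx": 1.4, "ty": -6, "tz": -0.3, "wx": 0, "wy": 0, "wz": 0, "jaw": 0}, {"tx": 1.4, "ty": -5, "tz": -0.3, "wx": 0, "wy": 0, "wz": 0, "jaw": 0}, {"tx": 0, "ty": 0, "tz": 0, "wx": 0, "wy": 0, "wz": 0, "jaw": 0}]'

```text
t: 1.9
tool_pos: [0.4952, 0.1593, 0.3265]
tool_rot: [-3.128, 0.21, -0.003]
contact_force: [0.2, -0.6, -0.3]
opening: 0.0853
```

Run:
```python
from h import *
to([.5,.18,.33],1.456)
i,im=shot('wrist','w1'); crop(im,0,0,512,384,'w1b')
```

```text
t 1.9 p [0.4952 0.1593 0.3265] zax [ 0.003  0.007 -1.   ] yax [-0.133 -0.991 -0.007] F [ 0.2 -0.6 -0.3] op 0.0853
shift cm [ 0.2  -2.11 -0.33] turn [-0.007 -0.002 -0.019]
```

View pics/w1b.png

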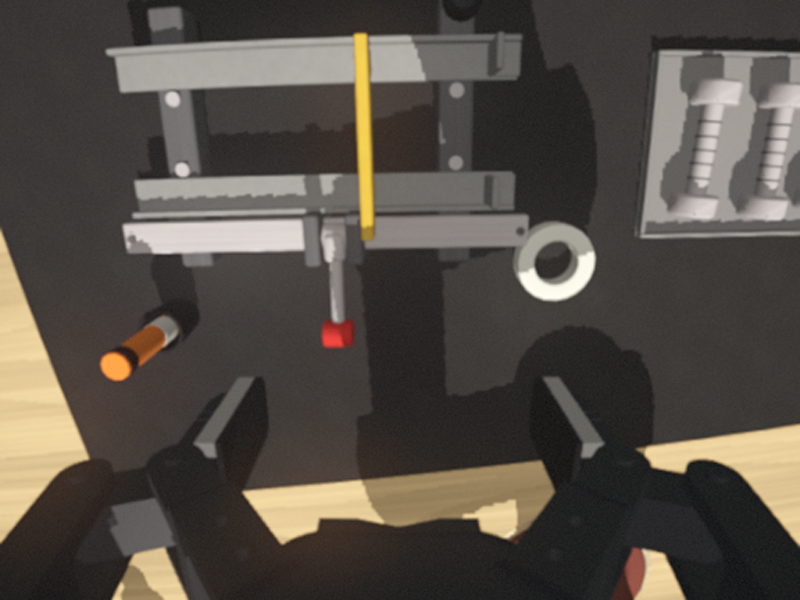

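```bash
cat > fit.py <<'E'
from h import *
from scipy.optimize import least_squares
def Wd(p,m):
    m=np.atleast_2d(m); c,s=np.cos(p[2]),np.sin(p[2]); return np.c_[p[0]+c*m[:,0]-s*m[:,1],p[1]+s*m[:,0]+c*m[:,1],m[:,2]+.004]
E
python3 - <<'E'
from fit import *
I=ctrl.camera_info('wrist');T=ctrl.camera_info('top');S=ctrl.camera_info('scene')
m=np.array([[-76,190,46],[-104,190,46],[-76,-180,46],[-104,-180,46]])/1000
uv=np.array([[123,223],[128,252.5],[527,214],[528,246]])/1.5625
uvt=np.array([[110,300],[105,340],[653,360],[650,402]])/4.444+[100,140]
for wt in (0,.3):
    f=lambda p: np.r_[(proj(I,Wd(p,m))-uv).ravel(),wt*(proj(T,Wd(p,m))-uvt).ravel()]
    r=least_squares(f,[.6,.2,-.1]);p=r.x;print(p,f(p).round(1))
im=cv2.imread('pics/w1.png');k=1.5625
big=cv2.imread('pics/w1b.png')
for x0,x1,y0,y1,z in [(-104,-76,-180,190,46),(38,66,-140,190,39),(-66,-38,-140,190,39),(40,66,-140,-140.1,79),(-66,-40,-140,-140.1,79)]:
    q=np.array([[x0,y0,z],[x1,y0,z],[x1,y1,z],[x0,y1,z]])/1000
    cv2.polylines(big,[np.int32((proj(I,Wd(p,q))+.5)*k)],True,(0,255,0),1)
cv2.imwrite('pics/w1o.png',big)
np.save('rack.npy',p)
E
```

```text
[ 0.59695163  0.21051066 -0.11763755] [-0.3 -0.   0.   0.2  1.1  0.3 -0.8 -0.4  0.  -0.   0.  -0.   0.   0.
 -0.   0. ]
[ 0.59693889  0.21053121 -0.11751701] [-0.3 -0.   0.   0.2  1.1  0.3 -0.8 -0.4  0.2 -0.2  0.  -0.1  0.   0.
 -0.1  0. ]
```

View pics/w1o.png

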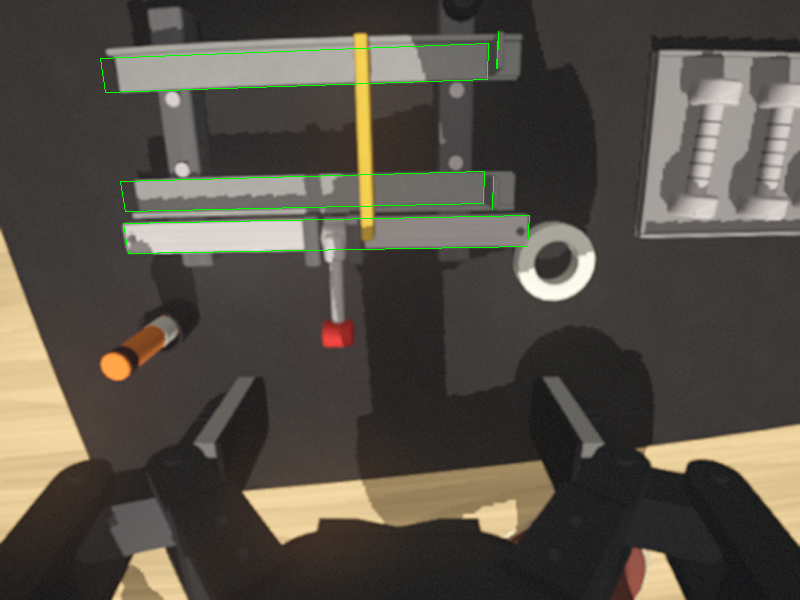

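```bash
cat >> fit.py <<'E'
P=np.load('rack.npy')
def Rk(X):  # world->rack
    X=np.atleast_2d(X); c,s=np.cos(P[2]),np.sin(P[2]); d=X-[P[0],P[1],.004]
    return np.c_[c*d[:,0]+s*d[:,1],-s*d[:,0]+c*d[:,1],d[:,2]]
def Wk(*m): return Wd(P,np.array(m,float)/1000)[0]
YA=P[2]+np.pi/2
E
python3 - <<'E'
from fit import *
I=ctrl.camera_info('wrist');T=ctrl.camera_info('top');S=ctrl.camera_info('scene')
s=cv2.imread('pics/w1.png').astype(int); red=(s[:,:,2]>120)&(s[:,:,1]<70)&(s[:,:,0]<70)
v,u=np.nonzero(red);k=(v<260);print(u[k].min(),u[k].max(),v[k].min(),v[k].max(),u[k].mean(),v[k].mean())
c=(u[k].mean(),v[k].mean())
print('knob rack', Rk(atz(I,c,.080)), Rk(tri([(I,c),(T,(183.3,248.5)),(S,(349.5,193.5))])[0]))
print('stop face', [Rk(atz(I,np.array(a)/1.5625,.087))*1000 for a in [(369,36),(374,236),(355,36),(362,238)]])
t=cv2.imread('pics/w1b.png')
to([.5,.18,.33],YA)
E
```

```text
70 224 206 233 185.83954154727795 215.02292263610315
knob rack [[-0.17711057  0.03521261  0.076     ]] [[-0.17143094  0.00902635  0.08200611]]
stop face [array([[ 62.90962238, -44.84485235,  83.        ]]), array([[-86.5096265 , -43.72607825,  83.        ]]), array([[ 63.17139808, -34.52013297,  83.        ]]), array([[-87.99300893, -33.79204153,  83.        ]])]
t 1.95 p [0.4948 0.158  0.3265] zax [ 0.002  0.006 -1.   ] yax [-0.135 -0.991 -0.007] F [-0.2 -0.5 -1.2] op 0.0853
shift cm [ 0.22 -2.25 -0.34] turn [-0.007 -0.002 -0.018]
```

Run:
```python
from fit import *
I=ctrl.camera_info('wrist');T=ctrl.camera_info('top');S=ctrl.camera_info('scene')
s=cv2.imread('pics/w1.png').astype(int); red=(s[:,:,2]>120)&(s[:,:,1]<70)&(s[:,:,0]<70)
v,u=np.nonzero(red);k=(v<260)&(u>195);print(u[k].min(),u[k].max(),v[k].min(),v[k].max())
c=(u[k].mean(),v[k].mean())
print('knob rack', Rk(atz(I,c,.080)), Rk(tri([(I,c),(T,(183.3,248.5)),(S,(349.5,193.5))])[0]))
k=Wk(-175,-9.3,72); print(k)
to([*k[:2],k[2]-.008+.11],YA)
```

```text
206 224 206 222
knob rack [[-0.17532138 -0.00664612  0.076     ]] [[-0.17864469 -0.004559    0.06627337]]
[0.4220555  0.22181352 0.076     ]
t 1.95 p [0.4948 0.158  0.3265] zax [ 0.002  0.006 -1.   ] yax [-0.135 -0.991 -0.007] F [-0.2 -0.5 -1.2] op 0.0853
shift cm [-8.09 -5.24 14.87] turn [-0.007 -0.002 -0.018]
```

Call:
send_rows --series '[{"tx": -2.7, "ty": -1.75, "tz": 4.9, "wx": 0, "wy": 0, "wz": -0.018, "jaw": 0.45}, {"tx": -2.7, "ty": -1.75, "tz": 4.9, "wx": 0, "wy": 0, "wz": 0, "jaw": 0.45}, {"tx": -2.7, "ty": -1.75, "tz": 4.9, "wx": 0, "wy": 0, "wz": 0, "jaw": 0.45}, {"tx": 0, "ty": 0, "tz": 0, "wx": 0, "wy": 0, "wz": 0, "jaw": 0.45}]' --squeeze 30

```text
t: 2.45
tool_pos: [0.4192, 0.2176, 0.1751]
tool_rot: [-3.132, 0.194, -0.005]
contact_force: [0.4, 0.3, -0.5]
opening: 0.0471
```

Run:
```python
from fit import *
k=Wk(-175,-8.5,72)
i,im=shot('wrist','w2'); crop(im,120,60,392,264,'w2b')
s=im.astype(int); red=(s[:,:,2]>120)&(s[:,:,1]<70)&(s[:,:,0]<70)
v,u=np.nonzero(red);print(u.min(),u.max(),v.min(),v.max()); print(Rk(atz(i,(np.median(u),np.median(v)),.08)))
to([*k[:2],k[2]-.008],YA)
```

```text
0 261 176 231
[[-0.17522369  0.00264288  0.076     ]]
t 2.5 p [0.4221 0.2178 0.1786] zax [ 0.01   0.005 -1.   ] yax [-0.124 -0.992 -0.007] F [ 0.7  0.7 -0.2] op 0.047
shift cm [-0.15 -0.41 11.07] turn [-0.007 -0.009 -0.007]
```

View pics/w2b.png

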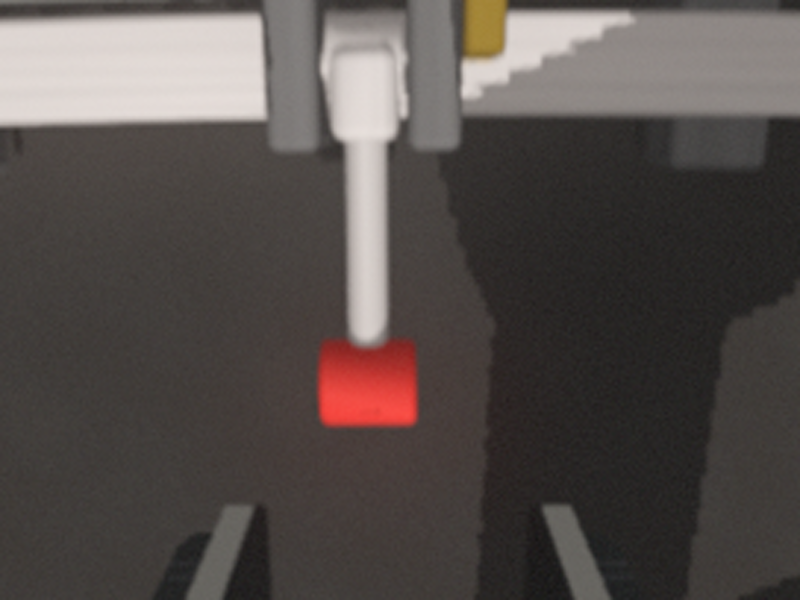

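Run:
```python
from fit import *
i=ctrl.camera_info('wrist')
print(Rk(atz(i,(245.1,190.9),.080)),Rk(atz(i,(233.,190.9),.08)),)
```

```text
[[-0.17296175 -0.00552335  0.076     ]] [[-0.17291172  0.00454607  0.076     ]]
```

Call:
send_rows --series '[{"tx": -0.05, "ty": -0.6, "tz": 3.5, "wx": -0.007, "wy": -0.009, "wz": -0.007, "jaw": 0.45}, {"tx": 0, "ty": 0, "tz": 4.5, "wx": 0, "wy": 0, "wz": 0, "jaw": 0.45}, {"tx": 0, "ty": 0, "tz": 3.0, "wx": 0, "wy": 0, "wz": 0, "jaw": 0.45}, {"tx": 0, "ty": 0, "tz": 0, "wx": 0, "wy": 0, "wz": 0, "jaw": 0.45}]'

```text
t: 3.0
tool_pos: [0.4358, 0.2225, 0.0793]
tool_rot: [-3.129, 0.195, -0.036]
contact_force: [-0.1, 0.4, 0.4]
opening: 0.0466
```

Run:
```python
from fit import *
k=Wk(-174,-6,72)
to([*k[:2],k[2]-.008],YA)
i,im=shot('wrist','w3')
```

```text
t 3.0 p [0.4358 0.2225 0.0793] zax [ 0.023  0.005 -1.   ] yax [-0.124 -0.992 -0.008] F [-0.1  0.4  0.4] op 0.0466
shift cm [-1.28 -0.09  1.1 ] turn [-0.008 -0.023 -0.007]
```

View pics/w3.png

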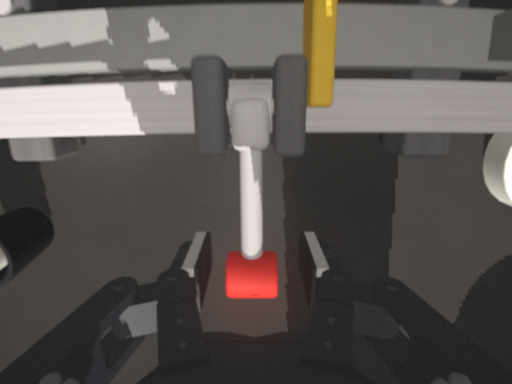

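Call:
send_rows --series '[{"tx": -1.3, "ty": -0.05, "tz": 0.8, "wx": -0.008, "wy": -0.023, "wz": -0.007, "jaw": 0.45}, {"tx": 0, "ty": 0, "tz": 0.3, "wx": 0, "wy": 0, "wz": 0, "jaw": 0.45}, {"tx": 0, "ty": 0, "tz": 0, "wx": 0, "wy": 0, "wz": 0, "jaw": 0.45}]'

```text
t: 3.42
tool_pos: [0.4281, 0.2259, 0.0751]
tool_rot: [-3.132, 0.185, -0.017]
contact_force: [0.6, -0.5, 0.2]
opening: 0.0469
```

Run:
```python
from fit import *
k=Wk(-174,-6,72)
o,_=to([*k[:2],k[2]-.008],YA)
```

```text
t 3.425 p [0.4281 0.2259 0.0751] zax [ 0.011  0.004 -1.   ] yax [-0.118 -0.993 -0.005] F [ 0.6 -0.5  0.2] op 0.0469
shift cm [-0.46  0.15  0.71] turn [-0.005 -0.01  -0.001]
```

Call:
send_rows --series '[{"tx": -0.5, "ty": 0.15, "tz": 0.7, "wx": -0.005, "wy": -0.01, "wz": 0, "jaw": 0.45}, {"tx": -0.2, "ty": 0, "tz": 0.3, "wx": 0, "wy": -0.005, "wz": 0, "jaw": 0.45}, {"tx": 0, "ty": 0, "tz": 0, "wx": 0, "wy": 0, "wz": 0, "jaw": 0.8}, {"tx": 0, "ty": 0, "tz": 0, "wx": 0, "wy": 0, "wz": 0, "jaw": 0.8}]'

```text
t: 3.92
tool_pos: [0.4207, 0.2257, 0.0649]
tool_rot: [-3.135, 0.185, 0.008]
contact_force: [0.2, 1.3, 1.5]
opening: 0.0257
```

Run:
```python
from fit import *
k=Wk(-174,-6,72)
o,_=to([*k[:2],k[2]-.008],YA)
```

```text
t 3.925 p [0.4207 0.2257 0.0649] zax [-0.005  0.001 -1.   ] yax [-0.117 -0.993 -0.   ] F [0.2 1.3 1.5] op 0.0257
shift cm [ 0.28  0.04 -0.31] turn [-0.     0.005 -0.   ]
```

Call:
send_rows --series '[{"tx": 0.1, "ty": 0, "tz": -1.0, "wx": 0, "wy": 0, "wz": 0, "jaw": 1}, {"tx": 0.4, "ty": 0, "tz": -1.4, "wx": 0, "wy": 0, "wz": 0, "jaw": 1}, {"tx": 0.6, "ty": 0, "tz": -1.4, "wx": 0, "wy": 0, "wz": 0, "jaw": 1}, {"tx": 0.8, "ty": 0, "tz": -1.3, "wx": 0, "wy": 0, "wz": 0, "jaw": 1}]' --squeeze 40

```text
t: 4.42
tool_pos: [0.4372, 0.2225, 0.1113]
tool_rot: [3.135, -0.184, -0.018]
contact_force: [4.9, 2.3, -12.5]
opening: 0.0253
```

```bash
cat >> fit.py <<'E'
def rr():
    o,R=st(); g=o['tool_pos']-R[:,2]*.008; print('grasp rack mm',(Rk(g)[0]*1000).round(1),'tcp rack',(Rk(o['tool_pos'])[0]*1000).round(1)); g=Rk(g)[0]*1000; v=g[[0,2]]-[-90,62]; print('lever r',np.hypot(*v).round(1),'phi',np.arctan2(v[1],-v[0]).round(3))
E
python3 -c "
from fit import *
rr()"
```

```text
t 4.425 p [0.4372 0.2225 0.1113] zax [-0.012 -0.    -1.   ] yax [-0.117 -0.993  0.002] F [  4.9   2.3 -12.5] op 0.0253
grasp rack mm [-159.9   -6.9  115.3] tcp rack [-160.    -6.9  107.3]
lever r 87.9 phi 0.651
```

Call:
send_rows --series '[{"tx": 1.1, "ty": 0, "tz": -1.2, "wx": 0, "wy": 0, "wz": 0, "jaw": 1}, {"tx": 1.3, "ty": 0, "tz": -1.0, "wx": 0, "wy": 0.005, "wz": 0, "jaw": 1}, {"tx": 1.5, "ty": 0, "tz": -0.7, "wx": 0, "wy": 0.005, "wz": 0, "jaw": 1}]'

```text
t: 4.8
tool_pos: [0.4757, 0.2176, 0.1402]
tool_rot: [3.134, -0.184, -0.015]
contact_force: [-3.9, 2.6, -7.1]
opening: 0.0251
```

```bash
python3 -c "
from fit import *
rr()"
```

```text
t 4.8 p [0.4757 0.2176 0.1402] zax [-0.01  -0.002 -1.   ] yax [-0.117 -0.993  0.003] F [-3.9  2.6 -7.1] op 0.0251
grasp rack mm [-121.2   -7.1  144.2] tcp rack [-121.3   -7.2  136.2]
lever r 87.9 phi 1.208
```

Call:
send_rows --series '[{"tx": 1.5, "ty": 0, "tz": -0.4, "wx": 0, "wy": 0.01, "wz": 0, "jaw": 1}, {"tx": 1.6, "ty": 0, "tz": -0.1, "wx": 0, "wy": 0, "wz": 0, "jaw": 1}, {"tx": 1.5, "ty": 0, "tz": 0.1, "wx": 0, "wy": 0, "wz": 0, "jaw": 1}, {"tx": 0.6, "ty": 0, "tz": 0.1, "wx": 0, "wy": 0, "wz": 0, "jaw": 1}]'

```text
t: 5.3
tool_pos: [0.5289, 0.2115, 0.1448]
tool_rot: [3.133, -0.185, -0.013]
contact_force: [-8.1, 3.2, -4.6]
opening: 0.0248
```

```bash
python3 -c "
from fit import *
rr()"
```

```text
t 5.3 p [0.5289 0.2115 0.1448] zax [-0.009 -0.003 -1.   ] yax [-0.117 -0.993  0.004] F [-8.1  3.2 -4.6] op 0.0248
grasp rack mm [-67.6  -7.  148.8] tcp rack [-67.7  -7.1 140.8]
lever r 89.7 phi 1.823
```

Call:
send_rows --series '[{"tx": -0.1, "ty": -2.5, "tz": 0, "wx": 0, "wy": 0, "wz": 0, "jaw": 1}, {"tx": 0, "ty": -3.5, "tz": 0, "wx": 0, "wy": 0, "wz": 0, "jaw": 1}, {"tx": 0, "ty": -3.5, "tz": 0, "wx": 0, "wy": 0, "wz": 0, "jaw": 1}, {"tx": 0, "ty": -2.0, "tz": 0, "wx": 0, "wy": 0, "wz": 0, "jaw": 1}]'

```text
t: 5.8
tool_pos: [0.5431, 0.3222, 0.1443]
tool_rot: [3.118, -0.189, -0.025]
contact_force: [-6.1, -2.6, -1.3]
opening: 0.0252
```

```bash
python3 -c "
from fit import *
rr()"
```

```text
t 5.8 p [0.5431 0.3222 0.1443] zax [-0.017 -0.017 -1.   ] yax [-0.121 -0.992  0.019] F [-6.1 -2.6 -1.3] op 0.0252
grasp rack mm [-66.4 104.7 148.3] tcp rack [-66.5 104.5 140.3]
lever r 89.5 phi 1.837
```

Call:
send_rows --series '[{"tx": 0, "ty": -1.5, "tz": 0, "wx": 0.01, "wy": 0.01, "wz": 0.004, "jaw": 1}, {"tx": 0, "ty": -1.5, "tz": 0, "wx": 0.008, "wy": 0, "wz": 0, "jaw": 1}, {"tx": 0, "ty": -0.8, "tz": 0, "wx": 0, "wy": 0, "wz": 0, "jaw": 1}, {"tx": 0, "ty": -0.4, "tz": 0, "wx": 0, "wy": 0, "wz": 0, "jaw": 1}]'

```text
t: 6.3
tool_pos: [0.5482, 0.3638, 0.1445]
tool_rot: [3.125, -0.191, -0.02]
contact_force: [-5.6, -1.7, -4.1]
opening: 0.0255
```

```bash
python3 -c "
from fit import *
rr()"
```

```text
t 6.3 p [0.5482 0.3638 0.1445] zax [-0.013 -0.009 -1.   ] yax [-0.122 -0.992  0.011] F [-5.6 -1.7 -4.1] op 0.0255
grasp rack mm [-66.2 146.6 148.5] tcp rack [-66.3 146.5 140.5]
lever r 89.7 phi 1.839
```

Call:
send_rows --series '[{"tx": 0, "ty": -0.6, "tz": 0, "wx": 0.01, "wy": 0.01, "wz": 0.004, "jaw": 1}, {"tx": 0, "ty": -0.6, "tz": 0, "wx": 0, "wy": 0, "wz": 0, "jaw": 1}]'

```text
t: 6.55
tool_pos: [0.5492, 0.3682, 0.1439]
tool_rot: [3.112, -0.194, -0.014]
contact_force: [-10.5, -18.0, 2.0]
opening: 0.0255
```

```bash
python3 -c "
from fit import *
rr()
i,im=shot('top','t2');crop(im,60,130,260,270,'t2b')
i,im=shot('scene','s2');crop(im,230,150,440,310,'s2b')
"
```

```text
t 6.55 p [0.5492 0.3682 0.1439] zax [-0.01  -0.023 -1.   ] yax [-0.124 -0.992  0.024] F [-10.5 -18.    2. ] op 0.0255
grasp rack mm [-65.9 151.2 147.9] tcp rack [-65.9 151.  139.9]
lever r 89.3 phi 1.845
```

View pics/t2b.png

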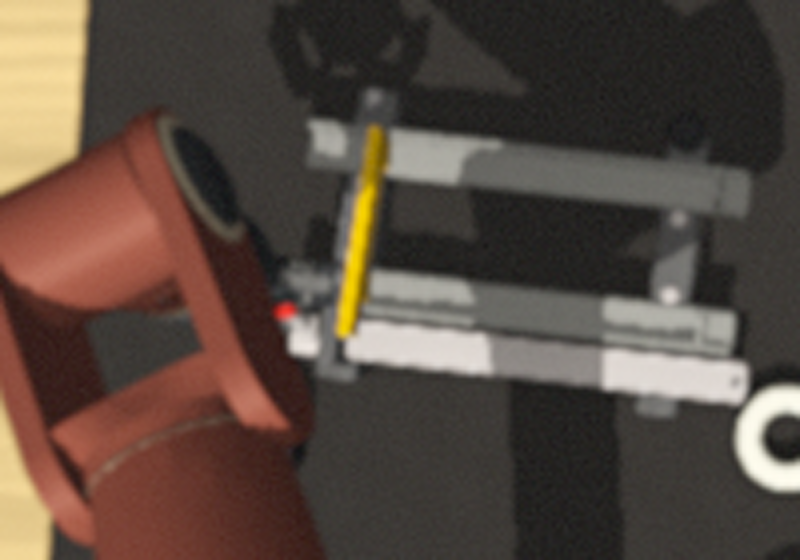

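View pics/s2b.png

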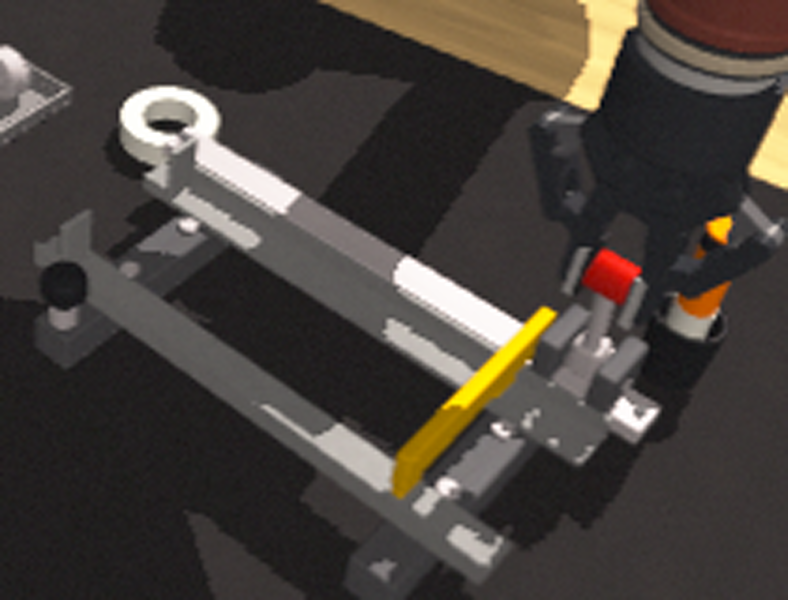

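Call:
send_rows --series '[{"tx": -0.2, "ty": 0.1, "tz": 0, "wx": 0.02, "wy": 0, "wz": 0, "jaw": 0.4}, {"tx": 0, "ty": 0, "tz": 0, "wx": 0, "wy": 0, "wz": 0, "jaw": 0.4}, {"tx": 0, "ty": 0, "tz": -3, "wx": 0, "wy": 0, "wz": 0, "jaw": 0.4}, {"tx": 0, "ty": 0, "tz": -6, "wx": 0, "wy": 0, "wz": 0, "jaw": 0.4}, {"tx": -3, "ty": 0, "tz": -5, "wx": 0, "wy": 0, "wz": 0, "jaw": 0.4}]'

```text
t: 7.28
tool_pos: [0.5253, 0.3706, 0.291]
tool_rot: [3.132, -0.202, 0.009]
contact_force: [-0.7, 0.8, 0.3]
opening: 0.0513
```

```bash
python3 -c "
from fit import *
rr(); print(ctrl.get_obs()['q'])
to([.45,.39,.28],YA)
"
```

```text
t 7.275 p [0.5253 0.3706 0.291 ] zax [ 0.005 -0.003 -1.   ] yax [-0.128 -0.992  0.003] F [-0.7  0.8  0.3] op 0.0513
grasp rack mm [-90.  150.6 295. ] tcp rack [-89.9 150.6 287. ]
lever r 233.0 phi 1.571
[ 0.50102957  0.06889398  1.51537167 -0.00538082  1.55432514  2.2007527 ]
t 7.275 p [0.5253 0.3706 0.291 ] zax [ 0.005 -0.003 -1.   ] yax [-0.128 -0.992  0.003] F [-0.7  0.8  0.3] op 0.0513
shift cm [-7.72 -0.96  1.05] turn [ 0.003 -0.006 -0.011]
```

Call:
send_rows --series '[{"tx": -4, "ty": -0.5, "tz": 0.5, "wx": 0, "wy": 0, "wz": -0.175, "jaw": 0.2}, {"tx": -3.8, "ty": -1.2, "tz": 0.5, "wx": 0, "wy": 0, "wz": -0.175, "jaw": 0.2}, {"tx": 0, "ty": 0, "tz": 0, "wx": 0, "wy": 0, "wz": -0.175, "jaw": 0.2}, {"tx": 0, "ty": 0, "tz": 0, "wx": 0, "wy": 0, "wz": -0.175, "jaw": 0.2}, {"tx": 0, "ty": 0, "tz": 0, "wx": 0, "wy": 0, "wz": -0.175, "jaw": 0.2}]'

```text
t: 7.9
tool_pos: [0.4536, 0.397, 0.3014]
tool_rot: [2.907, 1.188, 0.07]
contact_force: [-0.2, -1.0, 0.1]
opening: 0.0684
```

Call:
send_rows --series '[{"tx": 0, "ty": 0, "tz": 0, "wx": 0, "wy": 0, "wz": -0.175, "jaw": 0.2}, {"tx": 0, "ty": 0, "tz": 0, "wx": 0, "wy": 0, "wz": -0.175, "jaw": 0.2}, {"tx": 0, "ty": 0, "tz": 0, "wx": 0, "wy": 0, "wz": -0.175, "jaw": 0.2}, {"tx": 0, "ty": 0, "tz": 0, "wx": 0, "wy": 0, "wz": -0.175, "jaw": 0.2}, {"tx": 0, "ty": 0, "tz": 0, "wx": 0, "wy": 0, "wz": 0, "jaw": 0.2}]'

```text
t: 8.52
tool_pos: [0.4604, 0.4005, 0.3139]
tool_rot: [2.282, 2.121, 0.104]
contact_force: [-0.0, -0.1, 0.3]
opening: 0.0686
```

```bash
python3 -c "
from fit import *
to([.436,.406,.28],P[2])
shot('wrist','w4')
"
```

```text
t 8.525 p [0.4604 0.4005 0.3139] zax [ 0.065  0.028 -0.997] yax [ 0.995 -0.074  0.063] F [-0.  -0.1  0.3] op 0.0686
shift cm [ 0.27 -2.69  3.23] turn [ 0.063 -0.034  0.044]
```

View pics/w4.png

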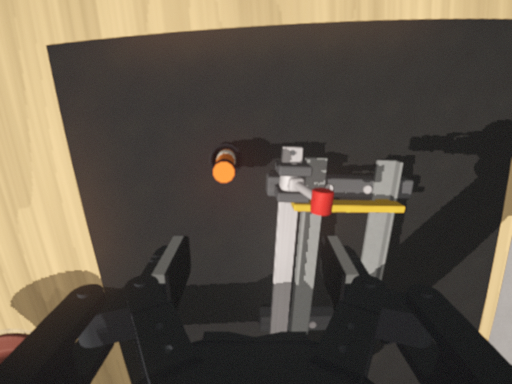

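```bash
python3 -c "
from fit import *
im=cv2.imread('pics/w4.png'); im=cv2.convertScaleAbs(im,alpha=2,beta=20);crop(im,190,130,260,190,'w4b',10)
"
```

```text
(no output)
```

View pics/w4b.png

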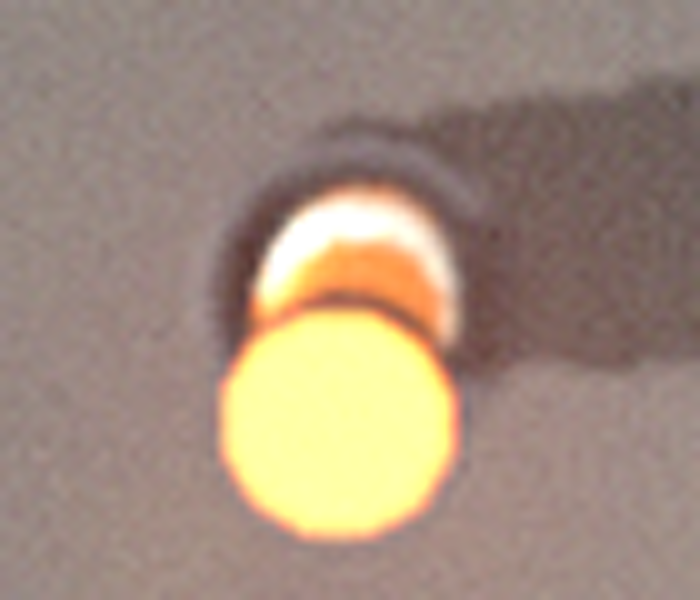

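```bash
python3 -c "
from fit import *
i=ctrl.camera_info('wrist')
print('top',atz(i,(224,172.2),.129),'pot',atz(i,(224.7,156.7),.054))
T=ctrl.camera_info('top');S=ctrl.camera_info('scene')
print(tri([(i,(224,172.2)),(T,(116.2,243)),(S,(424.5,211.5))]))
t=cv2.imread('pics/top0.png');crop(t,105,230,140,256,'tp',20)
t=cv2.imread('pics/scene0.png');crop(t,390,200,440,260,'sp',10)
"
```

```text
top [0.43711722 0.40276404 0.129     ] pot [0.43576099 0.4075105  0.054     ]
(array([0.43658381, 0.40392814, 0.12583565]), [np.float64(0.001855465562958155), np.float64(0.0007748765659792108), np.float64(0.0024481620106734)])
```

View pics/tp.png

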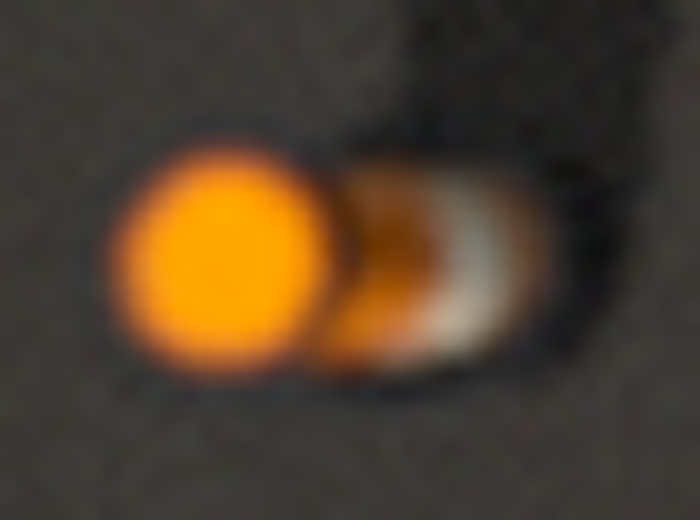

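View pics/sp.png

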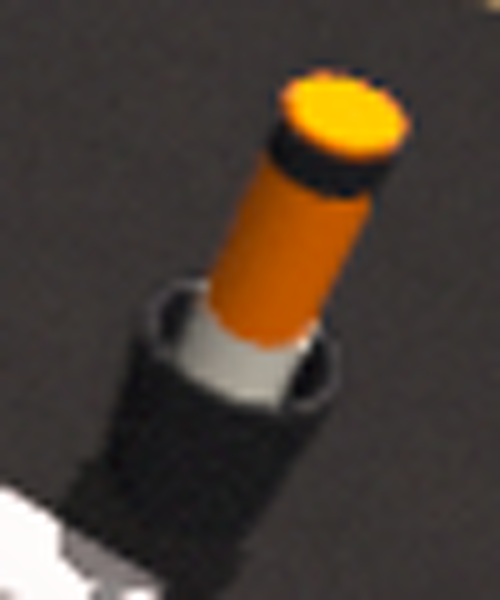

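```bash
python3 -c "
from fit import *
S=ctrl.camera_info('scene');print(atz(S,(413.8,234.5),.054))
print(Rk([.436,.407,.05]))
to([.4367,.4045,.20],P[2])
"
```

```text
[0.44070901 0.40597637 0.054     ]
[[-0.18286418  0.17624416  0.046     ]]
t 8.575 p [0.4604 0.4005 0.314 ] zax [ 0.065  0.028 -0.997] yax [ 0.995 -0.075  0.063] F [-0.1  0.2  0.8] op 0.0686
shift cm [-0.14 -3.11 11.23] turn [ 0.063 -0.034  0.044]
```

Call:
send_rows --series '[{"tx": 0, "ty": -1.0, "tz": 2.5, "wx": 0.063, "wy": -0.034, "wz": 0.044, "jaw": 0.2}, {"tx": 0, "ty": -1.0, "tz": 4, "wx": 0, "wy": 0, "wz": 0, "jaw": 0.2}, {"tx": 0, "ty": -0.6, "tz": 3.5, "wx": 0, "wy": 0, "wz": 0, "jaw": 0.2}, {"tx": 0, "ty": 0, "tz": 0.5, "wx": 0, "wy": 0, "wz": 0, "jaw": 0.2}]'

```text
t: 9.07
tool_pos: [0.4393, 0.4059, 0.2114]
tool_rot: [2.36, 2.071, 0.015]
contact_force: [0.7, -0.6, 0.1]
opening: 0.0683
```

```bash
python3 -c "
from fit import *
to([.4367,.4045,.096],P[2])
"
```

```text
t 9.075 p [0.4393 0.4059 0.2114] zax [ 0.008  0.005 -1.   ] yax [ 0.991 -0.13   0.008] F [ 0.7 -0.6  0.1] op 0.0683
shift cm [-0.24 -0.32 11.53] turn [ 0.008 -0.006 -0.013]
```

Call:
send_rows --series '[{"tx": -0.2, "ty": -0.3, "tz": 3, "wx": 0.008, "wy": -0.006, "wz": -0.013, "jaw": 0.2}, {"tx": 0, "ty": 0, "tz": 3, "wx": 0, "wy": 0, "wz": 0, "jaw": 0.2}, {"tx": 0, "ty": 0, "tz": 2.5, "wx": 0, "wy": 0, "wz": 0, "jaw": 0.2}, {"tx": 0, "ty": 0, "tz": 1.5, "wx": 0, "wy": 0, "wz": 0, "jaw": 0.2}, {"tx": 0, "ty": 0, "tz": 0.3, "wx": 0, "wy": 0, "wz": 0, "jaw": 0.2}]'

```text
t: 9.7
tool_pos: [0.4436, 0.4086, 0.1162]
tool_rot: [2.353, 2.077, 0.027]
contact_force: [0.1, -0.4, -0.1]
opening: 0.0682
```

```bash
python3 -c "
from fit import *
to([.4367,.4045,.096],P[2])
shot('wrist','w5')
"
```

```text
t 9.7 p [0.4436 0.4086 0.1162] zax [ 0.015  0.009 -1.   ] yax [ 0.992 -0.124  0.013] F [ 0.1 -0.4 -0.1] op 0.0682
shift cm [-0.51 -0.66  2.01] turn [ 0.013 -0.011 -0.007]
```

View pics/w5.png

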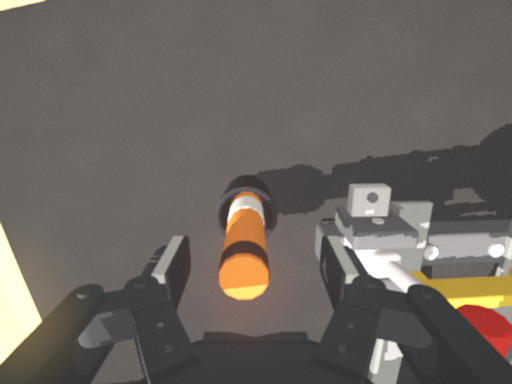

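Call:
send_rows --series '[{"tx": -0.5, "ty": -0.6, "tz": 1.2, "wx": 0.013, "wy": -0.011, "wz": 0, "jaw": 0.2}, {"tx": -0.15, "ty": -0.2, "tz": 0.8, "wx": 0.005, "wy": -0.003, "wz": 0, "jaw": 0.2}, {"tx": 0, "ty": 0, "tz": 0.2, "wx": 0, "wy": 0, "wz": 0, "jaw": 0.2}]'

```text
t: 10.12
tool_pos: [0.4361, 0.404, 0.0959]
tool_rot: [-2.355, -2.078, 0.003]
contact_force: [0.2, -0.0, -0.2]
opening: 0.0683
```

```bash
python3 -c "
from fit import *
to([.4367,.4045,.096],P[2])
"
```

```text
t 10.125 p [0.4361 0.404  0.0959] zax [-0.002 -0.    -1.   ] yax [ 0.992 -0.124 -0.002] F [ 0.2 -0.  -0.2] op 0.0683
shift cm [ 0.06  0.06 -0.01] turn [-0.002  0.    -0.007]
```

Close with 70 N.

Call:
send_rows --series '[{"tx": 0, "ty": 0, "tz": 0, "wx": 0, "wy": 0, "wz": 0, "jaw": 1}, {"tx": 0, "ty": 0, "tz": 0, "wx": 0, "wy": 0, "wz": 0, "jaw": 1}, {"tx": 0, "ty": 0, "tz": 0, "wx": 0, "wy": 0, "wz": 0, "jaw": 1}, {"tx": 0, "ty": 0, "tz": 0, "wx": 0, "wy": 0, "wz": 0, "jaw": 1}, {"tx": 0, "ty": 0, "tz": -2, "wx": 0, "wy": 0, "wz": 0, "jaw": 1}]' --squeeze 70

```text
t: 10.75
tool_pos: [0.4352, 0.4034, 0.1152]
tool_rot: [-2.354, -2.078, 0.008]
contact_force: [-0.4, 0.2, -0.4]
opening: 0.0224
```

```bash
python3 -c "
from fit import *
to([.4367,.4045,.24],P[2])
"
```

```text
t 10.75 p [0.4352 0.4034 0.1152] zax [-0.005 -0.002 -1.   ] yax [ 0.992 -0.124 -0.004] F [-0.4  0.2 -0.4] op 0.0224
shift cm [  0.1    0.08 -12.48] turn [-0.004  0.003 -0.007]
```

Call:
send_rows --series '[{"tx": 0.1, "ty": 0.1, "tz": -4, "wx": 0, "wy": 0, "wz": 0, "jaw": 1}, {"tx": 0, "ty": 0, "tz": -5, "wx": 0, "wy": 0, "wz": 0, "jaw": 1}, {"tx": 0, "ty": 0, "tz": -3, "wx": 0, "wy": 0, "wz": 0, "jaw": 1}]'

```text
t: 11.12
tool_pos: [0.4365, 0.4042, 0.2411]
tool_rot: [-2.354, -2.078, 0.008]
contact_force: [0.1, 0.2, -1.1]
opening: 0.023
```

```bash
python3 -c "
from fit import *
o,R=st(); p=Wk(-90,-140,46+87+30); to(p,P[2])
i,im=shot('scene','s6');crop(im,350,120,450,240,'s6b')
i,im=shot('wrist','w6')
g=o['tool_pos']-R[:,2]*.008
print(g, proj(ctrl.camera_info('scene'),[o['tool_pos']+R[:,2]*.087,g,o['tool_pos']-R[:,2]*.033]))
"
```

```text
t 11.125 p [0.4365 0.4042 0.2411] zax [-0.005 -0.002 -1.   ] yax [ 0.992 -0.124 -0.004] F [ 0.1  0.2 -1.1] op 0.023
t 11.125 p [0.4365 0.4042 0.2411] zax [-0.005 -0.002 -1.   ] yax [ 0.992 -0.124 -0.004] F [ 0.1  0.2 -1.1] op 0.023
shift cm [-31.27   9.46   7.45] turn [-0.004  0.003 -0.007]
[0.43649116 0.40422519 0.24906816] [[427.72623962 201.48410638]
 [443.50101817 166.60436202]
 [448.1135863  156.42595103]]
```

View pics/s6b.png

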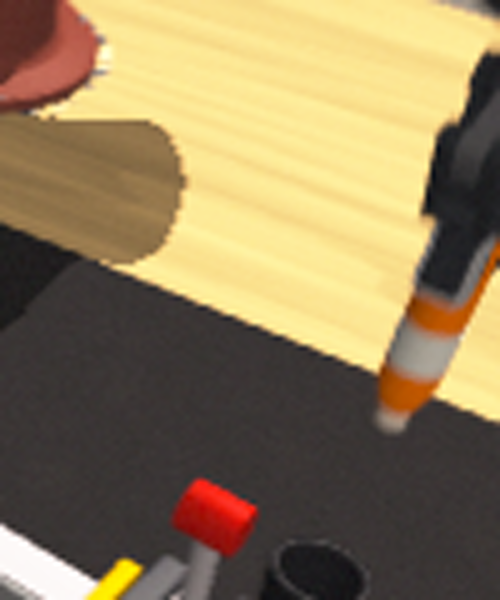

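View pics/w6.png

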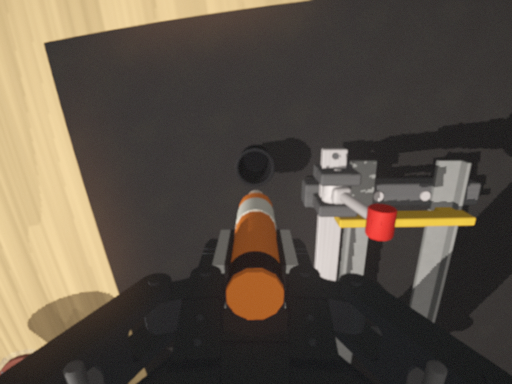

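```bash
python3 -c "
from fit import *
im=cv2.imread('pics/w6.png'); crop(cv2.convertScaleAbs(im,alpha=2,beta=20),225,135,295,205,'w6b',8)
"
```

```text
(no output)
```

View pics/w6b.png

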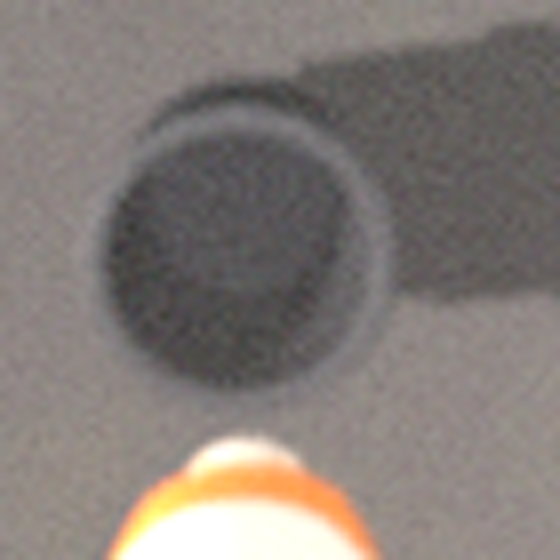

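```bash
python3 -c "
from fit import *
i=ctrl.camera_info('wrist');S=ctrl.camera_info('scene');o=ctrl.get_obs()
R=Rot.from_rotvec(o['tool_rot']).as_matrix()
print('pot',atz(i,(255.4,166.3),.054))
x,e=tri([(i,(255.9,194.4)),(S,(428.2,204.5))]);print('tip',x,e,'in tool',R.T@(x-o['tool_pos']))
print(proj(i,o['tool_pos']+R[:,2]*.087),proj(i,o['tool_pos']+R[:,2]*.093))
x=atz(i,(255.9,194.4),.1515);print(R.T@(x-o['tool_pos']))
"
```

```text
pot [0.43762895 0.40517251 0.054     ]
tip [0.43800351 0.4059287  0.14924706] [np.float64(0.0016354992223651462), np.float64(0.00163549922236503)] in tool [0.00062315 0.00017304 0.09414095]
[[255.85843623 196.00604555]] [[255.82743051 193.57297708]]
[-3.28911471e-04  5.43616207e-05  9.18868338e-02]
```

Call:
send_rows --series '[{"tx": -4, "ty": 1.3, "tz": 0, "wx": 0, "wy": 0, "wz": 0, "jaw": 1}, {"tx": -5.5, "ty": 1.7, "tz": 0, "wx": 0, "wy": 0, "wz": 0, "jaw": 1}, {"tx": -5.5, "ty": 1.7, "tz": 0, "wx": 0, "wy": 0, "wz": 0, "jaw": 1}, {"tx": -5.5, "ty": 1.7, "tz": 0.5, "wx": 0, "wy": 0, "wz": 0, "jaw": 1}, {"tx": -4.5, "ty": 1.4, "tz": 1, "wx": 0, "wy": 0, "wz": 0, "jaw": 1}]'

```text
t: 11.85
tool_pos: [0.4839, 0.143, 0.2269]
tool_rot: [-2.347, -2.087, -0.002]
contact_force: [0.7, 0.2, -0.6]
opening: 0.0226
```

```bash
python3 -c "
from fit import *
p=Wk(-90,-141,46+92+20); to(p,P[2])
"
```

```text
t 11.85 p [0.4839 0.143  0.2269] zax [ 0.     0.001 -1.   ] yax [ 0.993 -0.117  0.   ] F [ 0.7  0.2 -0.6] op 0.0226
shift cm [-6.07  1.43  6.48] turn [ 0.    -0.001  0.   ]
```

Call:
send_rows --series '[{"tx": -2.5, "ty": 0.6, "tz": 2, "wx": 0, "wy": 0, "wz": 0, "jaw": 1}, {"tx": -2.5, "ty": 0.6, "tz": 2.5, "wx": 0, "wy": 0, "wz": 0, "jaw": 1}, {"tx": -1.2, "ty": 0.3, "tz": 1.5, "wx": 0, "wy": 0, "wz": 0, "jaw": 1}, {"tx": 0, "ty": 0, "tz": 0, "wx": 0, "wy": 0, "wz": 0, "jaw": 1}]'

```text
t: 12.35
tool_pos: [0.4897, 0.0748, 0.1623]
tool_rot: [-2.351, -2.078, 0.003]
contact_force: [-0.1, 0.2, -0.6]
opening: 0.0226
```

```bash
python3 -c "
from fit import *
p=Wk(-90,-141,46+92+10); to(p,P[2])
shot('wrist','w7')
i,im=shot('scene','s7');crop(im,230,130,350,230,'s7b')
"
```

```text
t 12.35 p [0.4897 0.0748 0.1623] zax [-0.004  0.002 -1.   ] yax [ 0.992 -0.123 -0.004] F [-0.1  0.2 -0.6] op 0.0226
shift cm [0.63 0.06 1.03] turn [-0.004 -0.001 -0.005]
```

View pics/w7.png

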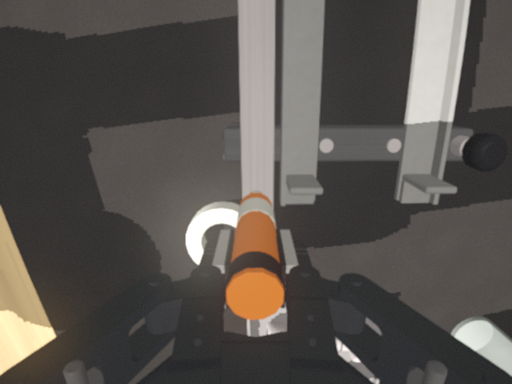

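View pics/s7b.png

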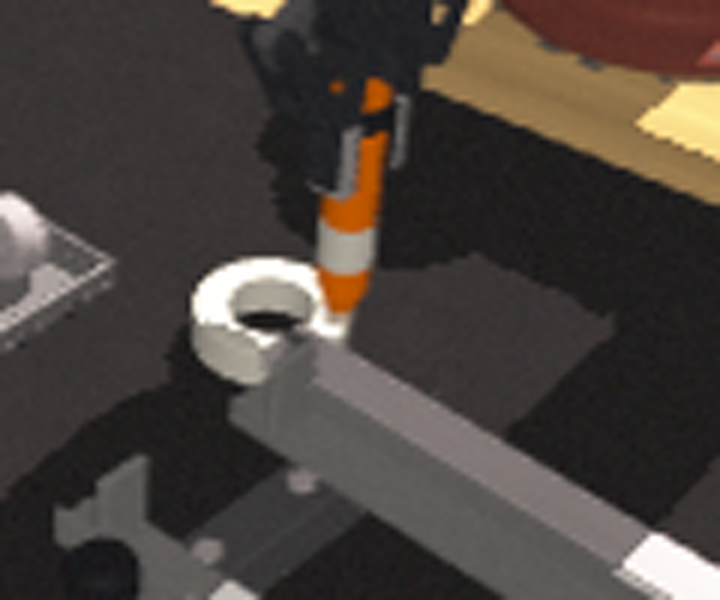

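Call:
send_rows --series '[{"tx": 0.5, "ty": 0.06, "tz": 0.9, "wx": -0.004, "wy": 0, "wz": -0.005, "jaw": 1}, {"tx": 0, "ty": 0, "tz": 0.5, "wx": 0, "wy": 0, "wz": 0, "jaw": 1}, {"tx": 0, "ty": 0, "tz": 0.2, "wx": 0, "wy": 0, "wz": 0, "jaw": 1}, {"tx": 0, "ty": 0, "tz": 0.1, "wx": 0, "wy": 0, "wz": 0, "jaw": 1}]'

```text
t: 12.95
tool_pos: [0.4933, 0.0833, 0.1485]
tool_rot: [2.34, 2.091, 0.011]
contact_force: [-0.9, 0.3, -1.4]
opening: 0.0226
```

```bash
python3 -c "
from fit import *
rr();p=Wk(-90,-141,46+92); to(p,P[2])
"
```

```text
t 12.95 p [0.4933 0.0833 0.1485] zax [ 0.008  0.002 -1.   ] yax [ 0.994 -0.112  0.007] F [-0.9  0.3 -1.4] op 0.0226
grasp rack mm [ -88.1 -138.5  152.5] tcp rack [ -88.  -138.5  144.5]
lever r 90.5 phi 1.592
t 12.95 p [0.4933 0.0833 0.1485] zax [ 0.008  0.002 -1.   ] yax [ 0.994 -0.112  0.007] F [-0.9  0.3 -1.4] op 0.0226
shift cm [-0.25 -0.2   0.65] turn [ 0.007 -0.003  0.005]
```

Call:
send_rows --series '[{"tx": -0.3, "ty": -0.2, "tz": 0.3, "wx": 0.007, "wy": -0.003, "wz": 0.005, "jaw": 1}, {"tx": -0.1, "ty": 0, "tz": 0.3, "wx": 0, "wy": 0, "wz": 0, "jaw": 1}, {"tx": 0, "ty": 0, "tz": 0.15, "wx": 0, "wy": 0, "wz": 0, "jaw": 1}]'

```text
t: 13.32
tool_pos: [0.4909, 0.0792, 0.1408]
tool_rot: [2.348, 2.086, 0.0]
contact_force: [0.7, -0.3, -0.6]
opening: 0.0224
```

```bash
python3 -c "
from fit import *
rr();p=Wk(-90,-141,46+92); to(p,P[2])
"
```

```text
t 13.325 p [0.4909 0.0792 0.1408] zax [ 0. -0. -1.] yax [ 0.993 -0.118  0.001] F [ 0.7 -0.3 -0.6] op 0.0224
grasp rack mm [ -89.9 -142.9  144.8] tcp rack [ -89.9 -142.9  136.8]
lever r 82.8 phi 1.572
t 13.325 p [0.4909 0.0792 0.1408] zax [ 0. -0. -1.] yax [ 0.993 -0.118  0.001] F [ 0.7 -0.3 -0.6] op 0.0224
shift cm [ 0.19 -0.01 -0.12] turn [ 0.001  0.    -0.   ]
```

Not touching yet; creep down.

Call:
send_rows --series '[{"tx": 0, "ty": 0, "tz": 0.15, "wx": 0, "wy": 0, "wz": 0, "jaw": 1}, {"tx": 0, "ty": 0, "tz": 0.15, "wx": 0, "wy": 0, "wz": 0, "jaw": 1}]'

```text
t: 13.58
tool_pos: [0.4909, 0.0791, 0.1376]
tool_rot: [2.348, 2.086, 0.0]
contact_force: [0.0, -0.0, -0.5]
opening: 0.0225
```

Call:
send_rows --series '[{"tx": 0, "ty": 0, "tz": 0.15, "wx": 0, "wy": 0, "wz": 0, "jaw": 1}, {"tx": 0, "ty": 0, "tz": 0.15, "wx": 0, "wy": 0, "wz": 0, "jaw": 1}]'

```text
t: 13.82
tool_pos: [0.4914, 0.0791, 0.1373]
tool_rot: [2.348, 2.086, -0.0]
contact_force: [-4.7, -1.0, 8.9]
opening: 0.0228
```

Call:
send_rows --series '[{"tx": 0.25, "ty": 0, "tz": 0.08, "wx": 0, "wy": 0, "wz": 0, "jaw": 1}, {"tx": 0.4, "ty": 0, "tz": 0.08, "wx": 0, "wy": 0, "wz": 0, "jaw": 1}, {"tx": 0.4, "ty": 0, "tz": 0.08, "wx": 0, "wy": 0, "wz": 0, "jaw": 1}, {"tx": 0.4, "ty": 0, "tz": 0.08, "wx": 0, "wy": 0, "wz": 0, "jaw": 1}, {"tx": 0.4, "ty": 0, "tz": 0.08, "wx": 0, "wy": 0, "wz": 0, "jaw": 1}]'

```text
t: 14.45
tool_pos: [0.4963, 0.0953, 0.1373]
tool_rot: [2.34, 2.08, -0.003]
contact_force: [-1.4, -3.6, 4.8]
opening: 0.0227
```

```bash
cat >> fit.py <<'E'
def lub(): rr(); o=ctrl.get_obs(); p=Rk(o['tool_pos'])[0]; to(Wk(-90,p[1]*1000+20,133.3),P[2])
E
python3 -c "
from fit import *
lub()
"
```

```text
t 14.45 p [0.4963 0.0953 0.1373] zax [ 0.006 -0.009 -1.   ] yax [ 0.993 -0.117  0.007] F [-1.4 -3.6  4.8] op 0.0227
grasp rack mm [ -86.5 -126.2  141.3] tcp rack [ -86.5 -126.3  133.3]
lever r 79.4 phi 1.615
t 14.45 p [0.4963 0.0953 0.1373] zax [ 0.006 -0.009 -1.   ] yax [ 0.993 -0.117  0.007] F [-1.4 -3.6  4.8] op 0.0227
shift cm [ 2.   -0.35 -0.02] turn [0.007 0.009 0.   ]
```

Call:
send_rows --series '[{"tx": 0.45, "ty": -0.15, "tz": 0.08, "wx": 0.004, "wy": 0.006, "wz": 0, "jaw": 1}, {"tx": 0.45, "ty": -0.12, "tz": 0.08, "wx": 0.002, "wy": 0.003, "wz": 0, "jaw": 1}, {"tx": 0.45, "ty": -0.1, "tz": 0.08, "wx": 0, "wy": 0.003, "wz": 0, "jaw": 1}, {"tx": 0.45, "ty": -0.05, "tz": 0.08, "wx": 0, "wy": 0.003, "wz": 0, "jaw": 1}, {"tx": 0.45, "ty": -0.03, "tz": 0.08, "wx": 0, "wy": 0.003, "wz": 0, "jaw": 1}]'

```text
t: 15.08
tool_pos: [0.4981, 0.1169, 0.1373]
tool_rot: [2.343, 2.085, 0.015]
contact_force: [-1.1, -3.5, 6.8]
opening: 0.0226
```

```bash
python3 -c "
from fit import *
lub()
"
```

```text
t 15.075 p [0.4981 0.1169 0.1373] zax [ 0.011  0.003 -1.   ] yax [ 0.993 -0.116  0.01 ] F [-1.1 -3.5  6.8] op 0.0226
grasp rack mm [ -87.2 -104.6  141.3] tcp rack [ -87.2 -104.6  133.3]
lever r 79.3 phi 1.606
t 15.075 p [0.4981 0.1169 0.1373] zax [ 0.011  0.003 -1.   ] yax [ 0.993 -0.116  0.01 ] F [-1.1 -3.5  6.8] op 0.0226
shift cm [ 2.   -0.28  0.  ] turn [ 0.01  -0.004  0.001]
```

Call:
send_rows --series '[{"tx": 0.48, "ty": -0.15, "tz": 0.08, "wx": 0.01, "wy": 0, "wz": 0, "jaw": 1}, {"tx": 0.48, "ty": -0.13, "tz": 0.08, "wx": 0.004, "wy": 0, "wz": 0, "jaw": 1}, {"tx": 0.48, "ty": -0.13, "tz": 0.08, "wx": 0.003, "wy": 0, "wz": 0, "jaw": 1}, {"tx": 0.48, "ty": -0.1, "tz": 0.08, "wx": 0.003, "wy": 0.002, "wz": 0, "jaw": 1}, {"tx": 0.48, "ty": -0.08, "tz": 0.08, "wx": 0.002, "wy": 0.002, "wz": 0, "jaw": 1}]'

```text
t: 15.7
tool_pos: [0.4988, 0.1403, 0.1373]
tool_rot: [-2.344, -2.087, -0.0]
contact_force: [0.5, -4.8, 6.3]
opening: 0.0226
```

```bash
python3 -c "
from fit import *
lub()
"
```

```text
t 15.7 p [0.4988 0.1403 0.1373] zax [-0.002  0.002 -1.   ] yax [ 0.993 -0.116 -0.002] F [ 0.5 -4.8  6.3] op 0.0226
grasp rack mm [-89.2 -81.3 141.3] tcp rack [-89.2 -81.3 133.3]
lever r 79.3 phi 1.581
t 15.7 p [0.4988 0.1403 0.1373] zax [-0.002  0.002 -1.   ] yax [ 0.993 -0.116 -0.002] F [ 0.5 -4.8  6.3] op 0.0226
shift cm [ 2.   -0.07  0.  ] turn [-0.002 -0.002  0.001]
```

Call:
send_rows --series '[{"tx": 0.48, "ty": -0.06, "tz": 0.08, "wx": 0.002, "wy": 0, "wz": 0, "jaw": 1}, {"tx": 0.48, "ty": -0.06, "tz": 0.08, "wx": 0.002, "wy": 0, "wz": 0, "jaw": 1}, {"tx": 0.48, "ty": -0.06, "tz": 0.08, "wx": 0.002, "wy": 0, "wz": 0, "jaw": 1}, {"tx": 0.48, "ty": -0.06, "tz": 0.08, "wx": 0.002, "wy": 0.002, "wz": 0, "jaw": 1}, {"tx": 0.48, "ty": -0.06, "tz": 0.08, "wx": 0.002, "wy": 0.002, "wz": 0, "jaw": 1}]'

```text
t: 16.32
tool_pos: [0.5013, 0.1625, 0.1372]
tool_rot: [-2.344, -2.088, 0.009]
contact_force: [-1.0, -5.6, 6.8]
opening: 0.0229
```

```bash
python3 -c "
from fit import *
lub()
"
```

```text
t 16.325 p [0.5013 0.1625 0.1372] zax [-0.006 -0.002 -1.   ] yax [ 0.993 -0.115 -0.006] F [-1.  -5.6  6.8] op 0.0229
grasp rack mm [-89.3 -58.9 141.2] tcp rack [-89.3 -58.9 133.2]
lever r 79.3 phi 1.58
t 16.325 p [0.5013 0.1625 0.1372] zax [-0.006 -0.002 -1.   ] yax [ 0.993 -0.115 -0.006] F [-1.  -5.6  6.8] op 0.0229
shift cm [ 2.   -0.06 -0.01] turn [-0.006  0.003  0.002]
```

Call:
send_rows --series '[{"tx": 0.5, "ty": -0.06, "tz": 0.08, "wx": -0.003, "wy": 0.002, "wz": 0.002, "jaw": 1}, {"tx": 0.5, "ty": -0.06, "tz": 0.08, "wx": 0, "wy": 0.002, "wz": 0, "jaw": 1}, {"tx": 0.5, "ty": -0.06, "tz": 0.08, "wx": 0, "wy": 0.002, "wz": 0, "jaw": 1}, {"tx": 0.5, "ty": -0.06, "tz": 0.08, "wx": 0, "wy": 0.002, "wz": 0, "jaw": 1}, {"tx": 0.5, "ty": -0.06, "tz": 0.08, "wx": 0, "wy": 0.002, "wz": 0, "jaw": 1}]'

```text
t: 16.95
tool_pos: [0.5037, 0.1855, 0.1373]
tool_rot: [2.345, 2.086, 0.001]
contact_force: [0.4, -5.7, 7.0]
opening: 0.0226
```

Call:
send_rows --series '[{"tx": 0.5, "ty": -0.06, "tz": 0.08, "wx": 0, "wy": 0.002, "wz": 0, "jaw": 1}, {"tx": 0.5, "ty": -0.06, "tz": 0.08, "wx": 0, "wy": 0.002, "wz": 0, "jaw": 1}, {"tx": 0.5, "ty": -0.06, "tz": 0.08, "wx": 0, "wy": 0.002, "wz": 0, "jaw": 1}, {"tx": 0.5, "ty": -0.06, "tz": 0.08, "wx": 0, "wy": 0.002, "wz": 0, "jaw": 1}, {"tx": 0.5, "ty": -0.06, "tz": 0.08, "wx": 0, "wy": 0.002, "wz": 0, "jaw": 1}]'

```text
t: 17.58
tool_pos: [0.5059, 0.2089, 0.1373]
tool_rot: [2.342, 2.085, 0.009]
contact_force: [-0.2, -4.3, 7.0]
opening: 0.0227
```

```bash
python3 -c "
from fit import *
lub()
"
```

```text
t 17.575 p [0.5059 0.2089 0.1373] zax [ 0.008 -0.001 -1.   ] yax [ 0.993 -0.116  0.008] F [-0.2 -4.3  7. ] op 0.0227
grasp rack mm [-90.3 -12.3 141.3] tcp rack [-90.2 -12.3 133.3]
lever r 79.3 phi 1.567
t 17.575 p [0.5059 0.2089 0.1373] zax [ 0.008 -0.001 -1.   ] yax [ 0.993 -0.116  0.008] F [-0.2 -4.3  7. ] op 0.0227
shift cm [ 2.    0.03 -0.  ] turn [ 0.008 -0.     0.002]
```

Call:
send_rows --series '[{"tx": 0.5, "ty": -0.04, "tz": 0.08, "wx": 0.004, "wy": 0.002, "wz": 0.002, "jaw": 1}, {"tx": 0.5, "ty": -0.04, "tz": 0.08, "wx": 0.002, "wy": 0.002, "wz": 0, "jaw": 1}, {"tx": 0.5, "ty": -0.04, "tz": 0.08, "wx": 0.001, "wy": 0.002, "wz": 0, "jaw": 1}, {"tx": 0.5, "ty": -0.04, "tz": 0.08, "wx": 0.001, "wy": 0.002, "wz": 0, "jaw": 1}, {"tx": 0.5, "ty": -0.04, "tz": 0.08, "wx": 0.001, "wy": 0.002, "wz": 0, "jaw": 1}]'

```text
t: 18.2
tool_pos: [0.5089, 0.2322, 0.1373]
tool_rot: [2.346, 2.087, 0.006]
contact_force: [-0.5, -5.1, 7.8]
opening: 0.0225
```

Call:
send_rows --series '[{"tx": 0.5, "ty": -0.05, "tz": 0.08, "wx": 0, "wy": 0.002, "wz": 0, "jaw": 1}, {"tx": 0.5, "ty": -0.05, "tz": 0.08, "wx": 0, "wy": 0.002, "wz": 0, "jaw": 1}, {"tx": 0.5, "ty": -0.05, "tz": 0.08, "wx": 0, "wy": 0.002, "wz": 0, "jaw": 1}, {"tx": 0.5, "ty": -0.05, "tz": 0.08, "wx": 0, "wy": 0.002, "wz": 0, "jaw": 1}, {"tx": 0.5, "ty": -0.05, "tz": 0.08, "wx": 0, "wy": 0.002, "wz": 0, "jaw": 1}]'

```text
t: 18.82
tool_pos: [0.5112, 0.2555, 0.1373]
tool_rot: [2.345, 2.086, 0.012]
contact_force: [-0.7, -5.1, 6.5]
opening: 0.0227
```

```bash
python3 -c "
from fit import *
lub()
"
```

```text
t 18.825 p [0.5112 0.2555 0.1373] zax [ 0.008  0.003 -1.   ] yax [ 0.993 -0.116  0.007] F [-0.7 -5.1  6.5] op 0.0227
grasp rack mm [-90.5  34.6 141.3] tcp rack [-90.5  34.6 133.3]
lever r 79.3 phi 1.564
t 18.825 p [0.5112 0.2555 0.1373] zax [ 0.008  0.003 -1.   ] yax [ 0.993 -0.116  0.007] F [-0.7 -5.1  6.5] op 0.0227
shift cm [2.   0.05 0.01] turn [ 0.007 -0.003  0.001]
```

Call:
send_rows --series '[{"tx": 0.5, "ty": -0.04, "tz": 0.08, "wx": 0.004, "wy": 0.001, "wz": 0, "jaw": 1}, {"tx": 0.5, "ty": -0.04, "tz": 0.08, "wx": 0.002, "wy": 0.001, "wz": 0, "jaw": 1}, {"tx": 0.5, "ty": -0.04, "tz": 0.08, "wx": 0.001, "wy": 0.001, "wz": 0, "jaw": 1}, {"tx": 0.5, "ty": -0.04, "tz": 0.08, "wx": 0.001, "wy": 0.001, "wz": 0, "jaw": 1}, {"tx": 0.5, "ty": -0.04, "tz": 0.08, "wx": 0.001, "wy": 0.001, "wz": 0, "jaw": 1}]'

```text
t: 19.45
tool_pos: [0.5138, 0.2785, 0.1372]
tool_rot: [2.345, 2.088, 0.001]
contact_force: [-1.2, -6.1, 8.0]
opening: 0.0229
```

Call:
send_rows --series '[{"tx": 0.5, "ty": -0.05, "tz": 0.08, "wx": 0, "wy": 0.002, "wz": 0, "jaw": 1}, {"tx": 0.5, "ty": -0.05, "tz": 0.08, "wx": 0, "wy": 0.002, "wz": 0, "jaw": 1}, {"tx": 0.5, "ty": -0.05, "tz": 0.08, "wx": 0, "wy": 0.002, "wz": 0, "jaw": 1}, {"tx": 0.5, "ty": -0.05, "tz": 0.08, "wx": 0, "wy": 0.002, "wz": 0, "jaw": 1}]'

```text
t: 19.95
tool_pos: [0.5154, 0.2967, 0.1373]
tool_rot: [2.343, 2.087, 0.004]
contact_force: [0.3, -5.1, 7.7]
opening: 0.0226
```

```bash
python3 -c "
from fit import *
lub()
i,im=shot('scene','s8');crop(im,300,130,440,260,'s8b')
shot('wrist','w8')
"
```

```text
t 19.95 p [0.5154 0.2967 0.1373] zax [ 0.004 -0.001 -1.   ] yax [ 0.993 -0.115  0.004] F [ 0.3 -5.1  7.7] op 0.0226
grasp rack mm [-91.1  76.  141.3] tcp rack [-91.1  76.  133.3]
lever r 79.3 phi 1.557
t 19.95 p [0.5154 0.2967 0.1373] zax [ 0.004 -0.001 -1.   ] yax [ 0.993 -0.115  0.004] F [ 0.3 -5.1  7.7] op 0.0226
shift cm [ 2.    0.11 -0.  ] turn [0.004 0.001 0.002]
```

View pics/s8b.png

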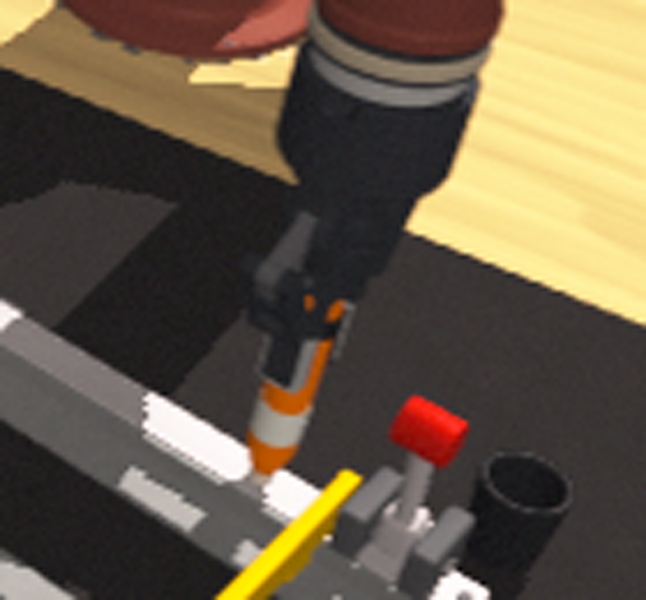

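View pics/w8.png

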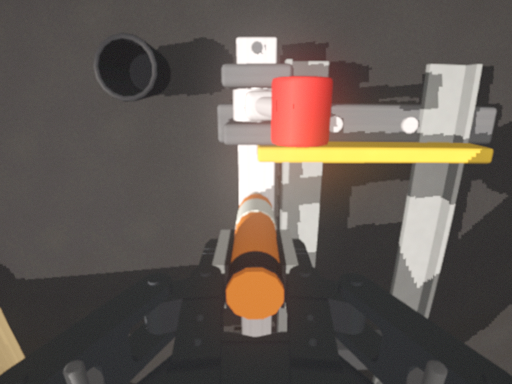

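Call:
send_rows --series '[{"tx": 0.5, "ty": -0.02, "tz": 0.08, "wx": 0, "wy": 0.002, "wz": 0, "jaw": 1}, {"tx": 0.5, "ty": -0.02, "tz": 0.08, "wx": 0, "wy": 0.002, "wz": 0, "jaw": 1}, {"tx": 0.5, "ty": -0.02, "tz": 0.08, "wx": 0, "wy": 0.002, "wz": 0, "jaw": 1}, {"tx": 0.4, "ty": -0.02, "tz": 0.08, "wx": 0, "wy": 0.002, "wz": 0, "jaw": 1}]'

```text
t: 20.55
tool_pos: [0.5176, 0.314, 0.1373]
tool_rot: [2.343, 2.087, 0.006]
contact_force: [-0.1, -5.5, 7.8]
opening: 0.0225
```

```bash
python3 -c "
from fit import *
lub()
"
```

```text
t 20.55 p [0.5176 0.314  0.1373] zax [ 0.005 -0.001 -1.   ] yax [ 0.993 -0.115  0.005] F [-0.1 -5.5  7.8] op 0.0225
grasp rack mm [-91.   93.5 141.3] tcp rack [-90.9  93.5 133.3]
lever r 79.3 phi 1.558
t 20.55 p [0.5176 0.314  0.1373] zax [ 0.005 -0.001 -1.   ] yax [ 0.993 -0.115  0.005] F [-0.1 -5.5  7.8] op 0.0225
shift cm [ 2.   0.1 -0. ] turn [ 0.005 -0.     0.002]
```

Call:
send_rows --series '[{"tx": 0, "ty": 0, "tz": -2, "wx": 0, "wy": 0, "wz": 0, "jaw": 1}, {"tx": -0.5, "ty": -2, "tz": -5, "wx": 0, "wy": 0, "wz": 0, "jaw": 1}, {"tx": 1, "ty": -4, "tz": -3, "wx": 0, "wy": 0, "wz": 0, "jaw": 1}, {"tx": 3.5, "ty": -3.5, "tz": 0, "wx": 0, "wy": 0, "wz": 0, "jaw": 1}, {"tx": 3, "ty": 0, "tz": 0, "wx": 0, "wy": 0, "wz": 0, "jaw": 1}]'

```text
t: 21.18
tool_pos: [0.4259, 0.3981, 0.2414]
tool_rot: [-2.343, -2.082, -0.008]
contact_force: [0.3, -0.1, -1.8]
opening: 0.0226
```

```bash
python3 -c "
from fit import *
to([.4376,.4052,.24],P[2])
"
```

```text
t 21.175 p [0.4259 0.3981 0.2414] zax [-0.001  0.009 -1.   ] yax [ 0.993 -0.118 -0.002] F [ 0.3 -0.1 -1.8] op 0.0226
shift cm [0.84 1.08 0.14] turn [-0.002 -0.008 -0.001]
```

Call:
send_rows --series '[{"tx": 0.8, "ty": 1.0, "tz": 0.5, "wx": -0.002, "wy": -0.008, "wz": 0, "jaw": 1}, {"tx": 0.2, "ty": 0.2, "tz": 0.5, "wx": 0, "wy": 0, "wz": 0, "jaw": 1}, {"tx": 0, "ty": 0, "tz": 0, "wx": 0, "wy": 0, "wz": 0, "jaw": 1}]'

```text
t: 21.55
tool_pos: [0.4385, 0.4081, 0.2306]
tool_rot: [-2.345, -2.088, 0.002]
contact_force: [-0.2, -0.1, -0.3]
opening: 0.0226
```

```bash
python3 -c "
from fit import *
to([.4376,.4052,.24],P[2])
i,im=shot('wrist','w9');crop(cv2.convertScaleAbs(im,alpha=2,beta=20),225,135,295,205,'w9b',8)
"
```

```text
t 21.55 p [0.4385 0.4081 0.2306] zax [-0.002  0.001 -1.   ] yax [ 0.993 -0.116 -0.002] F [-0.2 -0.1 -0.3] op 0.0226
shift cm [-0.3  -0.06 -0.94] turn [-0.002 -0.001  0.001]
```

View pics/w9b.png

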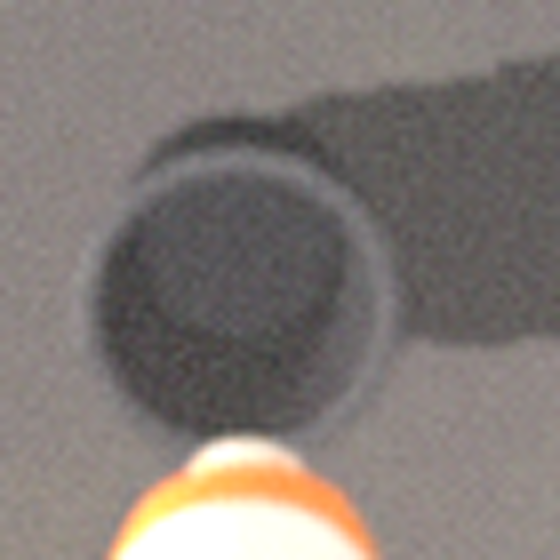

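```bash
python3 -c "
from fit import *
i=ctrl.camera_info('wrist');print(atz(i,(255,171.6),.054))
to([.4376,.4052,.104],P[2])
"
```

```text
[0.43731429 0.4051032  0.054     ]
t 21.6 p [0.4386 0.408  0.2309] zax [-0.002  0.001 -1.   ] yax [ 0.993 -0.116 -0.002] F [-0.5 -0.8 -1.1] op 0.0226
shift cm [-0.3  -0.04 12.69] turn [-0.002 -0.001  0.001]
```

Call:
send_rows --series '[{"tx": -0.3, "ty": -0.04, "tz": 2, "wx": -0.002, "wy": 0, "wz": 0, "jaw": 1}, {"tx": -0.05, "ty": 0, "tz": 3, "wx": 0, "wy": 0, "wz": 0, "jaw": 1}, {"tx": 0, "ty": 0, "tz": 2, "wx": 0, "wy": 0, "wz": 0, "jaw": 1}, {"tx": 0, "ty": 0, "tz": 0.3, "wx": 0, "wy": 0, "wz": 0, "jaw": 1}]'

```text
t: 22.1
tool_pos: [0.4374, 0.4017, 0.1525]
tool_rot: [-2.349, -2.085, 0.003]
contact_force: [-0.4, 0.5, -0.4]
opening: 0.0229
```

```bash
python3 -c "
from fit import *
to([.4374,.4050,.100],P[2])
shot('wrist','w10')
"
```

```text
t 22.1 p [0.4374 0.4017 0.1525] zax [-0.002 -0.001 -1.   ] yax [ 0.993 -0.119 -0.002] F [-0.4  0.5 -0.4] op 0.0229
shift cm [ 0.33 -0.03  5.25] turn [-0.002  0.001 -0.002]
```

View pics/w10.png

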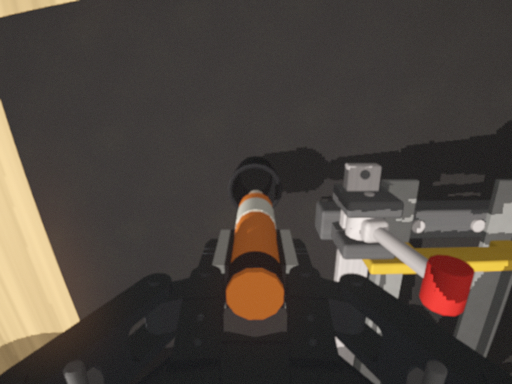

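Call:
send_rows --series '[{"tx": 0.35, "ty": 0, "tz": 1.0, "wx": 0, "wy": 0, "wz": 0, "jaw": 1}, {"tx": 0.05, "ty": 0, "tz": 1.5, "wx": 0, "wy": 0, "wz": 0, "jaw": 1}, {"tx": 0, "ty": 0, "tz": 1.5, "wx": 0, "wy": 0, "wz": 0, "jaw": 1}, {"tx": 0, "ty": 0, "tz": 0.7, "wx": 0, "wy": 0, "wz": 0, "jaw": 1}]'

```text
t: 22.65
tool_pos: [0.4395, 0.4074, 0.1057]
tool_rot: [-2.349, -2.085, -0.006]
contact_force: [-0.8, -0.1, 0.0]
opening: 0.0222
```

```bash
python3 -c "
from fit import *
to([.4374,.4050,.097],P[2])
"
```

```text
t 22.65 p [0.4395 0.4074 0.1057] zax [ 0.003  0.003 -1.   ] yax [ 0.993 -0.119  0.002] F [-0.8 -0.1  0. ] op 0.0222
shift cm [-0.26 -0.19  0.86] turn [ 0.002 -0.003 -0.001]
```

Call:
send_rows --series '[{"tx": -0.2, "ty": -0.15, "tz": 0.5, "wx": 0, "wy": 0, "wz": 0, "jaw": 1}, {"tx": -0.05, "ty": -0.05, "tz": 0.3, "wx": 0, "wy": 0, "wz": 0, "jaw": 1}, {"tx": 0, "ty": 0, "tz": 0.1, "wx": 0, "wy": 0, "wz": 0, "jaw": 1}, {"tx": 0, "ty": 0, "tz": 0.1, "wx": 0, "wy": 0, "wz": 0, "jaw": 1}]'

```text
t: 23.15
tool_pos: [0.4372, 0.4053, 0.0963]
tool_rot: [-2.349, -2.085, -0.005]
contact_force: [-2.4, -2.0, 5.9]
opening: 0.0226
```

```bash
python3 -c "
from fit import *
to([.4374,.4050,.096],P[2])
"
```

```text
t 23.15 p [0.4372 0.4053 0.0963] zax [ 0.002  0.003 -1.   ] yax [ 0.993 -0.119  0.002] F [-2.4 -2.   5.9] op 0.0226
shift cm [-0.02  0.02  0.03] turn [ 0.002 -0.003 -0.001]
```

Call:
send_rows --series '[{"tx": 0, "ty": 0, "tz": 0, "wx": 0, "wy": 0, "wz": 0, "jaw": 0.3}, {"tx": 0, "ty": 0, "tz": 0, "wx": 0, "wy": 0, "wz": 0, "jaw": 0.3}, {"tx": 0, "ty": 0, "tz": 0, "wx": 0, "wy": 0, "wz": 0, "jaw": 0.3}, {"tx": 0, "ty": 0, "tz": -3, "wx": 0, "wy": 0, "wz": 0, "jaw": 0.3}, {"tx": 0, "ty": 0, "tz": -6, "wx": 0, "wy": 0, "wz": 0, "jaw": 0.3}]'

```text
t: 23.78
tool_pos: [0.4342, 0.4027, 0.1809]
tool_rot: [-2.349, -2.084, 0.012]
contact_force: [0.2, -0.4, 0.3]
opening: 0.0597
```

```bash
python3 -c "
from fit import *
rr(); i,im=shot('wrist','w11'); i,im=shot('top','t11');crop(im,270,110,400,255,'t11b')
"
```

```text
t 23.775 p [0.4342 0.4027 0.1809] zax [-0.007 -0.004 -1.   ] yax [ 0.993 -0.119 -0.006] F [ 0.2 -0.4  0.3] op 0.0597
grasp rack mm [-184.1  171.8  184.9] tcp rack [-184.1  171.8  176.9]
lever r 154.8 phi 0.917
```

View pics/w11.png

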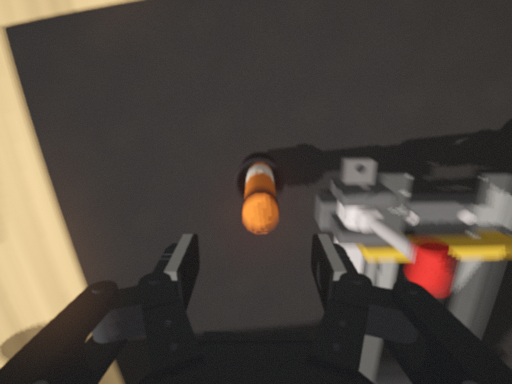

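View pics/t11b.png

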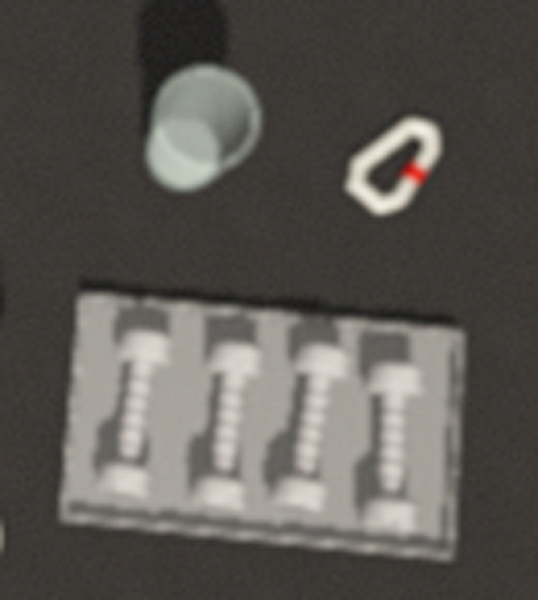

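Call:
send_rows --series '[{"tx": -5.0, "ty": 0.5, "tz": -3, "wx": 0, "wy": 0, "wz": 0.175, "jaw": 0.3}, {"tx": -5.4, "ty": 1.0, "tz": -3, "wx": 0, "wy": 0, "wz": 0.175, "jaw": 0.3}, {"tx": -5.2, "ty": 1.9, "tz": -3, "wx": 0, "wy": 0, "wz": 0.175, "jaw": 0.3}, {"tx": -4.8, "ty": 2.8, "tz": -3, "wx": 0, "wy": 0, "wz": 0.175, "jaw": 0.3}, {"tx": -4.2, "ty": 3.5, "tz": -2, "wx": 0, "wy": 0, "wz": 0.175, "jaw": 0.3}]'

```text
t: 24.5
tool_pos: [0.4081, 0.1351, 0.3293]
tool_rot: [-3.019, -0.86, -0.019]
contact_force: [0.9, -0.2, 0.2]
opening: 0.0597
```

```bash
python3 -c "
from fit import *
T=ctrl.camera_info('top')
for a,b in [((145,348),(127,483)),((236,360),(219,493)),((322,363),(301,495)),((395,380),(389,517))]:
    A,B=[atz(T,np.array(q)/4.138+[270,110],.046) for q in (a,b)]; d=A-B; print((A+B)/2,np.hypot(*d[:2]),np.arctan2(d[1],d[0]))
o,R=st();to([.53,-.12,.32],YA);print(o['q'])
"
```

```text
[ 0.53334234 -0.12863537  0.046     ] 0.10025888945785742 -0.153240323761281
[ 0.52526698 -0.19543458  0.046     ] 0.0986014451644129 -0.1565057902025857
[ 0.52344015 -0.25680926  0.046     ] 0.09845266980193025 -0.19451478909874836
[ 0.5092433  -0.31492341  0.046     ] 0.10024491627112021 -0.08948407595118592
t 24.5 p [0.4081 0.1351 0.3293] zax [ 0.011  0.005 -1.   ] yax [ 0.527 -0.85   0.001] F [ 0.9 -0.2  0.2] op 0.0597
t 24.5 p [0.4081 0.1351 0.3293] zax [ 0.011  0.005 -1.   ] yax [ 0.527 -0.85   0.001] F [ 0.9 -0.2  0.2] op 0.0597
shift cm [-3.1  28.1   0.92] turn [-0.003 -0.012  0.673]
[ 0.14365697 -0.47998931  1.92497164  0.00389851  1.68523288  1.1597122 ]
```

Call:
send_rows --series '[{"tx": -0.6, "ty": 5.6, "tz": 0.2, "wx": 0, "wy": -0.004, "wz": 0.135, "jaw": 0.45}, {"tx": 0.1, "ty": 5.6, "tz": 0.2, "wx": 0, "wy": -0.004, "wz": 0.135, "jaw": 0.45}, {"tx": 0.9, "ty": 5.5, "tz": 0.2, "wx": 0, "wy": 0, "wz": 0.135, "jaw": 0.45}, {"tx": 1.6, "ty": 5.4, "tz": 0.2, "wx": 0, "wy": 0, "wz": 0.135, "jaw": 0.45}, {"tx": 2.3, "ty": 5.1, "tz": 0.2, "wx": 0, "wy": 0, "wz": 0.13, "jaw": 0.45}]'

```text
t: 25.12
tool_pos: [0.5283, -0.1282, 0.3239]
tool_rot: [-3.131, 0.216, -0.027]
contact_force: [0.4, 0.8, 1.2]
opening: 0.0469
```

```bash
python3 -c "
from fit import *
o,R=st();to([.51,-.12,.28],YA);print(o['q']); shot('wrist','w12')
"
```

```text
t 25.125 p [ 0.5283 -0.1282  0.3239] zax [ 0.017  0.002 -1.   ] yax [-0.137 -0.99  -0.005] F [0.4 0.8 1.2] op 0.0469
t 25.125 p [ 0.5283 -0.1282  0.3239] zax [ 0.017  0.002 -1.   ] yax [-0.137 -0.99  -0.005] F [0.4 0.8 1.2] op 0.0469
shift cm [-2.   -0.54  4.36] turn [-0.004 -0.017 -0.02 ]
[-0.37916746 -0.18842931  1.70817855  0.0084167   1.60663198  1.3299157 ]
```

View pics/w12.png

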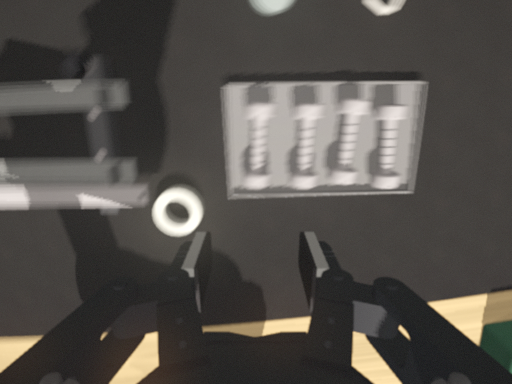

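Call:
send_rows --series '[{"tx": -0.7, "ty": -0.3, "tz": 1.0, "wx": -0.004, "wy": -0.017, "wz": -0.02, "jaw": 0.45}, {"tx": 0, "ty": 0, "tz": 0, "wx": 0, "wy": 0, "wz": 0, "jaw": 0.45}]'

```text
t: 25.42
tool_pos: [0.5227, -0.1305, 0.3102]
tool_rot: [3.132, -0.198, -0.006]
contact_force: [0.3, 0.3, -0.6]
opening: 0.047
```

```bash
python3 -c "
from fit import *
st();i,im=shot('wrist','w13');crop(im,210,50,430,210,'w13b',3.6)
"
```

```text
t 25.425 p [ 0.5227 -0.1305  0.3102] zax [-0.004 -0.003 -1.   ] yax [-0.126 -0.992  0.003] F [ 0.3  0.3 -0.6] op 0.047
```

View pics/w13b.png

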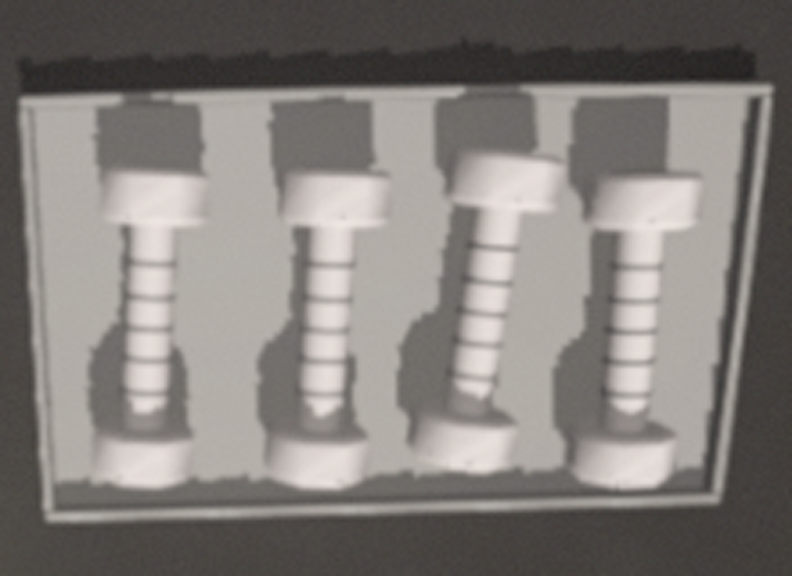

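```bash
cat > db.py <<'E'
from fit import *
def dbs(i,L,off,s,z=.048):
    out=[]
    for a,b in L:
        A,B=[atz(i,np.array(q)/s+off,z) for q in (a,b)]; d=A-B; m=(A+B)/2
        print('mid',m[:2].round(4),'len',np.hypot(*d[:2]).round(4),'yaw',np.arctan2(d[1],d[0]).round(3)); out.append(m)
    return out
E
python3 -c "
from db import *
i=ctrl.camera_info('wrist')
dbs(i,[((156,197),(143,461)),((338,197),(317,463)),((510,180),(463,445)),((646,201),(625,463))],[210,50],3.6)
"
```

```text
mid [ 0.5377 -0.1295] len 0.0996 yaw -0.179
mid [ 0.5289 -0.1959] len 0.1006 yaw -0.16
mid [ 0.5282 -0.2561] len 0.1002 yaw -0.218
mid [ 0.5139 -0.3132] len 0.1004 yaw -0.078
```

```bash
python3 -c "
from db import *
to([.5377,-.1295,.10],-.179+np.pi/2)
"
```

```text
t 25.475 p [ 0.523  -0.1304  0.3111] zax [-0.003 -0.003 -1.   ] yax [-0.126 -0.992  0.004] F [-0.2  0.4  0.1] op 0.0469
shift cm [ 1.5  -0.35 21.1 ] turn [0.004 0.002 0.053]
```

Call:
send_rows --series '[{"tx": 0.5, "ty": -0.1, "tz": 4.5, "wx": 0.002, "wy": 0.002, "wz": 0.053, "jaw": 0.45}, {"tx": 0.5, "ty": -0.1, "tz": 6, "wx": 0, "wy": 0, "wz": 0, "jaw": 0.45}, {"tx": 0.3, "ty": -0.1, "tz": 6, "wx": 0, "wy": 0, "wz": 0, "jaw": 0.45}, {"tx": 0, "ty": 0, "tz": 3.5, "wx": 0, "wy": 0, "wz": 0, "jaw": 0.45}, {"tx": 0, "ty": 0, "tz": 0, "wx": 0, "wy": 0, "wz": 0, "jaw": 0.45}]'

```text
t: 26.1
tool_pos: [0.5388, -0.1241, 0.1113]
tool_rot: [3.126, -0.266, 0.017]
contact_force: [-0.4, -0.2, 0.0]
opening: 0.0466
```

```bash
python3 -c "
from db import *
to([.5377,-.1295,.024],-.179+np.pi/2); shot('wrist','w14')
"
```

```text
t 26.1 p [ 0.5388 -0.1241  0.1113] zax [ 0.01  -0.005 -1.   ] yax [-0.169 -0.986  0.003] F [-0.4 -0.2  0. ] op 0.0466
shift cm [-0.12  0.52  8.73] turn [ 0.003 -0.011  0.009]
```

View pics/w14.png

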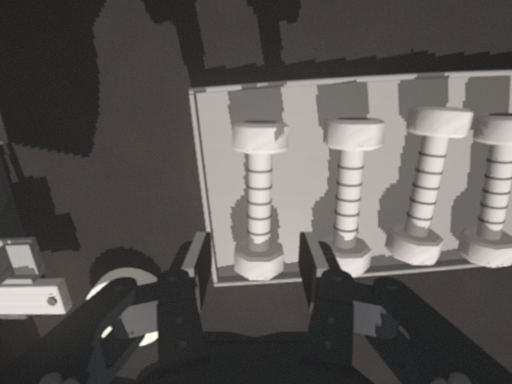

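Call:
send_rows --series '[{"tx": -0.2, "ty": 0.4, "tz": 3, "wx": 0.003, "wy": -0.011, "wz": 0.009, "jaw": 0.45}, {"tx": 0, "ty": 0.1, "tz": 3, "wx": 0, "wy": 0, "wz": 0, "jaw": 0.45}, {"tx": 0, "ty": 0, "tz": 1.5, "wx": 0, "wy": 0, "wz": 0, "jaw": 0.45}, {"tx": 0, "ty": 0, "tz": 0, "wx": 0, "wy": 0, "wz": 0, "jaw": 0.45}]'

```text
t: 26.65
tool_pos: [0.5464, -0.1307, 0.0494]
tool_rot: [3.123, -0.275, 0.037]
contact_force: [0.9, -0.2, -0.5]
opening: 0.0467
```

```bash
python3 -c "
from db import *
to([.5377,-.1295,.024],-.179+np.pi/2)
"
```

```text
t 26.65 p [ 0.5464 -0.1307  0.0494] zax [ 0.023 -0.008 -1.   ] yax [-0.175 -0.985  0.004] F [ 0.9 -0.2 -0.5] op 0.0467
shift cm [-0.94  0.03  2.52] turn [ 0.004 -0.024  0.004]
```

Call:
send_rows --series '[{"tx": -0.9, "ty": 0.05, "tz": 1.2, "wx": 0.004, "wy": -0.024, "wz": 0.004, "jaw": 0.45}, {"tx": -0.3, "ty": 0, "tz": 1.2, "wx": 0, "wy": -0.008, "wz": 0, "jaw": 0.45}, {"tx": 0, "ty": 0, "tz": 0.2, "wx": 0, "wy": 0, "wz": 0, "jaw": 0.45}]'

```text
t: 27.02
tool_pos: [0.5364, -0.1298, 0.0253]
tool_rot: [3.128, -0.281, -0.007]
contact_force: [0.2, -0.0, -0.2]
opening: 0.0468
```

```bash
python3 -c "
from db import *
to([.5377,-.1295,.024],-.179+np.pi/2)
"
```

```text
t 27.025 p [ 0.5364 -0.1298  0.0253] zax [-0.005 -0.    -1.   ] yax [-0.178 -0.984  0.001] F [ 0.2 -0.  -0.2] op 0.0468
shift cm [ 0.12 -0.05  0.13] turn [ 0.001  0.004 -0.   ]
```

Grip and lift a bit.

Call:
send_rows --series '[{"tx": 0.1, "ty": 0, "tz": 0.1, "wx": 0, "wy": 0, "wz": 0, "jaw": 1}, {"tx": 0, "ty": 0, "tz": 0, "wx": 0, "wy": 0, "wz": 0, "jaw": 1}, {"tx": 0, "ty": 0, "tz": 0, "wx": 0, "wy": 0, "wz": 0, "jaw": 1}, {"tx": 0, "ty": 0, "tz": -3, "wx": 0, "wy": 0, "wz": 0, "jaw": 1}, {"tx": 0, "ty": 0, "tz": -5, "wx": 0, "wy": 0, "wz": 0, "jaw": 1}]' --squeeze 70

```text
t: 27.65
tool_pos: [0.5317, -0.1276, 0.0973]
tool_rot: [-3.125, 0.281, 0.034]
contact_force: [0.2, -1.2, -6.5]
opening: 0.0158
```

```bash
python3 -c "
from db import *
to(Wk(0,-116,59-4+50),YA); shot('wrist','w15')
"
```

```text
t 27.65 p [ 0.5317 -0.1276  0.0973] zax [-0.021  0.006 -1.   ] yax [-0.178 -0.984 -0.002] F [ 0.2 -1.2 -6.5] op 0.0158
shift cm [  1.08 -22.86  -1.15] turn [-0.003  0.022 -0.062]
```

View pics/w15.png

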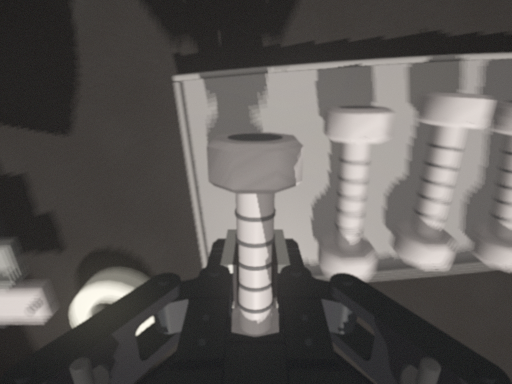

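Call:
send_rows --series '[{"tx": 0.4, "ty": -4, "tz": -2.0, "wx": -0.003, "wy": 0.022, "wz": -0.03, "jaw": 1}, {"tx": 0.4, "ty": -5.5, "tz": -1.0, "wx": 0, "wy": 0, "wz": -0.03, "jaw": 1}, {"tx": 0.2, "ty": -5.8, "tz": 0, "wx": 0, "wy": 0, "wz": 0, "jaw": 1}, {"tx": 0, "ty": -5, "tz": 0, "wx": 0, "wy": 0, "wz": 0, "jaw": 1}, {"tx": 0, "ty": -2, "tz": 0, "wx": 0, "wy": 0, "wz": 0, "jaw": 1}]'

```text
t: 28.32
tool_pos: [0.5751, 0.0934, 0.1288]
tool_rot: [3.128, -0.191, 0.014]
contact_force: [0.5, 0.0, -7.1]
opening: 0.0156
```

```bash
python3 -c "
from db import *
rr();to(Wk(0,-116,59-4+30),YA); shot('wrist','w16')
"
```

```text
t 28.325 p [0.5751 0.0934 0.1288] zax [ 0.008 -0.008 -1.   ] yax [-0.122 -0.993  0.007] F [ 0.5  0.  -7.1] op 0.0156
grasp rack mm [  -8.  -118.8  132.8] tcp rack [  -8.  -118.9  124.8]
lever r 108.3 phi 2.429
t 28.325 p [0.5751 0.0934 0.1288] zax [ 0.008 -0.008 -1.   ] yax [-0.122 -0.993  0.007] F [ 0.5  0.  -7.1] op 0.0156
shift cm [ 0.76 -0.32  3.99] turn [ 0.007 -0.009 -0.005]
```

View pics/w16.png

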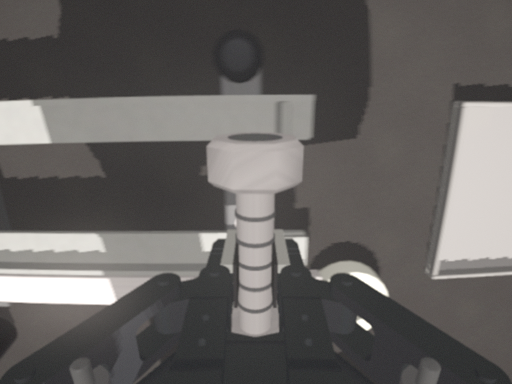

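Call:
send_rows --series '[{"tx": 0.6, "ty": -0.3, "tz": 1.5, "wx": 0.007, "wy": -0.012, "wz": -0.005, "jaw": 1}, {"tx": 0, "ty": 0, "tz": 2, "wx": 0, "wy": -0.005, "wz": 0, "jaw": 1}, {"tx": -0.2, "ty": 0, "tz": 0.8, "wx": 0, "wy": -0.005, "wz": 0, "jaw": 1}, {"tx": 0, "ty": 0, "tz": 0, "wx": 0, "wy": 0, "wz": 0, "jaw": 1}]'

```text
t: 28.88
tool_pos: [0.5749, 0.0972, 0.0768]
tool_rot: [3.136, -0.181, -0.036]
contact_force: [0.2, 0.6, -6.3]
opening: 0.0154
```

```bash
python3 -c "
from db import *
to(Wk(0,-116,59-4),YA);i,im=shot('scene','s16');crop(im,220,140,340,260,'s16b')
"
```

```text
t 28.875 p [0.5749 0.0972 0.0768] zax [-0.023  0.001 -1.   ] yax [-0.115 -0.993  0.001] F [ 0.2  0.6 -6.3] op 0.0154
shift cm [0.9  0.09 1.76] turn [0.001 0.023 0.002]
```

View pics/s16b.png

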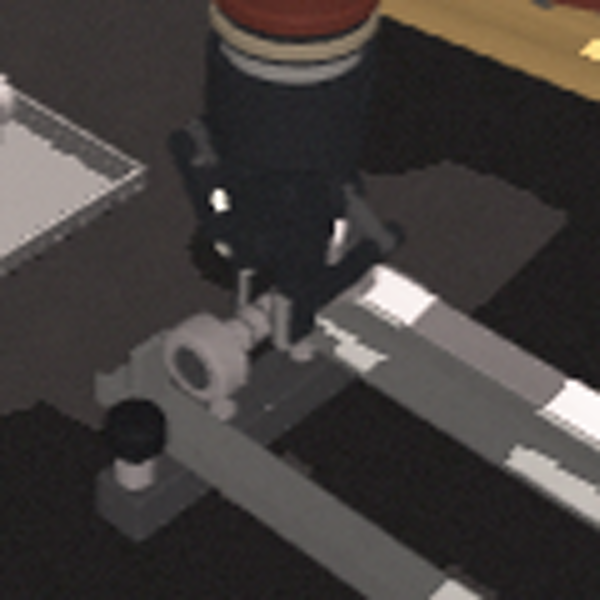

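Call:
send_rows --series '[{"tx": 0.8, "ty": 0.05, "tz": 0.2, "wx": 0, "wy": 0.02, "wz": 0, "jaw": 1}, {"tx": 0.2, "ty": 0.05, "tz": 0.3, "wx": 0, "wy": 0.003, "wz": 0, "jaw": 1}, {"tx": 0, "ty": 0, "tz": 0.2, "wx": 0, "wy": 0, "wz": 0, "jaw": 1}]'

```text
t: 29.3
tool_pos: [0.5873, 0.0944, 0.072]
tool_rot: [3.135, -0.182, 0.01]
contact_force: [-0.6, 0.4, -6.7]
opening: 0.0154
```

```bash
python3 -c "
from db import *
to(Wk(0,-116,59-4),YA)"
```

```text
t 29.3 p [0.5873 0.0944 0.072 ] zax [ 0.007 -0.002 -1.   ] yax [-0.116 -0.993  0.001] F [-0.6  0.4 -6.7] op 0.0154
shift cm [-0.41 -0.05  1.3 ] turn [ 0.001 -0.007  0.002]
```

Call:
send_rows --series '[{"tx": -0.3, "ty": 0, "tz": 0.4, "wx": 0, "wy": -0.007, "wz": 0.002, "jaw": 1}, {"tx": -0.1, "ty": 0, "tz": 0.4, "wx": 0, "wy": 0, "wz": 0, "jaw": 1}, {"tx": 0, "ty": 0, "tz": 0.2, "wx": 0, "wy": 0, "wz": 0, "jaw": 1}, {"tx": 0, "ty": 0, "tz": 0.15, "wx": 0, "wy": 0, "wz": 0, "jaw": 1}]'

```text
t: 29.8
tool_pos: [0.583, 0.095, 0.0599]
tool_rot: [3.135, -0.185, -0.001]
contact_force: [0.1, -0.5, -6.6]
opening: 0.0162
```

```bash
python3 -c "
from db import *
to(Wk(0,-116,59-4),YA)"
```

```text
t 29.8 p [0.583  0.095  0.0599] zax [-0.001 -0.001 -1.   ] yax [-0.118 -0.993  0.001] F [ 0.1 -0.5 -6.6] op 0.0162
shift cm [ 0.03 -0.04  0.09] turn [ 0.001  0.001 -0.   ]
```

Call:
send_rows --series '[{"tx": 0, "ty": 0, "tz": 0.15, "wx": 0, "wy": 0, "wz": 0, "jaw": 1}, {"tx": 0, "ty": 0, "tz": 0.15, "wx": 0, "wy": 0, "wz": 0, "jaw": 1}]'

```text
t: 30.05
tool_pos: [0.5831, 0.0949, 0.0595]
tool_rot: [3.135, -0.185, -0.004]
contact_force: [-7.3, -0.9, 5.4]
opening: 0.0158
```

Call:
send_rows --series '[{"tx": 0, "ty": 0, "tz": 0, "wx": 0, "wy": 0, "wz": 0, "jaw": 0.55}, {"tx": 0, "ty": 0, "tz": 0, "wx": 0, "wy": 0, "wz": 0, "jaw": 0.55}, {"tx": 0, "ty": 0, "tz": -3, "wx": 0, "wy": 0, "wz": 0, "jaw": 0.55}, {"tx": 0, "ty": 1, "tz": -6, "wx": 0, "wy": 0, "wz": 0, "jaw": 0.45}, {"tx": -1, "ty": 5, "tz": -5, "wx": 0, "wy": 0, "wz": 0, "jaw": 0.45}]'

```text
t: 30.68
tool_pos: [0.5698, 0.0431, 0.1977]
tool_rot: [3.136, -0.179, 0.002]
contact_force: [1.0, -1.1, 0.4]
opening: 0.0466
```

```bash
python3 -c "
from db import *
to([.515,-.18,.28],-.16+np.pi/2); shot('wrist','w17')"
```

```text
t 30.675 p [0.5698 0.0431 0.1977] zax [ 0.001 -0.001 -1.   ] yax [-0.114 -0.994  0.001] F [ 1.  -1.1  0.4] op 0.0466
shift cm [-2.9  22.79 -8.22] turn [ 0.001 -0.001  0.046]
```

View pics/w17.png

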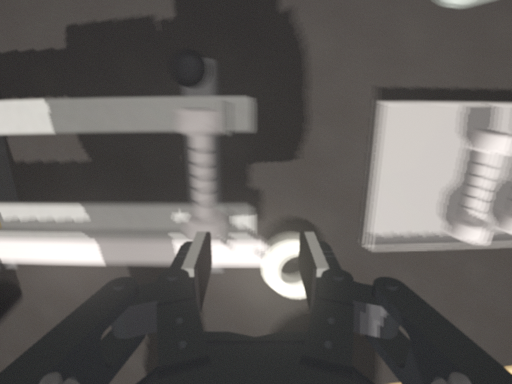

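Call:
send_rows --series '[{"tx": -0.7, "ty": 5.5, "tz": -2, "wx": 0, "wy": 0, "wz": 0.02, "jaw": 0.45}, {"tx": -0.7, "ty": 6, "tz": -2, "wx": 0, "wy": 0, "wz": 0.02, "jaw": 0.45}, {"tx": -0.7, "ty": 5.5, "tz": -2, "wx": 0, "wy": 0, "wz": 0, "jaw": 0.45}, {"tx": -0.5, "ty": 3, "tz": -1, "wx": 0, "wy": 0, "wz": 0, "jaw": 0.45}, {"tx": 0, "ty": 0, "tz": 0, "wx": 0, "wy": 0, "wz": 0, "jaw": 0.45}]'

```text
t: 31.35
tool_pos: [0.5191, -0.1588, 0.2831]
tool_rot: [3.122, -0.25, 0.042]
contact_force: [0.8, -0.1, -0.5]
opening: 0.0471
```

```bash
python3 -c "
from db import *
st();i,im=shot('wrist','w18');crop(im,160,20,460,245,'w18b',2.6667)"
```

```text
t 31.35 p [ 0.5191 -0.1588  0.2831] zax [ 0.026 -0.012 -1.   ] yax [-0.159 -0.987  0.007] F [ 0.8 -0.1 -0.5] op 0.0471
```

View pics/w18b.png

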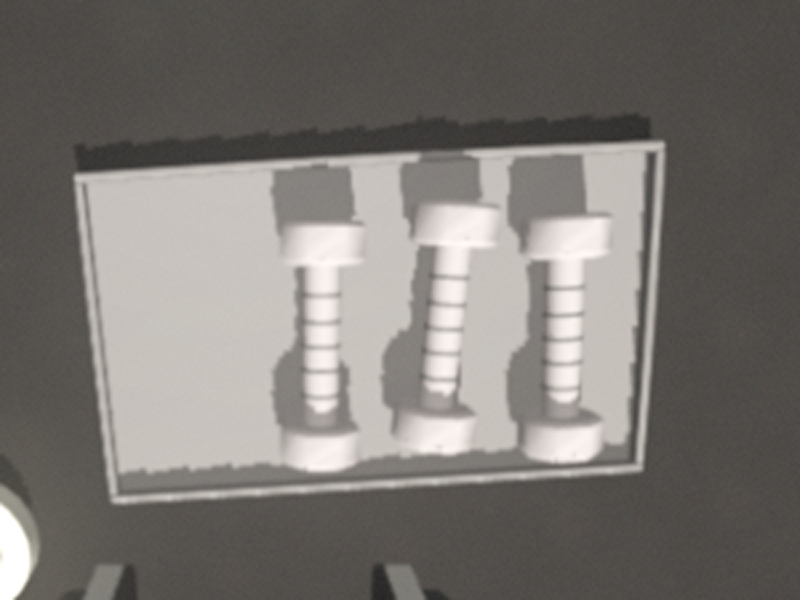

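```bash
python3 -c "
from db import *
i=ctrl.camera_info('wrist')
m=dbs(i,[((323,243),(320,448)),((458,226),(434,431)),((569,236),(562,438))],[160,20],2.6667)
to([*m[0][:2],.10],-.16+np.pi/2)"
```

```text
mid [ 0.5289 -0.1949] len 0.0981 yaw -0.151
mid [ 0.5277 -0.2544] len 0.0976 yaw -0.213
mid [ 0.5147 -0.3114] len 0.0974 yaw -0.089
t 31.4 p [ 0.5192 -0.1578  0.2826] zax [ 0.026 -0.011 -1.   ] yax [-0.158 -0.987  0.007] F [-0.4 -0.2 -0.4] op 0.047
shift cm [ 1.05  3.39 18.32] turn [ 0.007 -0.027  0.001]
```

Call:
send_rows --series '[{"tx": 0.3, "ty": 1.2, "tz": 4, "wx": 0.007, "wy": -0.027, "wz": 0, "jaw": 0.45}, {"tx": 0.3, "ty": 1.3, "tz": 6, "wx": 0, "wy": -0.005, "wz": 0, "jaw": 0.45}, {"tx": 0.2, "ty": 0.7, "tz": 6, "wx": 0, "wy": -0.005, "wz": 0, "jaw": 0.45}, {"tx": 0, "ty": 0, "tz": 2, "wx": 0, "wy": -0.005, "wz": 0, "jaw": 0.45}, {"tx": 0, "ty": 0, "tz": 0, "wx": 0, "wy": 0, "wz": 0, "jaw": 0.45}]'

```text
t: 32.02
tool_pos: [0.5271, -0.1867, 0.1004]
tool_rot: [-3.131, 0.238, 0.015]
contact_force: [0.6, 0.2, 0.1]
opening: 0.047
```

```bash
python3 -c "
from db import *
to([.529,-.1955,.024],-.157+np.pi/2)"
```

```text
t 32.025 p [ 0.5271 -0.1867  0.1004] zax [-0.009  0.003 -1.   ] yax [-0.151 -0.989 -0.001] F [0.6 0.2 0.1] op 0.047
shift cm [0.39 0.85 7.64] turn [-0.001  0.01   0.005]
```

Call:
send_rows --series '[{"tx": 0.2, "ty": 0.7, "tz": 2.5, "wx": 0, "wy": 0, "wz": 0.005, "jaw": 0.45}, {"tx": 0, "ty": 0.2, "tz": 2.0, "wx": 0, "wy": -0.005, "wz": 0, "jaw": 0.45}, {"tx": 0, "ty": 0, "tz": 1.0, "wx": 0, "wy": -0.005, "wz": 0, "jaw": 0.45}, {"tx": 0, "ty": 0, "tz": 0, "wx": 0, "wy": 0, "wz": 0, "jaw": 0.45}]'

```text
t: 32.52
tool_pos: [0.5336, -0.1964, 0.0523]
tool_rot: [3.13, -0.241, -0.011]
contact_force: [0.2, -1.0, 0.8]
opening: 0.0467
```

```bash
python3 -c "
from db import *
to([.529,-.1955,.024],-.157+np.pi/2)"
```

```text
t 32.525 p [ 0.5336 -0.1964  0.0523] zax [-0.007 -0.002 -1.   ] yax [-0.153 -0.988  0.003] F [ 0.2 -1.   0.8] op 0.0467
shift cm [-0.45 -0.03  2.83] turn [0.003 0.007 0.003]
```

Call:
send_rows --series '[{"tx": -0.4, "ty": 0, "tz": 1.3, "wx": 0.003, "wy": 0.005, "wz": 0.003, "jaw": 0.45}, {"tx": -0.1, "ty": 0, "tz": 1.2, "wx": 0, "wy": 0, "wz": 0, "jaw": 0.45}, {"tx": 0, "ty": 0, "tz": 0.4, "wx": 0, "wy": 0, "wz": 0, "jaw": 0.45}, {"tx": 0, "ty": 0, "tz": 0, "wx": 0, "wy": 0, "wz": 0, "jaw": 0.45}]'

```text
t: 33.02
tool_pos: [0.529, -0.1959, 0.023]
tool_rot: [3.132, -0.246, 0.001]
contact_force: [0.2, -0.3, 1.0]
opening: 0.0472
```

```bash
python3 -c "
from db import *
to([.529,-.1955,.024],-.157+np.pi/2)"
```

```text
t 33.025 p [ 0.529  -0.1959  0.023 ] zax [ 0.001 -0.    -1.   ] yax [-0.156 -0.988  0.   ] F [ 0.2 -0.3  1. ] op 0.0472
shift cm [-0.01 -0.04 -0.1 ] turn [ 0.    -0.001 -0.   ]
```

Call:
send_rows --series '[{"tx": 0, "ty": 0, "tz": 0, "wx": 0, "wy": 0, "wz": 0, "jaw": 1}, {"tx": 0, "ty": 0, "tz": 0, "wx": 0, "wy": 0, "wz": 0, "jaw": 1}, {"tx": 0, "ty": 0, "tz": 0, "wx": 0, "wy": 0, "wz": 0, "jaw": 1}, {"tx": 0, "ty": 0, "tz": -3, "wx": 0, "wy": 0, "wz": 0, "jaw": 1}, {"tx": 0, "ty": 0, "tz": -6, "wx": 0, "wy": 0, "wz": 0, "jaw": 1}]'

```text
t: 33.65
tool_pos: [0.5229, -0.1928, 0.1057]
tool_rot: [-3.125, 0.246, 0.026]
contact_force: [0.3, -0.0, -5.2]
opening: 0.016
```

```bash
python3 -c "
from db import *
to(Wk(0,-66,120),YA)"
```

```text
t 33.65 p [ 0.5229 -0.1928  0.1057] zax [-0.016  0.008 -1.   ] yax [-0.157 -0.988 -0.006] F [ 0.3 -0.  -5.2] op 0.016
shift cm [  1.23 -34.41  -1.65] turn [-0.006  0.017 -0.04 ]
```

Call:
send_rows --series '[{"tx": 0.3, "ty": -4, "tz": -2.0, "wx": -0.003, "wy": 0.01, "wz": -0.02, "jaw": 1}, {"tx": 0.3, "ty": -6, "tz": -1.0, "wx": 0, "wy": 0, "wz": -0.02, "jaw": 1}, {"tx": 0.2, "ty": -6, "tz": 0, "wx": 0, "wy": 0, "wz": 0, "jaw": 1}, {"tx": 0.2, "ty": -6, "tz": 0, "wx": 0, "wy": 0, "wz": 0, "jaw": 1}, {"tx": 0.2, "ty": -6, "tz": 0, "wx": 0, "wy": 0, "wz": 0, "jaw": 1}]'

```text
t: 34.28
tool_pos: [0.5717, 0.0863, 0.1376]
tool_rot: [-3.134, 0.196, 0.005]
contact_force: [1.2, -0.2, -6.0]
opening: 0.0158
```

```bash
python3 -c "
from db import *
to(Wk(0,-66,110),YA)"
```

```text
t 34.275 p [0.5717 0.0863 0.1376] zax [-0.003  0.001 -1.   ] yax [-0.125 -0.992 -0.001] F [ 1.2 -0.2 -6. ] op 0.0158
shift cm [ 1.01 -6.04  2.36] turn [-0.001  0.003 -0.008]
```

Call:
send_rows --series '[{"tx": 0.4, "ty": -3.5, "tz": 0.3, "wx": 0, "wy": 0, "wz": -0.008, "jaw": 1}, {"tx": 0.3, "ty": -1.8, "tz": 0.8, "wx": 0, "wy": 0, "wz": 0, "jaw": 1}, {"tx": 0.1, "ty": -0.5, "tz": 0.6, "wx": 0, "wy": 0, "wz": 0, "jaw": 1}, {"tx": 0, "ty": 0, "tz": 0, "wx": 0, "wy": 0, "wz": 0, "jaw": 1}]'

```text
t: 34.78
tool_pos: [0.5826, 0.1474, 0.1139]
tool_rot: [3.135, -0.175, -0.02]
contact_force: [0.5, -0.2, -6.0]
opening: 0.0158
```

```bash
python3 -c "
from db import *
to(Wk(0,-67,55),YA); shot('wrist','w19')"
```

```text
t 34.775 p [0.5826 0.1474 0.1139] zax [-0.013 -0.    -1.   ] yax [-0.112 -0.994  0.002] F [ 0.5 -0.2 -6. ] op 0.0158
shift cm [0.75 0.26 5.48] turn [0.002 0.013 0.006]
```

View pics/w19.png

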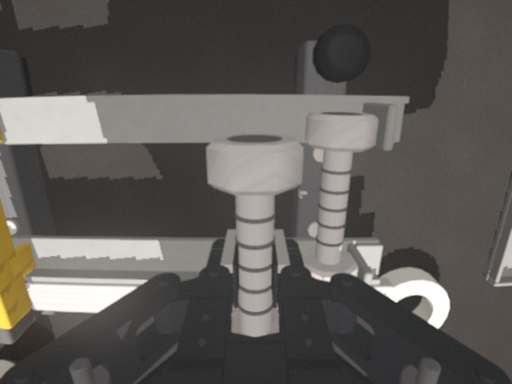

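Call:
send_rows --series '[{"tx": 0.5, "ty": 0.2, "tz": 1.5, "wx": 0.002, "wy": 0.01, "wz": 0.006, "jaw": 1}, {"tx": 0.1, "ty": 0.05, "tz": 1.5, "wx": 0, "wy": 0, "wz": 0, "jaw": 1}, {"tx": 0, "ty": 0, "tz": 0.8, "wx": 0, "wy": 0, "wz": 0, "jaw": 1}, {"tx": 0, "ty": 0, "tz": 0, "wx": 0, "wy": 0, "wz": 0, "jaw": 1}]'

```text
t: 35.33
tool_pos: [0.5884, 0.1405, 0.073]
tool_rot: [3.135, -0.193, -0.004]
contact_force: [-0.0, 0.5, -5.8]
opening: 0.0161
```

```bash
python3 -c "
from db import *
to(Wk(0,-67,55),YA)"
```

```text
t 35.325 p [0.5884 0.1405 0.073 ] zax [-0.003 -0.    -1.   ] yax [-0.123 -0.992  0.001] F [-0.   0.5 -5.8] op 0.0161
shift cm [ 0.03 -0.35  1.4 ] turn [ 0.001  0.003 -0.005]
```

Call:
send_rows --series '[{"tx": 0, "ty": -0.25, "tz": 0.6, "wx": 0, "wy": 0.003, "wz": -0.005, "jaw": 1}, {"tx": 0, "ty": -0.1, "tz": 0.5, "wx": 0, "wy": 0, "wz": 0, "jaw": 1}, {"tx": 0, "ty": 0, "tz": 0.25, "wx": 0, "wy": 0, "wz": 0, "jaw": 1}, {"tx": 0, "ty": 0, "tz": 0.15, "wx": 0, "wy": 0, "wz": 0, "jaw": 1}, {"tx": 0, "ty": 0, "tz": 0.1, "wx": 0, "wy": 0, "wz": 0, "jaw": 1}]'

```text
t: 35.95
tool_pos: [0.5897, 0.1446, 0.0585]
tool_rot: [3.136, -0.184, 0.003]
contact_force: [-6.2, -1.3, 2.2]
opening: 0.0157
```

```bash
python3 -c "
from db import *
to(Wk(0,-67,55),YA)"
```

```text
t 35.95 p [0.5897 0.1446 0.0585] zax [ 0.002 -0.001 -1.   ] yax [-0.117 -0.993  0.   ] F [-6.2 -1.3  2.2] op 0.0157
shift cm [-0.05  0.07 -0.05] turn [ 0.    -0.002  0.   ]
```

Call:
send_rows --series '[{"tx": 0, "ty": 0, "tz": 0, "wx": 0, "wy": 0, "wz": 0, "jaw": 0.62}, {"tx": 0, "ty": 0, "tz": 0, "wx": 0, "wy": 0, "wz": 0, "jaw": 0.62}, {"tx": 0, "ty": 0, "tz": -3, "wx": 0, "wy": 0, "wz": 0, "jaw": 0.62}, {"tx": -0.2, "ty": 1, "tz": -6, "wx": 0, "wy": 0, "wz": 0, "jaw": 0.45}, {"tx": -1, "ty": 5, "tz": -5, "wx": 0, "wy": 0, "wz": 0, "jaw": 0.45}]'

```text
t: 36.58
tool_pos: [0.5737, 0.093, 0.1963]
tool_rot: [-3.136, 0.178, -0.008]
contact_force: [0.6, -0.9, 0.2]
opening: 0.047
```

Call:
send_rows --series '[{"tx": -0.7, "ty": 6, "tz": -2, "wx": 0, "wy": 0, "wz": 0.02, "jaw": 0.45}, {"tx": -0.7, "ty": 6, "tz": -2, "wx": 0, "wy": 0, "wz": 0.02, "jaw": 0.45}, {"tx": -0.7, "ty": 6, "tz": -2, "wx": 0, "wy": 0, "wz": 0.02, "jaw": 0.45}, {"tx": -0.5, "ty": 6, "tz": 0, "wx": 0, "wy": 0, "wz": 0.02, "jaw": 0.45}, {"tx": -0.3, "ty": 6, "tz": 0, "wx": 0, "wy": 0, "wz": 0.02, "jaw": 0.45}]'

```text
t: 37.2
tool_pos: [0.5033, -0.2004, 0.268]
tool_rot: [3.12, -0.332, 0.05]
contact_force: [0.6, -0.6, 0.3]
opening: 0.0471
```

```bash
python3 -c "
from db import *
to([.515,-.24,.25],-.215+np.pi/2)"
```

```text
t 37.2 p [ 0.5033 -0.2004  0.268 ] zax [ 0.032 -0.007 -0.999] yax [-0.21  -0.978  0.   ] F [ 0.6 -0.6  0.3] op 0.0471
shift cm [1.92 3.63 1.86] turn [ 0.    -0.032  0.003]
```

Call:
send_rows --series '[{"tx": 0.8, "ty": 0.5, "tz": 0, "wx": 0, "wy": -0.032, "wz": 0, "jaw": 0.45}, {"tx": 0.3, "ty": 0, "tz": 0, "wx": 0, "wy": 0, "wz": 0, "jaw": 0.45}, {"tx": 0, "ty": 0, "tz": 0, "wx": 0, "wy": 0, "wz": 0, "jaw": 0.45}]'

```text
t: 37.58
tool_pos: [0.5129, -0.2125, 0.2711]
tool_rot: [3.119, -0.343, 0.009]
contact_force: [1.0, 0.2, 0.8]
opening: 0.0469
```

```bash
python3 -c "
from db import *
st();i,im=shot('wrist','w20');crop(im,160,20,460,245,'w20b',2.6667)"
```

```text
t 37.575 p [ 0.5129 -0.2125  0.2711] zax [ 0.005 -0.004 -1.   ] yax [-0.217 -0.976  0.003] F [1.  0.2 0.8] op 0.0469
```

View pics/w20b.png

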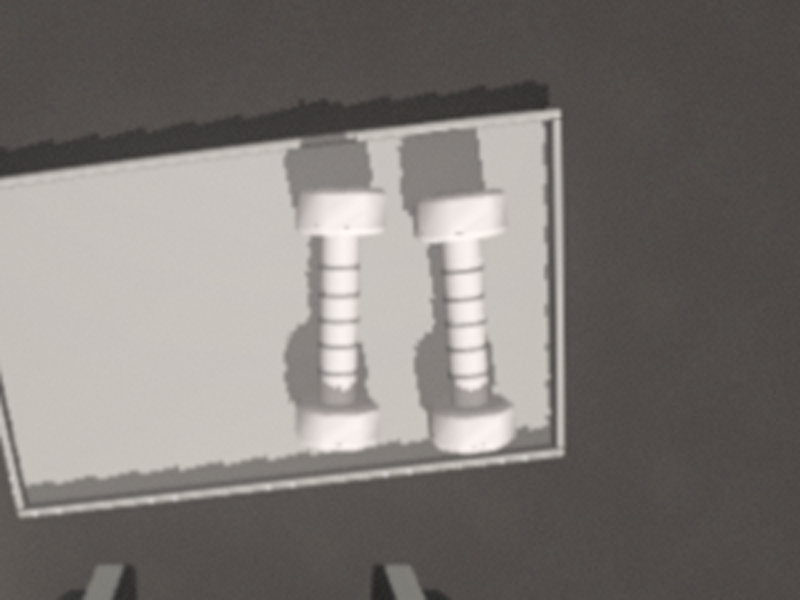

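```bash
python3 -c "
from db import *
i=ctrl.camera_info('wrist')
m=dbs(i,[((341,212),(339,428)),((461,215),(471,428))],[160,20],2.6667)
to([*m[0][:2],.10],-.21+np.pi/2)"
```

```text
mid [ 0.5274 -0.2579] len 0.0986 yaw -0.198
mid [ 0.5143 -0.3144] len 0.0984 yaw -0.096
t 37.625 p [ 0.5128 -0.2123  0.271 ] zax [ 0.005 -0.004 -1.   ] yax [-0.217 -0.976  0.003] F [-0.6 -0.3  0.4] op 0.0471
shift cm [ 2.32  4.09 17.13] turn [ 0.003 -0.006 -0.009]
```

Call:
send_rows --series '[{"tx": 0.7, "ty": 1.3, "tz": 4, "wx": 0.003, "wy": -0.01, "wz": -0.009, "jaw": 0.45}, {"tx": 0.7, "ty": 1.5, "tz": 6, "wx": 0, "wy": -0.01, "wz": 0, "jaw": 0.45}, {"tx": 0.5, "ty": 1.0, "tz": 5, "wx": 0, "wy": -0.005, "wz": 0, "jaw": 0.45}, {"tx": 0.1, "ty": 0.3, "tz": 1.5, "wx": 0, "wy": -0.005, "wz": 0, "jaw": 0.45}, {"tx": 0, "ty": 0, "tz": 0, "wx": 0, "wy": 0, "wz": 0, "jaw": 0.45}]'

```text
t: 38.25
tool_pos: [0.5269, -0.2538, 0.1066]
tool_rot: [3.125, -0.315, -0.025]
contact_force: [0.9, -0.0, 0.9]
opening: 0.047
```

```bash
python3 -c "
from db import *
to([.5278,-.2568,.024],-.21+np.pi/2)"
```

```text
t 38.25 p [ 0.5269 -0.2538  0.1066] zax [-0.016  0.001 -1.   ] yax [-0.2   -0.98   0.002] F [ 0.9 -0.   0.9] op 0.047
shift cm [0.28 0.26 8.26] turn [0.002 0.016 0.009]
```

Call:
send_rows --series '[{"tx": 0.1, "ty": 0.2, "tz": 2.5, "wx": 0, "wy": 0.004, "wz": 0.009, "jaw": 0.45}, {"tx": 0, "ty": 0, "tz": 2.5, "wx": 0, "wy": 0, "wz": 0, "jaw": 0.45}, {"tx": 0, "ty": 0, "tz": 1.0, "wx": 0, "wy": 0, "wz": 0, "jaw": 0.45}, {"tx": 0, "ty": 0, "tz": 0, "wx": 0, "wy": 0, "wz": 0, "jaw": 0.45}]'

```text
t: 38.75
tool_pos: [0.5334, -0.2574, 0.0565]
tool_rot: [3.117, -0.324, 0.005]
contact_force: [-0.7, 0.0, 1.0]
opening: 0.047
```

```bash
python3 -c "
from db import *
to([.5278,-.2568,.024],-.21+np.pi/2)"
```

```text
t 38.75 p [ 0.5334 -0.2574  0.0565] zax [ 0.003 -0.008 -1.   ] yax [-0.206 -0.979  0.008] F [-0.7  0.   1. ] op 0.047
shift cm [-0.58  0.03  3.25] turn [ 0.008 -0.004  0.003]
```

Call:
send_rows --series '[{"tx": -0.5, "ty": 0, "tz": 1.5, "wx": 0.008, "wy": -0.006, "wz": 0.003, "jaw": 0.45}, {"tx": -0.15, "ty": 0, "tz": 1.3, "wx": 0, "wy": 0, "wz": 0, "jaw": 0.45}, {"tx": 0, "ty": 0, "tz": 0.5, "wx": 0, "wy": 0, "wz": 0, "jaw": 0.45}, {"tx": 0, "ty": 0, "tz": 0, "wx": 0, "wy": 0, "wz": 0, "jaw": 0.45}]'

```text
t: 39.25
tool_pos: [0.5282, -0.257, 0.0243]
tool_rot: [3.123, -0.33, 0.003]
contact_force: [0.3, 0.5, -0.2]
opening: 0.0469
```

```bash
python3 -c "
from db import *
to([.5278,-.2568,.024],-.21+np.pi/2)"
```

```text
t 39.25 p [ 0.5282 -0.257   0.0243] zax [ 0.002 -0.001 -1.   ] yax [-0.209 -0.978  0.001] F [ 0.3  0.5 -0.2] op 0.0469
shift cm [-0.05 -0.01  0.03] turn [ 0.001 -0.002 -0.   ]
```

Call:
send_rows --series '[{"tx": 0, "ty": 0, "tz": 0, "wx": 0, "wy": 0, "wz": 0, "jaw": 1}, {"tx": 0, "ty": 0, "tz": 0, "wx": 0, "wy": 0, "wz": 0, "jaw": 1}, {"tx": 0, "ty": 0, "tz": 0, "wx": 0, "wy": 0, "wz": 0, "jaw": 1}, {"tx": 0, "ty": 0, "tz": -4, "wx": 0, "wy": 0, "wz": 0, "jaw": 1}, {"tx": 0, "ty": 0, "tz": -6, "wx": 0, "wy": 0.005, "wz": 0, "jaw": 1}]'

```text
t: 39.88
tool_pos: [0.5229, -0.2535, 0.1174]
tool_rot: [-3.117, 0.329, 0.014]
contact_force: [1.1, -0.4, -3.9]
opening: 0.0156
```

Call:
send_rows --series '[{"tx": 0.3, "ty": -4, "tz": -2.0, "wx": 0, "wy": 0.01, "wz": -0.03, "jaw": 1}, {"tx": 0.3, "ty": -6, "tz": -0.5, "wx": 0, "wy": 0, "wz": -0.03, "jaw": 1}, {"tx": 0.2, "ty": -6, "tz": 0, "wx": 0, "wy": 0, "wz": -0.03, "jaw": 1}, {"tx": 0.2, "ty": -6, "tz": 0, "wx": 0, "wy": 0, "wz": 0, "jaw": 1}, {"tx": 0.2, "ty": -6, "tz": 0, "wx": 0, "wy": 0, "wz": 0, "jaw": 1}]'

```text
t: 40.5
tool_pos: [0.5789, 0.0238, 0.1464]
tool_rot: [-3.133, 0.198, -0.011]
contact_force: [0.3, -0.3, -4.7]
opening: 0.0155
```

```bash
python3 -c "
from db import *
to(Wk(0,-16,120),YA)"
```

```text
t 40.5 p [0.5789 0.0238 0.1464] zax [ 0.007  0.002 -1.   ] yax [-0.126 -0.992 -0.003] F [ 0.3 -0.3 -4.7] op 0.0155
shift cm [ -0.57 -17.14   2.29] turn [-0.003 -0.007 -0.009]
```

Call:
send_rows --series '[{"tx": -0.1, "ty": -5.5, "tz": 0, "wx": 0, "wy": 0, "wz": -0.009, "jaw": 1}, {"tx": -0.1, "ty": -5.5, "tz": 0.5, "wx": 0, "wy": 0, "wz": 0, "jaw": 1}, {"tx": -0.1, "ty": -3.5, "tz": 0.8, "wx": 0, "wy": 0, "wz": 0, "jaw": 1}, {"tx": -0.1, "ty": -1, "tz": 0.5, "wx": 0, "wy": 0, "wz": 0, "jaw": 1}, {"tx": 0, "ty": 0, "tz": 0, "wx": 0, "wy": 0, "wz": 0, "jaw": 1}]'

```text
t: 41.12
tool_pos: [0.5885, 0.1871, 0.1216]
tool_rot: [-3.136, 0.174, 0.005]
contact_force: [0.2, 0.1, -5.2]
opening: 0.0158
```

```bash
python3 -c "
from db import *
to(Wk(0,-16,55),YA);shot('wrist','w21')"
```

```text
t 41.125 p [0.5885 0.1871 0.1216] zax [-0.003  0.001 -1.   ] yax [-0.111 -0.994 -0.001] F [ 0.2  0.1 -5.2] op 0.0158
shift cm [ 0.59 -0.82  6.26] turn [-0.001  0.003  0.007]
```

View pics/w21.png

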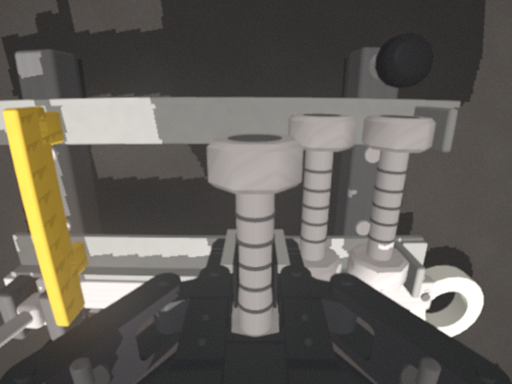

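Call:
send_rows --series '[{"tx": 0.4, "ty": -0.6, "tz": 2, "wx": 0, "wy": 0, "wz": 0.007, "jaw": 1}, {"tx": 0.1, "ty": -0.2, "tz": 2, "wx": 0, "wy": 0, "wz": 0, "jaw": 1}, {"tx": 0, "ty": 0, "tz": 0.8, "wx": 0, "wy": 0, "wz": 0, "jaw": 1}, {"tx": 0, "ty": 0, "tz": 0, "wx": 0, "wy": 0, "wz": 0, "jaw": 1}]'

```text
t: 41.68
tool_pos: [0.5946, 0.1909, 0.0693]
tool_rot: [3.135, -0.194, -0.008]
contact_force: [0.0, -0.8, -4.4]
opening: 0.0157
```

```bash
python3 -c "
from db import *
to(Wk(0,-16,55),YA)"
```

```text
t 41.675 p [0.5946 0.1909 0.0693] zax [-0.005  0.    -1.   ] yax [-0.123 -0.992  0.001] F [ 0.  -0.8 -4.4] op 0.0157
shift cm [ 0.01 -0.38  1.03] turn [ 0.     0.005 -0.006]
```

Call:
send_rows --series '[{"tx": 0, "ty": -0.25, "tz": 0.4, "wx": 0, "wy": 0.005, "wz": -0.006, "jaw": 1}, {"tx": 0, "ty": -0.1, "tz": 0.4, "wx": 0, "wy": 0, "wz": 0, "jaw": 1}, {"tx": 0, "ty": 0, "tz": 0.2, "wx": 0, "wy": 0, "wz": 0, "jaw": 1}, {"tx": 0, "ty": 0, "tz": 0.15, "wx": 0, "wy": 0, "wz": 0, "jaw": 1}]'

```text
t: 42.18
tool_pos: [0.5961, 0.1946, 0.0597]
tool_rot: [3.136, -0.184, 0.004]
contact_force: [-6.5, -1.9, 5.6]
opening: 0.0156
```

```bash
python3 -c "
from db import *
to(Wk(0,-16,55),YA)"
```

```text
t 42.175 p [0.5961 0.1946 0.0597] zax [ 0.003 -0.    -1.   ] yax [-0.117 -0.993  0.   ] F [-6.5 -1.9  5.6] op 0.0156
shift cm [-0.11  0.01  0.07] turn [ 0.    -0.003  0.   ]
```

Seated. Release and go for the fourth.

Call:
send_rows --series '[{"tx": 0, "ty": 0, "tz": 0, "wx": 0, "wy": 0, "wz": 0, "jaw": 0.62}, {"tx": 0, "ty": 0, "tz": 0, "wx": 0, "wy": 0, "wz": 0, "jaw": 0.62}, {"tx": 0, "ty": 0, "tz": -3, "wx": 0, "wy": 0, "wz": 0, "jaw": 0.62}, {"tx": -0.2, "ty": 1, "tz": -6, "wx": 0, "wy": 0, "wz": 0, "jaw": 0.45}, {"tx": -1, "ty": 5, "tz": -5, "wx": 0, "wy": 0, "wz": 0, "jaw": 0.45}]'

```text
t: 42.8
tool_pos: [0.5794, 0.1431, 0.1971]
tool_rot: [-3.136, 0.179, -0.007]
contact_force: [1.0, -0.8, 0.5]
opening: 0.0471
```

Call:
send_rows --series '[{"tx": -1.0, "ty": 6, "tz": -2, "wx": 0, "wy": 0, "wz": 0, "jaw": 0.45}, {"tx": -1.0, "ty": 6, "tz": -2, "wx": 0, "wy": 0, "wz": 0, "jaw": 0.45}, {"tx": -1.0, "ty": 6, "tz": -1, "wx": 0, "wy": 0, "wz": 0, "jaw": 0.45}, {"tx": -1.0, "ty": 6, "tz": 0, "wx": 0, "wy": 0, "wz": 0, "jaw": 0.45}, {"tx": -0.8, "ty": 6, "tz": 0, "wx": 0, "wy": 0, "wz": 0, "jaw": 0.45}]'

```text
t: 43.42
tool_pos: [0.5015, -0.152, 0.2584]
tool_rot: [3.134, -0.171, 0.046]
contact_force: [-0.1, -1.0, 0.8]
opening: 0.0467
```

```bash
python3 -c "
from db import *
to([.50,-.28,.26],-.09+np.pi/2)"
```

```text
t 43.425 p [ 0.5015 -0.152   0.2584] zax [ 0.029 -0.005 -1.   ] yax [-0.109 -0.994  0.001] F [-0.1 -1.   0.8] op 0.0467
shift cm [ 1.24 12.74 -0.1 ] turn [ 0.002 -0.03  -0.019]
```

Call:
send_rows --series '[{"tx": 0.5, "ty": 4, "tz": 0, "wx": 0, "wy": -0.02, "wz": -0.019, "jaw": 0.45}, {"tx": 0.4, "ty": 4, "tz": 0, "wx": 0, "wy": -0.01, "wz": 0, "jaw": 0.45}, {"tx": 0.2, "ty": 1, "tz": 0, "wx": 0, "wy": 0, "wz": 0, "jaw": 0.45}, {"tx": 0, "ty": 0, "tz": 0, "wx": 0, "wy": 0, "wz": 0, "jaw": 0.45}]'

```text
t: 43.92
tool_pos: [0.5031, -0.2497, 0.2628]
tool_rot: [3.133, -0.151, 0.01]
contact_force: [0.1, -0.8, -0.1]
opening: 0.0471
```

```bash
python3 -c "
from db import *
st();i,im=shot('wrist','w22');crop(im,160,20,460,245,'w22b',2.6667)"
```

```text
t 43.925 p [ 0.5031 -0.2497  0.2628] zax [ 0.006 -0.006 -1.   ] yax [-0.096 -0.995  0.005] F [ 0.1 -0.8 -0.1] op 0.0471
```

View pics/w22b.png

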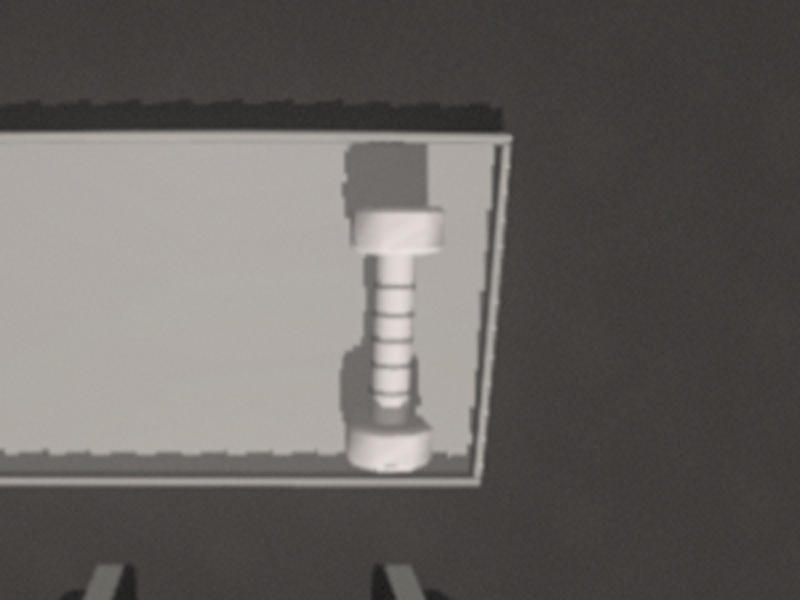

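Fourth dumbbell: heads at about (398,231) and (389,448) in the crop.

```bash
python3 -c "
from db import *
i=ctrl.camera_info('wrist')
m=dbs(i,[((398,231),(389,448))],[160,20],2.6667)
to([*m[0][:2],.10],-.085+np.pi/2)"
```

```text
mid [ 0.5135 -0.3157] len 0.0983 yaw -0.087
t 43.975 p [ 0.5031 -0.2492  0.2628] zax [ 0.006 -0.006 -1.   ] yax [-0.095 -0.995  0.005] F [-0.2 -1.   0. ] op 0.047
shift cm [ 1.55  6.43 16.33] turn [ 0.005 -0.007 -0.01 ]
```

Call:
send_rows --series '[{"tx": 0.5, "ty": 2.2, "tz": 4, "wx": 0.005, "wy": -0.01, "wz": -0.01, "jaw": 0.45}, {"tx": 0.5, "ty": 2.5, "tz": 5.5, "wx": 0, "wy": -0.01, "wz": 0, "jaw": 0.45}, {"tx": 0.3, "ty": 1.5, "tz": 4.5, "wx": 0, "wy": -0.005, "wz": 0, "jaw": 0.45}, {"tx": 0.1, "ty": 0.2, "tz": 1.5, "wx": 0, "wy": -0.005, "wz": 0, "jaw": 0.45}, {"tx": 0, "ty": 0, "tz": 0, "wx": 0, "wy": 0, "wz": 0, "jaw": 0.45}]'

```text
t: 44.6
tool_pos: [0.5156, -0.31, 0.1089]
tool_rot: [3.138, -0.119, -0.025]
contact_force: [0.1, -0.1, 0.3]
opening: 0.0469
```

```bash
python3 -c "
from db import *
to([.514,-.315,.024],-.085+np.pi/2)"
```

```text
t 44.6 p [ 0.5156 -0.31    0.1089] zax [-0.016 -0.001 -1.   ] yax [-0.076 -0.997  0.002] F [ 0.1 -0.1  0.3] op 0.0469
shift cm [0.01 0.49 8.49] turn [0.002 0.016 0.009]
```

Call:
send_rows --series '[{"tx": 0, "ty": 0.4, "tz": 2.5, "wx": 0, "wy": 0.004, "wz": 0.009, "jaw": 0.45}, {"tx": -0.1, "ty": 0.1, "tz": 2.5, "wx": 0, "wy": 0, "wz": 0, "jaw": 0.45}, {"tx": -0.1, "ty": 0, "tz": 1.0, "wx": 0, "wy": 0, "wz": 0, "jaw": 0.45}, {"tx": 0, "ty": 0, "tz": 0, "wx": 0, "wy": 0, "wz": 0, "jaw": 0.45}]'

```text
t: 45.1
tool_pos: [0.5187, -0.3151, 0.0583]
tool_rot: [3.129, -0.126, 0.002]
contact_force: [0.2, 0.2, 0.3]
opening: 0.047
```

```bash
python3 -c "
from db import *
to([.514,-.315,.024],-.085+np.pi/2)"
```

```text
t 45.1 p [ 0.5187 -0.3151  0.0583] zax [ 0.001 -0.01  -1.   ] yax [-0.08  -0.997  0.01 ] F [0.2 0.2 0.3] op 0.047
shift cm [-0.48 -0.01  3.43] turn [ 0.01  -0.002  0.004]
```

Call:
send_rows --series '[{"tx": -0.5, "ty": 0, "tz": 1.6, "wx": 0.01, "wy": -0.006, "wz": 0.004, "jaw": 0.45}, {"tx": -0.1, "ty": 0, "tz": 1.4, "wx": 0, "wy": 0, "wz": 0, "jaw": 0.45}, {"tx": 0, "ty": 0, "tz": 0.5, "wx": 0, "wy": 0, "wz": 0, "jaw": 0.45}, {"tx": 0, "ty": 0, "tz": 0, "wx": 0, "wy": 0, "wz": 0, "jaw": 0.45}]'

```text
t: 45.6
tool_pos: [0.5138, -0.3155, 0.0238]
tool_rot: [3.137, -0.133, -0.002]
contact_force: [0.4, -0.9, 0.5]
opening: 0.0469
```

```bash
python3 -c "
from db import *
to([.514,-.315,.024],-.085+np.pi/2)"
```

```text
t 45.6 p [ 0.5138 -0.3155  0.0238] zax [-0.001 -0.001 -1.   ] yax [-0.084 -0.996  0.002] F [ 0.4 -0.9  0.5] op 0.0469
shift cm [ 0.01 -0.05 -0.02] turn [0.002 0.001 0.   ]
```

Call:
send_rows --series '[{"tx": 0, "ty": 0, "tz": 0, "wx": 0, "wy": 0, "wz": 0, "jaw": 1}, {"tx": 0, "ty": 0, "tz": 0, "wx": 0, "wy": 0, "wz": 0, "jaw": 1}, {"tx": 0, "ty": 0, "tz": 0, "wx": 0, "wy": 0, "wz": 0, "jaw": 1}, {"tx": 0, "ty": 0, "tz": -4, "wx": 0, "wy": 0, "wz": 0, "jaw": 1}, {"tx": 0, "ty": 0, "tz": -6, "wx": 0, "wy": 0.005, "wz": 0, "jaw": 1}]'

```text
t: 46.22
tool_pos: [0.5087, -0.3113, 0.1162]
tool_rot: [-3.129, 0.133, 0.018]
contact_force: [0.3, -1.1, -5.5]
opening: 0.0158
```

Call:
send_rows --series '[{"tx": 0.8, "ty": -4, "tz": -2.0, "wx": 0, "wy": 0.01, "wz": 0.01, "jaw": 1}, {"tx": 0.8, "ty": -6, "tz": -0.5, "wx": 0, "wy": 0, "wz": 0.01, "jaw": 1}, {"tx": 0.6, "ty": -6, "tz": 0, "wx": 0, "wy": 0, "wz": 0.01, "jaw": 1}, {"tx": 0.4, "ty": -6, "tz": 0, "wx": 0, "wy": 0, "wz": 0, "jaw": 1}, {"tx": 0.3, "ty": -6, "tz": 0, "wx": 0, "wy": 0, "wz": 0, "jaw": 1}]'

```text
t: 46.85
tool_pos: [0.568, -0.0324, 0.1448]
tool_rot: [-3.128, 0.195, -0.002]
contact_force: [1.1, 0.4, -6.2]
opening: 0.0157
```

```bash
python3 -c "
from db import *
to(Wk(0,35,125),YA)"
```

```text
t 46.85 p [ 0.568  -0.0324  0.1448] zax [ 0.002  0.007 -1.   ] yax [-0.124 -0.992 -0.007] F [ 1.1  0.4 -6.2] op 0.0157
shift cm [ -0.18 -27.95   1.78] turn [-0.007 -0.001 -0.007]
```

Call:
send_rows --series '[{"tx": 0, "ty": -6, "tz": 0, "wx": 0, "wy": 0, "wz": -0.005, "jaw": 1}, {"tx": 0, "ty": -6, "tz": 0, "wx": 0, "wy": 0, "wz": 0, "jaw": 1}, {"tx": 0, "ty": -6, "tz": 0.2, "wx": 0, "wy": 0, "wz": 0, "jaw": 1}, {"tx": 0, "ty": -4.5, "tz": 0.5, "wx": 0, "wy": 0, "wz": 0, "jaw": 1}, {"tx": 0, "ty": -2, "tz": 0.5, "wx": 0, "wy": 0, "wz": 0, "jaw": 1}]'

```text
t: 47.48
tool_pos: [0.5913, 0.2221, 0.1264]
tool_rot: [-3.13, 0.181, 0.017]
contact_force: [0.3, -0.9, -5.4]
opening: 0.0159
```

Call:
send_rows --series '[{"tx": 0, "ty": 0, "tz": 0, "wx": 0, "wy": 0, "wz": 0, "jaw": 1}]'

```text
t: 47.6
tool_pos: [0.5899, 0.2229, 0.1242]
tool_rot: [-3.131, 0.177, 0.022]
contact_force: [0.2, -0.2, -6.1]
opening: 0.0159
```

```bash
python3 -c "
from db import *
to(Wk(0,35,55),YA);shot('wrist','w23')"
```

```text
t 47.6 p [0.5899 0.2229 0.1242] zax [-0.014  0.006 -1.   ] yax [-0.113 -0.994 -0.004] F [ 0.2 -0.2 -6.1] op 0.0159
shift cm [ 0.95 -2.32  6.52] turn [-0.004  0.015  0.004]
```

View pics/w23.png

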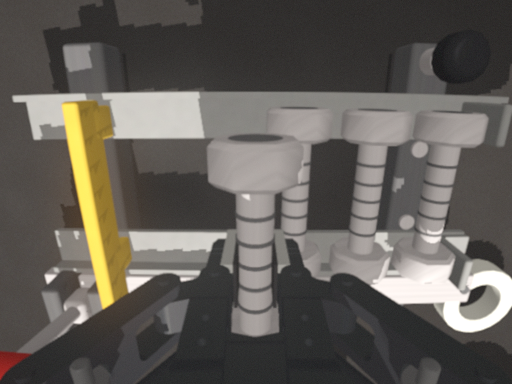

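Call:
send_rows --series '[{"tx": 0.6, "ty": -1.5, "tz": 1, "wx": -0.004, "wy": 0.012, "wz": 0.004, "jaw": 1}, {"tx": 0.2, "ty": -0.7, "tz": 2, "wx": 0, "wy": 0, "wz": 0, "jaw": 1}, {"tx": 0, "ty": 0, "tz": 1.5, "wx": 0, "wy": 0, "wz": 0, "jaw": 1}, {"tx": 0, "ty": 0, "tz": 0.3, "wx": 0, "wy": 0, "wz": 0, "jaw": 1}]'

```text
t: 48.15
tool_pos: [0.6005, 0.2406, 0.0716]
tool_rot: [3.134, -0.193, -0.007]
contact_force: [-0.5, -0.4, -6.4]
opening: 0.0157
```

```bash
python3 -c "
from db import *
to(Wk(0,35,55),YA)"
```

```text
t 48.15 p [0.6005 0.2406 0.0716] zax [-0.004 -0.002 -1.   ] yax [-0.122 -0.992  0.002] F [-0.5 -0.4 -6.4] op 0.0157
shift cm [ 0.   -0.47  1.26] turn [ 0.002  0.004 -0.005]
```

Call:
send_rows --series '[{"tx": 0, "ty": -0.35, "tz": 0.5, "wx": 0, "wy": 0.005, "wz": -0.005, "jaw": 1}, {"tx": -0.05, "ty": -0.1, "tz": 0.5, "wx": 0, "wy": 0, "wz": 0, "jaw": 1}, {"tx": 0, "ty": 0, "tz": 0.25, "wx": 0, "wy": 0, "wz": 0, "jaw": 1}, {"tx": 0, "ty": 0, "tz": 0.15, "wx": 0, "wy": 0, "wz": 0, "jaw": 1}, {"tx": 0, "ty": 0, "tz": 0.1, "wx": 0, "wy": 0, "wz": 0, "jaw": 1}]'

```text
t: 48.78
tool_pos: [0.6011, 0.245, 0.0594]
tool_rot: [3.134, -0.185, 0.002]
contact_force: [-3.8, -1.3, -2.3]
opening: 0.0158
```

```bash
python3 -c "
from db import *
to(Wk(0,35,55),YA)"
```

```text
t 48.775 p [0.6011 0.245  0.0594] zax [ 0.001 -0.002 -1.   ] yax [-0.118 -0.993  0.002] F [-3.8 -1.3 -2.3] op 0.0158
shift cm [-0.01 -0.02  0.04] turn [ 0.002 -0.001 -0.001]
```

Touching; a touch more, then release and rise.

Call:
send_rows --series '[{"tx": 0, "ty": 0, "tz": 0.12, "wx": 0, "wy": 0, "wz": 0, "jaw": 1}, {"tx": 0, "ty": 0, "tz": 0, "wx": 0, "wy": 0, "wz": 0, "jaw": 0.62}, {"tx": 0, "ty": 0, "tz": 0, "wx": 0, "wy": 0, "wz": 0, "jaw": 0.62}, {"tx": 0, "ty": 0, "tz": -4, "wx": 0, "wy": 0, "wz": 0, "jaw": 0.5}, {"tx": -0.5, "ty": 0, "tz": -6, "wx": 0, "wy": 0, "wz": 0, "jaw": 0.45}]'

```text
t: 49.4
tool_pos: [0.5957, 0.2455, 0.1577]
tool_rot: [3.133, -0.186, -0.002]
contact_force: [0.4, 0.7, 0.7]
opening: 0.0466
```

Call:
send_rows --series '[{"tx": -2, "ty": -2, "tz": -5, "wx": 0, "wy": 0, "wz": 0, "jaw": 0.45}, {"tx": -1, "ty": -2, "tz": -3, "wx": 0, "wy": 0, "wz": 0, "jaw": 0.45}, {"tx": 0, "ty": 0, "tz": 0, "wx": 0, "wy": 0, "wz": 0, "jaw": 0.45}]'

```text
t: 49.78
tool_pos: [0.5745, 0.2911, 0.2495]
tool_rot: [-3.132, 0.187, -0.025]
contact_force: [-0.4, -0.2, -0.4]
opening: 0.0466
```

```bash
python3 -c "
from db import *
to(Wk(-73,145,146-8+20),YA);i,im=shot('wrist','w24');shot('top','t24');i,im=shot('scene','s24')"
```

```text
t 49.775 p [0.5745 0.2911 0.2495] zax [ 0.016  0.003 -1.   ] yax [-0.119 -0.993 -0.005] F [-0.4 -0.2 -0.4] op 0.0466
shift cm [-4.28 -6.71  8.72] turn [-0.005 -0.016 -0.002]
```

View pics/w24.png

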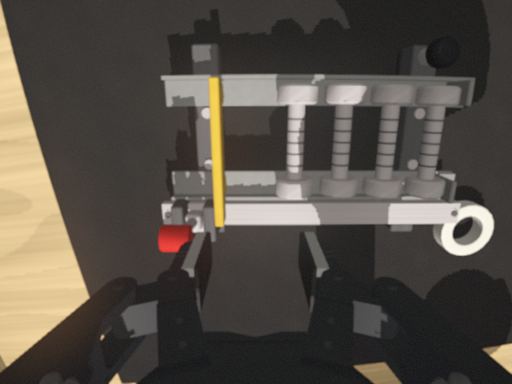

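View pics/s24.png

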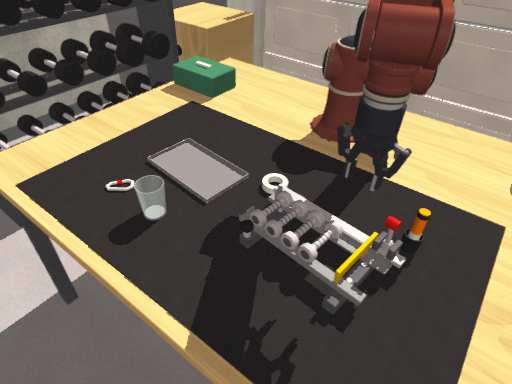

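Call:
send_rows --series '[{"tx": -1.5, "ty": -2.5, "tz": 1, "wx": -0.005, "wy": -0.016, "wz": 0, "jaw": 0.4}, {"tx": -1.8, "ty": -3, "tz": 1.5, "wx": 0, "wy": 0, "wz": 0, "jaw": 0.4}, {"tx": -0.7, "ty": -1, "tz": 1, "wx": 0, "wy": 0, "wz": 0, "jaw": 0.4}, {"tx": 0, "ty": 0, "tz": 0, "wx": 0, "wy": 0, "wz": 0, "jaw": 0.4}]'

```text
t: 50.42
tool_pos: [0.5389, 0.354, 0.1969]
tool_rot: [3.122, -0.198, -0.034]
contact_force: [-0.3, -0.0, 0.8]
opening: 0.0509
```

```bash
python3 -c "
from db import *
to(Wk(-70,147,141),YA);i,im=shot('wrist','w25')"
```

```text
t 50.425 p [0.5389 0.354  0.1969] zax [-0.022 -0.012 -1.   ] yax [-0.126 -0.992  0.015] F [-0.3 -0.   0.8] op 0.0509
shift cm [ 0.54 -1.21  5.17] turn [ 0.015  0.021 -0.009]
```

View pics/w25.png

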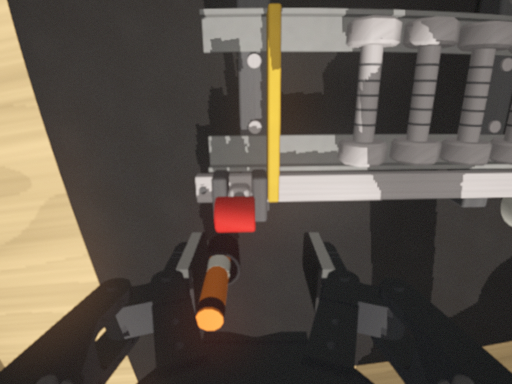

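```bash
python3 -c "
from db import *
i=ctrl.camera_info('wrist');print(Rk(atz(i,(235,214),.158))*1000)"
```

```text
[[-69.89508163 146.40746627 154.        ]]
```

Call:
send_rows --series '[{"tx": 0.4, "ty": -0.9, "tz": 1.2, "wx": 0.015, "wy": 0.015, "wz": -0.009, "jaw": 0.4}, {"tx": 0, "ty": -0.2, "tz": 2, "wx": 0, "wy": 0, "wz": 0, "jaw": 0.4}, {"tx": 0, "ty": 0, "tz": 1.0, "wx": 0, "wy": 0, "wz": 0, "jaw": 0.4}, {"tx": 0, "ty": 0, "tz": 0, "wx": 0, "wy": 0, "wz": 0, "jaw": 0.4}]'

```text
t: 50.98
tool_pos: [0.5467, 0.3609, 0.1541]
tool_rot: [-3.135, 0.192, 0.005]
contact_force: [0.6, -0.6, -0.2]
opening: 0.0513
```

```bash
python3 -c "
from db import *
to(Wk(-70,146.5,141),YA)"
```

```text
t 50.975 p [0.5467 0.3609 0.1541] zax [-0.003  0.001 -1.   ] yax [-0.122 -0.992 -0.   ] F [ 0.6 -0.6 -0.2] op 0.0513
shift cm [-0.25 -0.3   0.91] turn [-0.     0.003 -0.005]
```

Call:
send_rows --series '[{"tx": -0.2, "ty": -0.25, "tz": 0.5, "wx": 0, "wy": 0, "wz": -0.005, "jaw": 0.4}, {"tx": 0, "ty": 0, "tz": 0.4, "wx": 0, "wy": 0, "wz": 0, "jaw": 0.4}, {"tx": 0, "ty": 0, "tz": 0, "wx": 0, "wy": 0, "wz": 0, "jaw": 1}, {"tx": 0, "ty": 0, "tz": 0, "wx": 0, "wy": 0, "wz": 0, "jaw": 1}]' --squeeze 50

```text
t: 51.48
tool_pos: [0.5457, 0.3642, 0.1465]
tool_rot: [-3.135, 0.184, 0.001]
contact_force: [-0.7, 0.8, 0.1]
opening: 0.0245
```

```bash
python3 -c "
from db import *
rr()"
```

```text
t 51.475 p [0.5457 0.3642 0.1465] zax [-0.001  0.002 -1.   ] yax [-0.117 -0.993 -0.002] F [-0.7  0.8  0.1] op 0.0245
grasp rack mm [-68.9 146.6 150.5] tcp rack [-68.9 146.6 142.5]
lever r 91.0 phi 1.805
```

Call:
send_rows --series '[{"tx": 0, "ty": 1.0, "tz": 0, "wx": 0, "wy": 0, "wz": 0, "jaw": 1}, {"tx": 0, "ty": 1.5, "tz": 0, "wx": 0, "wy": 0, "wz": 0, "jaw": 1}, {"tx": 0, "ty": 1.5, "tz": 0, "wx": 0, "wy": 0, "wz": 0, "jaw": 1}, {"tx": 0, "ty": 0.8, "tz": 0, "wx": 0, "wy": 0, "wz": 0, "jaw": 1}]'

```text
t: 51.98
tool_pos: [0.5399, 0.3145, 0.1467]
tool_rot: [-3.132, 0.183, -0.001]
contact_force: [0.5, 2.5, -1.3]
opening: 0.0251
```

```bash
python3 -c "
from db import *
rr(); to(Wk(-69,56,142),YA)"
```

```text
t 51.975 p [0.5399 0.3145 0.1467] zax [ 0.001  0.004 -1.   ] yax [-0.116 -0.993 -0.004] F [ 0.5  2.5 -1.3] op 0.0251
grasp rack mm [-68.9  96.5 150.7] tcp rack [-68.9  96.5 142.7]
lever r 91.2 phi 1.805
t 51.975 p [0.5399 0.3145 0.1467] zax [ 0.001  0.004 -1.   ] yax [-0.116 -0.993 -0.004] F [ 0.5  2.5 -1.3] op 0.0251
shift cm [-0.02  4.05  0.05] turn [-0.004 -0.     0.001]
```

Call:
send_rows --series '[{"tx": 0, "ty": 0.6, "tz": 0, "wx": 0, "wy": 0, "wz": 0, "jaw": 1}, {"tx": 0, "ty": 0.6, "tz": 0, "wx": 0, "wy": 0, "wz": 0, "jaw": 1}, {"tx": 0, "ty": 0.6, "tz": 0, "wx": 0, "wy": 0, "wz": 0, "jaw": 1}, {"tx": 0, "ty": 0.6, "tz": 0, "wx": 0, "wy": 0, "wz": 0, "jaw": 1}, {"tx": 0, "ty": 0.4, "tz": 0, "wx": 0, "wy": 0, "wz": 0, "jaw": 1}]'

```text
t: 52.6
tool_pos: [0.5368, 0.2906, 0.1469]
tool_rot: [-3.115, 0.184, -0.005]
contact_force: [1.7, 8.2, -2.7]
opening: 0.0251
```

```bash
python3 -c "
from db import *
rr(); to(Wk(-69,56,142),YA)"
```

```text
t 52.6 p [0.5368 0.2906 0.1469] zax [ 0.004  0.021 -1.   ] yax [-0.118 -0.993 -0.021] F [ 1.7  8.2 -2.7] op 0.0251
grasp rack mm [-69.1  72.3 150.9] tcp rack [-69.1  72.5 142.9]
lever r 91.3 phi 1.802
t 52.6 p [0.5368 0.2906 0.1469] zax [ 0.004  0.021 -1.   ] yax [-0.118 -0.993 -0.021] F [ 1.7  8.2 -2.7] op 0.0251
shift cm [0.01 1.65 0.05] turn [-0.021 -0.002 -0.001]
```

Call:
send_rows --series '[{"tx": 0, "ty": 0.5, "tz": 0, "wx": -0.006, "wy": 0, "wz": 0, "jaw": 1}, {"tx": 0, "ty": 0.5, "tz": 0, "wx": -0.006, "wy": 0, "wz": 0, "jaw": 1}, {"tx": 0, "ty": 0.5, "tz": 0, "wx": -0.006, "wy": 0, "wz": 0, "jaw": 1}, {"tx": 0, "ty": 0.4, "tz": 0, "wx": -0.003, "wy": 0, "wz": 0, "jaw": 1}]'

```text
t: 53.1
tool_pos: [0.5354, 0.2812, 0.1471]
tool_rot: [-3.111, 0.184, -0.011]
contact_force: [1.9, 13.5, -4.6]
opening: 0.0248
```

```bash
python3 -c "
from db import *
rr(); to(Wk(-69,56,142),YA);i,im=shot('wrist','w26')"
```

```text
t 53.1 p [0.5354 0.2812 0.1471] zax [ 0.009  0.025 -1.   ] yax [-0.118 -0.993 -0.026] F [ 1.9 13.5 -4.6] op 0.0248
grasp rack mm [-69.5  62.8 151.1] tcp rack [-69.4  63.  143.1]
lever r 91.4 phi 1.797
t 53.1 p [0.5354 0.2812 0.1471] zax [ 0.009  0.025 -1.   ] yax [-0.118 -0.993 -0.026] F [ 1.9 13.5 -4.6] op 0.0248
shift cm [0.04 0.7  0.09] turn [-0.026 -0.006 -0.001]
```

View pics/w26.png

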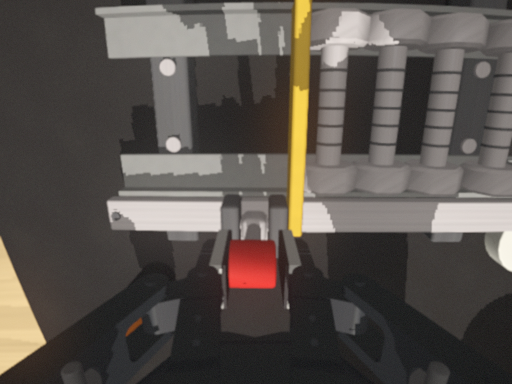

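Call:
send_rows --series '[{"tx": 0, "ty": 0.6, "tz": 0, "wx": -0.015, "wy": -0.004, "wz": 0, "jaw": 1}, {"tx": 0, "ty": 0.6, "tz": 0, "wx": -0.01, "wy": 0, "wz": 0, "jaw": 1}, {"tx": 0, "ty": 0.5, "tz": 0, "wx": -0.005, "wy": 0, "wz": 0, "jaw": 1}]'

```text
t: 53.52
tool_pos: [0.5344, 0.274, 0.1472]
tool_rot: [-3.116, 0.184, -0.011]
contact_force: [2.5, 16.1, -5.9]
opening: 0.025
```

```bash
python3 -c "
from db import *
rr(); to(Wk(-69,56,142),YA)"
```

```text
t 53.525 p [0.5344 0.274  0.1472] zax [ 0.008  0.02  -1.   ] yax [-0.118 -0.993 -0.021] F [ 2.5 16.1 -5.9] op 0.025
grasp rack mm [-69.6  55.5 151.1] tcp rack [-69.5  55.7 143.2]
lever r 91.5 phi 1.796
t 53.525 p [0.5344 0.274  0.1472] zax [ 0.008  0.02  -1.   ] yax [-0.118 -0.993 -0.021] F [ 2.5 16.1 -5.9] op 0.025
shift cm [ 0.05 -0.03  0.12] turn [-0.021 -0.006 -0.001]
```

Call:
send_rows --series '[{"tx": 0, "ty": 0.5, "tz": 0, "wx": -0.005, "wy": 0, "wz": 0, "jaw": 1}, {"tx": 0, "ty": 0.5, "tz": 0, "wx": 0, "wy": 0, "wz": 0, "jaw": 1}]'

```text
t: 53.78
tool_pos: [0.5339, 0.2728, 0.1472]
tool_rot: [-3.099, 0.184, -0.017]
contact_force: [4.6, 18.5, -7.2]
opening: 0.0249
```

```bash
python3 -c "
from db import *
rr();i,im=shot('top','t27');crop(im,120,140,260,240,'t27b');i,im=shot('scene','s27');crop(im,230,150,400,290,'s27b')"
```

```text
t 53.775 p [0.5339 0.2728 0.1472] zax [ 0.013  0.037 -0.999] yax [-0.118 -0.992 -0.038] F [ 4.6 18.5 -7.2] op 0.0249
grasp rack mm [-69.9  54.2 151.2] tcp rack [-69.9  54.5 143.2]
lever r 91.5 phi 1.792
```

View pics/t27b.png

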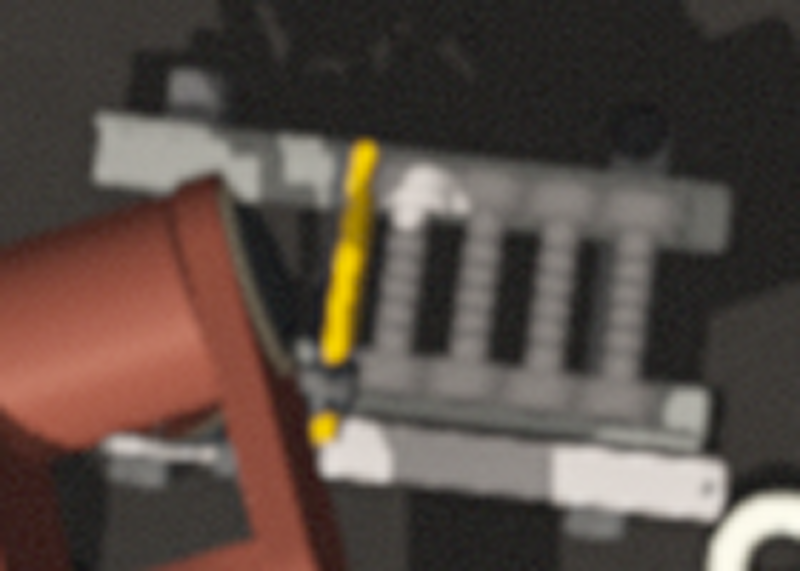

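View pics/s27b.png

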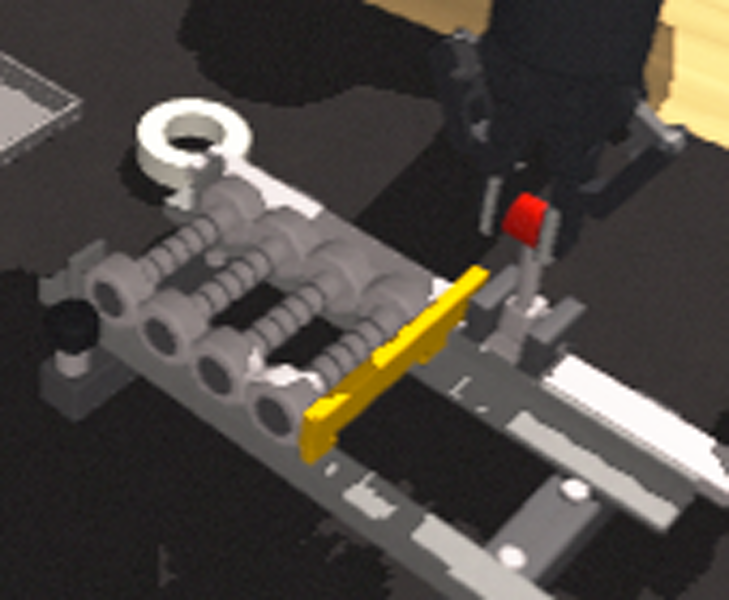

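Call:
send_rows --series '[{"tx": 0, "ty": 0.8, "tz": 0, "wx": -0.02, "wy": -0.005, "wz": 0, "jaw": 1}, {"tx": 0, "ty": 0.9, "tz": 0, "wx": -0.02, "wy": 0, "wz": 0, "jaw": 1}]'

```text
t: 54.12
tool_pos: [0.5334, 0.2716, 0.1477]
tool_rot: [-3.097, 0.187, -0.017]
contact_force: [6.3, 33.6, -11.3]
opening: 0.0248
```

```bash
python3 -c "
from db import *
rr();to(Wk(-69,56,142),YA)"
```

```text
t 54.125 p [0.5334 0.2716 0.1477] zax [ 0.013  0.038 -0.999] yax [-0.12  -0.992 -0.039] F [  6.3  33.6 -11.3] op 0.0248
grasp rack mm [-70.3  52.9 151.7] tcp rack [-70.2  53.2 143.7]
lever r 91.8 phi 1.787
t 54.125 p [0.5334 0.2716 0.1477] zax [ 0.013  0.038 -0.999] yax [-0.12  -0.992 -0.039] F [  6.3  33.6 -11.3] op 0.0248
shift cm [ 0.12 -0.27  0.18] turn [-0.039 -0.009 -0.003]
```

Call:
send_rows --series '[{"tx": -1.5, "ty": 0.4, "tz": -0.1, "wx": -0.01, "wy": 0, "wz": 0, "jaw": 1}, {"tx": -1.7, "ty": 0.3, "tz": 0.15, "wx": -0.01, "wy": 0, "wz": 0, "jaw": 1}, {"tx": -1.6, "ty": 0.3, "tz": 0.5, "wx": -0.01, "wy": 0, "wz": 0, "jaw": 1}]'

```text
t: 54.5
tool_pos: [0.4933, 0.2787, 0.147]
tool_rot: [-3.099, 0.183, -0.06]
contact_force: [6.8, 9.8, 1.6]
opening: 0.0246
```

```bash
python3 -c "
from db import *
rr()"
```

```text
t 54.5 p [0.4933 0.2787 0.147 ] zax [ 0.041  0.034 -0.999] yax [-0.117 -0.992 -0.039] F [6.8 9.8 1.6] op 0.0246
grasp rack mm [-111.2   55.3  151. ] tcp rack [-110.9   55.6  143. ]
lever r 91.5 phi 1.337
```

Call:
send_rows --series '[{"tx": -1.5, "ty": 0.7, "tz": 0.5, "wx": -0.015, "wy": -0.015, "wz": 0, "jaw": 1}, {"tx": -1.5, "ty": 0.7, "tz": 0.9, "wx": -0.01, "wy": -0.015, "wz": 0, "jaw": 1}]'

```text
t: 54.75
tool_pos: [0.4712, 0.2794, 0.14]
tool_rot: [-3.093, 0.18, -0.055]
contact_force: [8.5, 22.4, 2.5]
opening: 0.0247
```

```bash
python3 -c "
from db import *
rr()"
```

```text
t 54.75 p [0.4712 0.2794 0.14  ] zax [ 0.038  0.041 -0.998] yax [-0.115 -0.992 -0.045] F [ 8.5 22.4  2.5] op 0.0247
grasp rack mm [-133.2   53.3  144. ] tcp rack [-132.9   53.7  136. ]
lever r 92.7 phi 1.086
```

Call:
send_rows --series '[{"tx": -1.4, "ty": 0.6, "tz": 1.0, "wx": -0.015, "wy": -0.015, "wz": 0, "jaw": 1}, {"tx": -1.2, "ty": 0.5, "tz": 1.3, "wx": -0.01, "wy": -0.01, "wz": 0, "jaw": 1}, {"tx": -1.0, "ty": 0.3, "tz": 1.5, "wx": -0.01, "wy": -0.01, "wz": 0, "jaw": 1}]'

```text
t: 55.12
tool_pos: [0.4476, 0.2854, 0.1205]
tool_rot: [-3.09, 0.173, -0.053]
contact_force: [-5.5, 1.0, 19.1]
opening: 0.025
```

```bash
python3 -c "
from db import *
rr()"
```

```text
t 55.125 p [0.4476 0.2854 0.1205] zax [ 0.036  0.044 -0.998] yax [-0.111 -0.993 -0.048] F [-5.5  1.  19.1] op 0.025
grasp rack mm [-157.4   56.5  124.5] tcp rack [-157.1   56.9  116.5]
lever r 91.9 phi 0.748
```

```bash
python3 -c "
from db import *
i,im=shot('wrist','w28')"
```

```text
(no output)
```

View pics/w28.png

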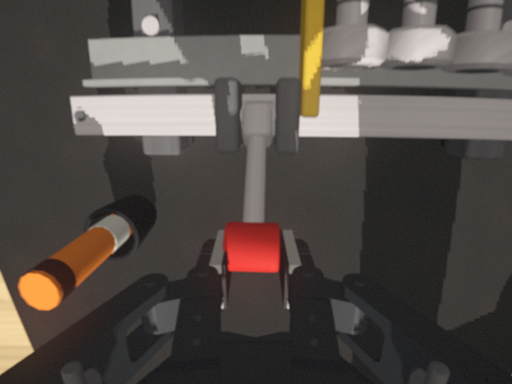

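Call:
send_rows --series '[{"tx": -0.2, "ty": 0.8, "tz": 0.3, "wx": -0.03, "wy": -0.02, "wz": 0, "jaw": 1}, {"tx": 0, "ty": 0.8, "tz": 0.2, "wx": -0.02, "wy": -0.01, "wz": 0, "jaw": 1}]'

```text
t: 55.42
tool_pos: [0.4485, 0.2824, 0.1218]
tool_rot: [-3.106, 0.169, -0.026]
contact_force: [0.6, 28.5, -2.4]
opening: 0.0253
```

```bash
python3 -c "
from db import *
rr()"
```

```text
t 55.425 p [0.4485 0.2824 0.1218] zax [ 0.018  0.03  -0.999] yax [-0.108 -0.994 -0.032] F [ 0.6 28.5 -2.4] op 0.0253
grasp rack mm [-155.9   53.7  125.8] tcp rack [-155.8   53.9  117.8]
lever r 91.8 phi 0.769
```

Call:
send_rows --series '[{"tx": -0.9, "ty": 0.5, "tz": 1.3, "wx": -0.01, "wy": -0.01, "wz": -0.005, "jaw": 1}, {"tx": -0.9, "ty": 0.5, "tz": 1.6, "wx": -0.01, "wy": -0.01, "wz": 0, "jaw": 1}, {"tx": -0.6, "ty": 0.4, "tz": 1.8, "wx": -0.01, "wy": -0.01, "wz": 0, "jaw": 1}]'

```text
t: 55.8
tool_pos: [0.4322, 0.2868, 0.093]
tool_rot: [-3.102, 0.156, -0.009]
contact_force: [-15.5, 9.2, 21.7]
opening: 0.025
```

```bash
python3 -c "
from db import *
rr()"
```

```text
t 55.8 p [0.4322 0.2868 0.093 ] zax [ 0.007  0.035 -0.999] yax [-0.1   -0.994 -0.036] F [-15.5   9.2  21.7] op 0.025
grasp rack mm [-172.5   56.1   97. ] tcp rack [-172.5   56.4   89. ]
lever r 89.6 phi 0.401
```

Call:
send_rows --series '[{"tx": -0.5, "ty": 0.3, "tz": 1.3, "wx": -0.01, "wy": 0, "wz": -0.015, "jaw": 1}, {"tx": -0.4, "ty": 0.3, "tz": 1.5, "wx": -0.01, "wy": 0, "wz": 0, "jaw": 1}, {"tx": -0.2, "ty": 0.2, "tz": 1.3, "wx": -0.01, "wy": 0, "wz": 0, "jaw": 1}]'

```text
t: 56.18
tool_pos: [0.4269, 0.2879, 0.0644]
tool_rot: [-3.12, 0.131, -0.029]
contact_force: [-11.5, 4.7, 17.1]
opening: 0.0249
```

```bash
python3 -c "
from db import *
rr()"
```

```text
t 56.175 p [0.4269 0.2879 0.0644] zax [ 0.019  0.018 -1.   ] yax [-0.084 -0.996 -0.02 ] F [-11.5   4.7  17.1] op 0.0249
grasp rack mm [-178.1   56.7   68.4] tcp rack [-177.9   56.9   60.4]
lever r 88.3 phi 0.072
```

Call:
send_rows --series '[{"tx": -0.2, "ty": 0, "tz": 0.8, "wx": 0, "wy": 0, "wz": 0, "jaw": 1}, {"tx": 0, "ty": 0, "tz": 0.8, "wx": 0, "wy": 0, "wz": 0, "jaw": 1}]'

```text
t: 56.42
tool_pos: [0.4272, 0.2895, 0.0565]
tool_rot: [-3.12, 0.132, -0.031]
contact_force: [-26.4, -3.4, 38.8]
opening: 0.0247
```

```bash
python3 -c "
from db import *
rr();i,im=shot('wrist','w29')"
```

```text
t 56.425 p [0.4272 0.2895 0.0565] zax [ 0.021  0.018 -1.   ] yax [-0.084 -0.996 -0.019] F [-26.4  -3.4  38.8] op 0.0247
grasp rack mm [-178.    58.4   60.5] tcp rack [-177.8   58.6   52.5]
lever r 88.0 phi -0.017
```

View pics/w29.png

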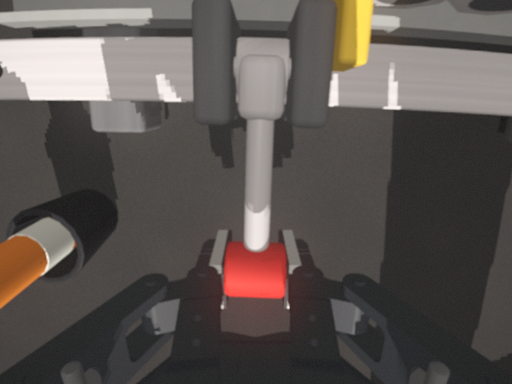

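Call:
send_rows --series '[{"tx": 0, "ty": 0, "tz": -0.2, "wx": 0, "wy": 0, "wz": 0, "jaw": 0.4}, {"tx": 0, "ty": 0, "tz": 0, "wx": 0, "wy": 0, "wz": 0, "jaw": 0.4}, {"tx": 0, "ty": 0, "tz": -3, "wx": 0, "wy": 0, "wz": 0, "jaw": 0.4}, {"tx": 0, "ty": 0, "tz": -6, "wx": 0, "wy": 0, "wz": 0, "jaw": 0.4}, {"tx": 3, "ty": 4, "tz": -6, "wx": 0, "wy": 0, "wz": 0, "jaw": 0.4}]'

```text
t: 57.1
tool_pos: [0.443, 0.2503, 0.196]
tool_rot: [-3.129, 0.126, -0.015]
contact_force: [1.1, 0.1, 0.2]
opening: 0.0513
```

Call:
send_rows --series '[{"tx": 5, "ty": 3, "tz": -5, "wx": -0.02, "wy": -0.01, "wz": -0.03, "jaw": 0.4}, {"tx": 4, "ty": 3, "tz": -2, "wx": 0, "wy": 0, "wz": 0, "jaw": 0.4}, {"tx": 2, "ty": 2, "tz": 0, "wx": 0, "wy": 0, "wz": 0, "jaw": 0.4}, {"tx": 0, "ty": 0, "tz": 0, "wx": 0, "wy": 0, "wz": 0, "jaw": 0.4}, {"tx": 0, "ty": 0, "tz": 0, "wx": 0, "wy": 0, "wz": 0, "jaw": 0.4}]'

```text
t: 57.72
tool_pos: [0.5427, 0.1642, 0.2618]
tool_rot: [3.129, -0.082, 0.005]
contact_force: [0.3, -0.2, 0.7]
opening: 0.0512
```

```bash
python3 -c "
from db import *
rr();i,im=shot('wrist','w30');crop(im,0,0,512,384,'w30b')"
```

```text
t 57.725 p [0.5427 0.1642 0.2618] zax [ 0.003 -0.011 -1.   ] yax [-0.052 -0.999  0.011] F [ 0.3 -0.2  0.7] op 0.0512
grasp rack mm [-48.5 -52.3 265.8] tcp rack [-48.4 -52.4 257.8]
lever r 208.0 phi 1.772
```

View pics/w30b.png

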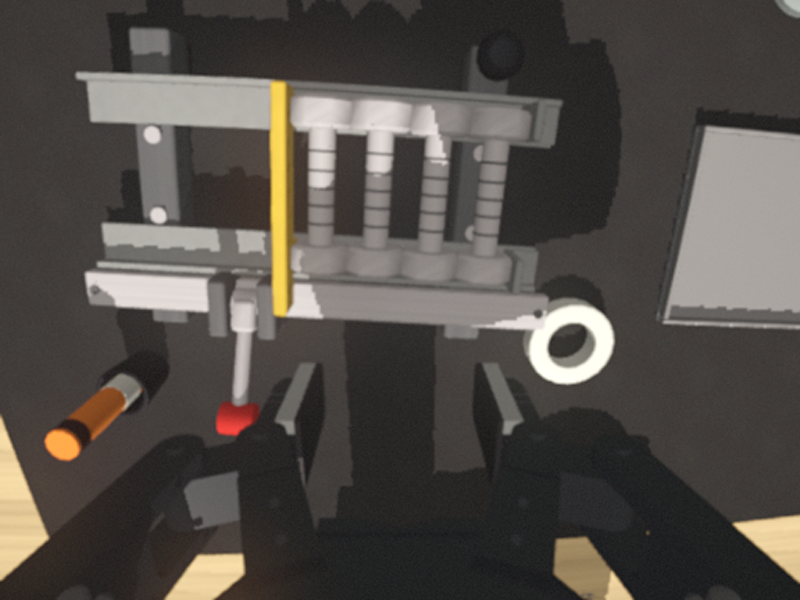

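```bash
python3 -c "
from db import *
im=cv2.imread('pics/w30.png');im=cv2.convertScaleAbs(im,alpha=1.6);crop(im,165,45,365,195,'w30c',4)"
```

```text
(no output)
```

View pics/w30c.png

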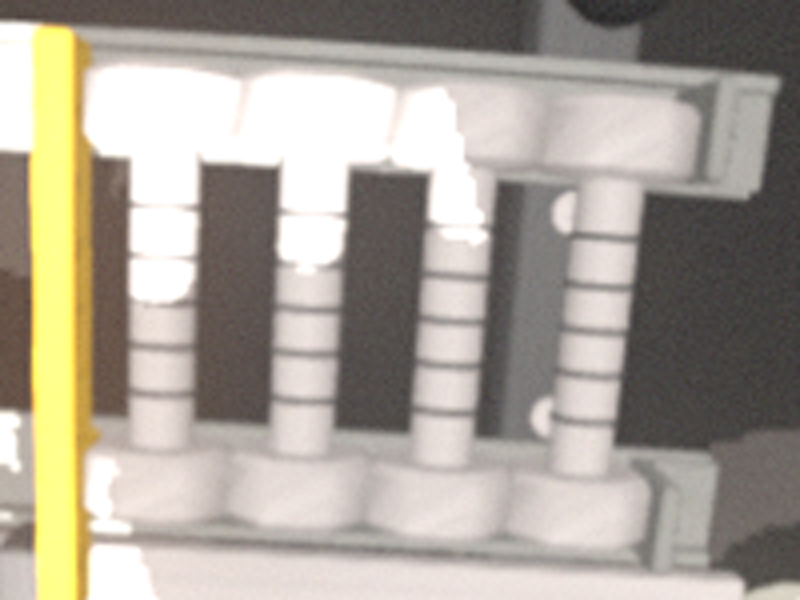

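```bash
python3 -c "
from db import *
i=ctrl.camera_info('wrist');f=lambda u,v,z:(Rk(atz(i,np.array([u,v])/4+[165,45],z+.004))[0]*1000).round(1)
for u,v in [(163,330),(305,340),(449,345),(592,350)]: print('handle',f(u,v,.064))
print('stop',f(75,40,.083),f(76,590,.083))
print('tab top inner',f(645,460,.079),f(715,75,.079))
print('knob',(Rk(atz(i,np.array([238,417])/1.5625,.080))*1000).round(1))
print((proj(i,[Wk(-53,-140,79),Wk(53,-140,79),Wk(0,-120,59),Wk(0,-80,59),Wk(0,-40,59),Wk(0,0,59),Wk(40,20,83),Wk(-80,20,83)])-[165,45])*4)
"
```

```text
handle [-8.7  1.3 64. ]
handle [ -9.  -37.8  64. ]
handle [ -7.8 -77.5  64. ]
handle [  -6.5 -117.3   64. ]
stop [62.3 21.5 83. ] [-79.   21.4  83. ]
tab top inner [ -33.5 -132.1   79. ] [  65.4 -136.9   79. ]
knob [[-181.4   63.6   76. ]]
[[663.33736666 530.58929074]
 [720.02874249 127.75388484]
 [600.85504659 325.12522191]
 [458.88019173 315.27946522]
 [315.39119612 305.80878823]
 [171.16125037 296.77450293]
 [ 80.60094449 135.99607586]
 [ 81.15408671 593.60277358]]
```

```bash
python3 -c "
from db import *
im=cv2.imread('pics/w30.png');im=cv2.convertScaleAbs(im,alpha=2.2);crop(im,295,55,370,105,'z1',10);crop(im,280,150,350,195,'z2',10)"
```

```text
(no output)
```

View pics/z1.png

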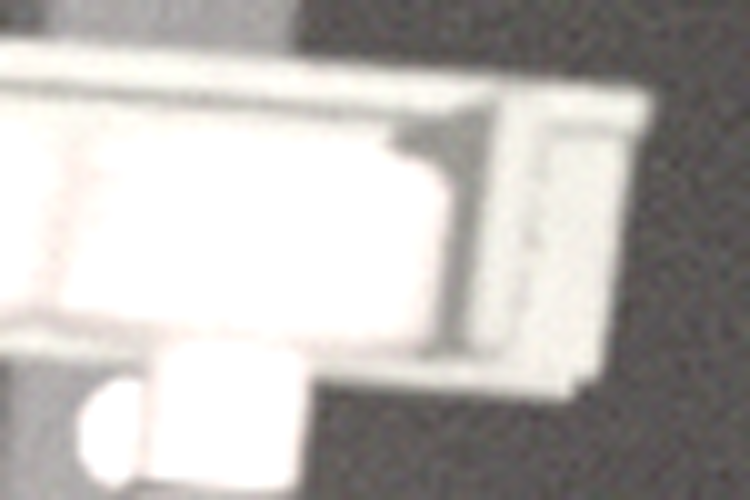

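View pics/z2.png

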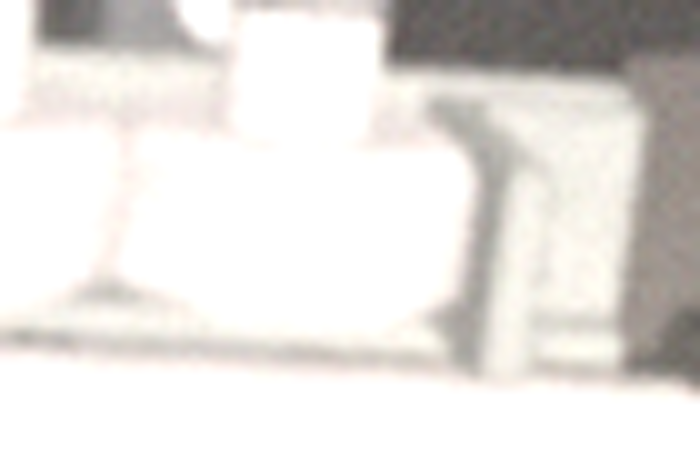

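```bash
python3 -c "
from db import *
i=ctrl.camera_info('wrist');f=lambda u,v,z:(Rk(atz(i,np.array([u,v]),z+.004))[0]*1000).round(1)
for a in [(343.8,65),(341.5,90),(332,168),(329,186.5)]: print('tab',f(*a,.079))
print('head D1 right edges', f(295+45.5,55+20,.079),f(295+43.5,55+33,.079),f(280+47.5,150+18,.079))
print('heads left D1', f(295+7,55+15,.079))
im=cv2.imread('pics/w30.png');im=cv2.convertScaleAbs(im,alpha=.9);crop(im,180,55,260,105,'z3',10)
im=cv2.imread('pics/w30.png');im=cv2.convertScaleAbs(im,alpha=1.2,beta=-60);crop(im,250,150,350,195,'z4',8)
"
```

```text
tab [  64.2 -137.2   79. ]
tab [  40.1 -138.2   79. ]
tab [ -42.  -139.7   79. ]
tab [ -63.3 -139.4   79. ]
head D1 right edges [  54.5 -135.1   79. ] [  41.8 -134.8   79. ] [ -42.3 -134.7   79. ]
heads left D1 [ 56.2 -95.6  79. ]
```

View pics/z3.png

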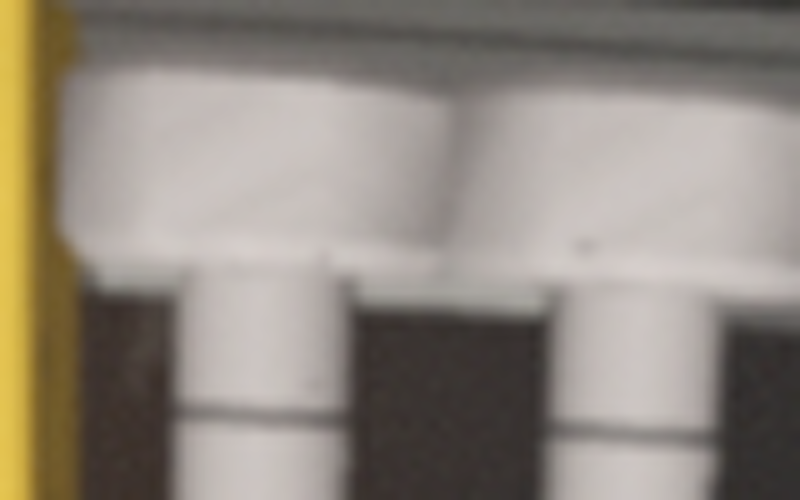

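View pics/z4.png

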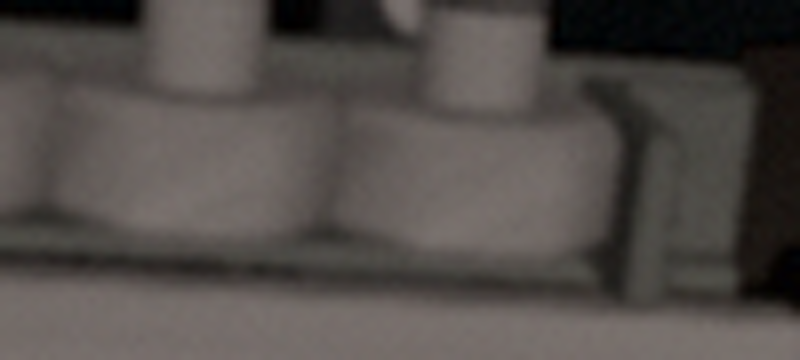

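Call:
send_rows --series '[{"tx": -1, "ty": 6, "tz": -2, "wx": 0, "wy": 0, "wz": 0, "jaw": 0.3}, {"tx": -1, "ty": 6, "tz": -2, "wx": 0, "wy": 0, "wz": 0, "jaw": 0.3}, {"tx": -1, "ty": 6, "tz": 0, "wx": 0, "wy": 0, "wz": 0, "jaw": 0.3}, {"tx": -1, "ty": 6, "tz": 0, "wx": 0, "wy": 0, "wz": 0, "jaw": 0.3}, {"tx": -1, "ty": 5, "tz": 0, "wx": 0, "wy": 0, "wz": 0, "jaw": 0.3}]'

```text
t: 58.4
tool_pos: [0.4747, -0.1211, 0.3022]
tool_rot: [3.129, -0.055, -0.003]
contact_force: [1.0, 0.3, 0.3]
opening: 0.06
```

```bash
python3 -c "
from db import *
st();i,im=shot('top','t31');crop(im,100,140,280,265,'t31b');i,im=shot('scene','s31');crop(im,230,160,440,315,'s31b')"
```

```text
t 58.4 p [ 0.4747 -0.1211  0.3022] zax [-0.002 -0.012 -1.   ] yax [-0.035 -0.999  0.012] F [1.  0.3 0.3] op 0.06
```

View pics/t31b.png

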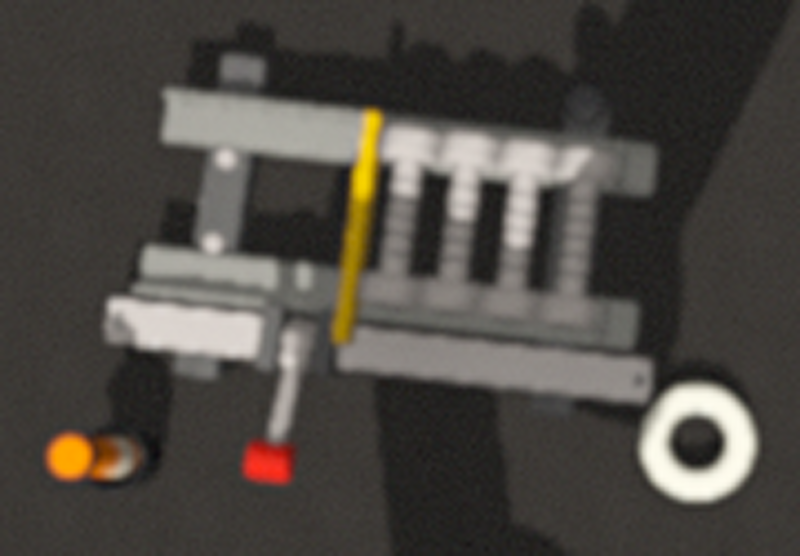

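View pics/s31b.png

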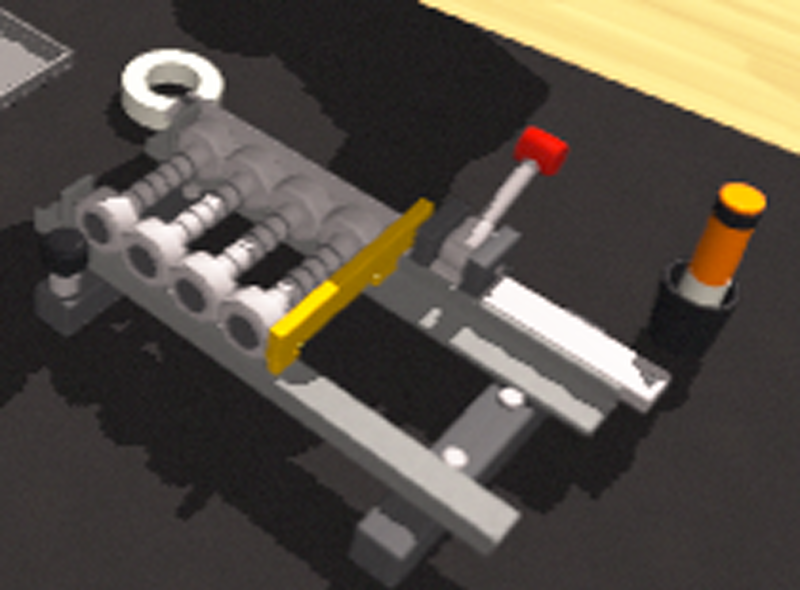

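```bash
python3 -c "
from db import *
T=ctrl.camera_info('top');S=ctrl.camera_info('scene')
def red(fn,box):
    s=cv2.imread(fn).astype(int);u0,v0,u1,v1=box
    m=(s[:,:,2]>120)&(s[:,:,1]<70)&(s[:,:,0]<70);v,u=np.nonzero(m[v0:v1,u0:u1]);return u.mean()+u0,v.mean()+v0
for a,b in [('top0','scene0'),('t31','s31')]:
    tu=red(f'pics/{a}.png',(145,230,215,260));su=red(f'pics/{b}.png',(330,180,400,215));print(tu,su)
    x,e=tri([(T,tu),(S,su)]);r=Rk(x)[0]*1000;print(r,e,np.arctan2(r[2]-62,-(r[0]+90)))
"
```

```text
(np.float64(182.9310344827586), np.float64(248.2528735632184)) (np.float64(349.03333333333336), np.float64(191.85555555555555))
[-176.80854434   -4.90850909   72.33031227] [np.float64(0.0003411024890085711), np.float64(0.0003411024890084924)] 0.1184440899327737
(np.float64(159.92222222222222), np.float64(244.01111111111112)) (np.float64(371.74311926605503), np.float64(198.70642201834863))
[-171.79886922   58.54072226   91.95487128] [np.float64(0.00040316812078060804), np.float64(0.0004031681207806803)] 0.35103472199763824
```

```bash
python3 -c "
from db import *
to(Wk(-174,56,150),YA)"
```

```text
t 58.5 p [ 0.4743 -0.123   0.302 ] zax [-0.003 -0.013 -1.   ] yax [-0.041 -0.999  0.013] F [ 0.4  0.1 -0.3] op 0.0596
shift cm [ -6.01 -40.93  14.28] turn [0.013 0.002 0.076]
```

Call:
send_rows --series '[{"tx": -0.8, "ty": -5, "tz": 0, "wx": 0.008, "wy": 0, "wz": 0.025, "jaw": 1}, {"tx": -0.9, "ty": -6, "tz": 1, "wx": 0, "wy": 0, "wz": 0.025, "jaw": 1}, {"tx": -1.1, "ty": -6, "tz": 2, "wx": 0, "wy": 0, "wz": 0.025, "jaw": 1}, {"tx": -1.3, "ty": -6, "tz": 2, "wx": 0, "wy": 0, "wz": 0, "jaw": 1}, {"tx": -1.3, "ty": -6, "tz": 2, "wx": 0, "wy": 0, "wz": 0, "jaw": 1}]'

```text
t: 59.12
tool_pos: [0.4451, 0.1684, 0.2327]
tool_rot: [3.134, -0.19, 0.0]
contact_force: [0.5, 0.4, 0.2]
opening: 0.0
```

```bash
python3 -c "
from db import *
to(Wk(-174,56,150),YA)"
```

```text
t 59.125 p [0.4451 0.1684 0.2327] zax [ 0.    -0.002 -1.   ] yax [-0.121 -0.993  0.002] F [0.5 0.4 0.2] op 0.0
shift cm [ -2.86 -11.57   7.84] turn [ 0.002 -0.    -0.004]
```

Call:
send_rows --series '[{"tx": -1.2, "ty": -5, "tz": 2.5, "wx": 0, "wy": 0, "wz": 0, "jaw": 1}, {"tx": -1.0, "ty": -4.5, "tz": 2.5, "wx": 0, "wy": 0, "wz": 0, "jaw": 1}, {"tx": -0.4, "ty": -1.2, "tz": 1.5, "wx": 0, "wy": 0, "wz": 0, "jaw": 1}, {"tx": 0, "ty": 0, "tz": 0, "wx": 0, "wy": 0, "wz": 0, "jaw": 1}]'

```text
t: 59.62
tool_pos: [0.424, 0.288, 0.1623]
tool_rot: [3.133, -0.167, -0.007]
contact_force: [-0.3, -0.7, 0.9]
opening: 0.0005
```

```bash
python3 -c "
from db import *
to(Wk(-174,56,120),YA);rr();shot('wrist','w32')"
```

```text
t 59.625 p [0.424  0.288  0.1623] zax [-0.005 -0.004 -1.   ] yax [-0.106 -0.994  0.004] F [-0.3 -0.7  0.9] op 0.0005
shift cm [0.7  0.05 3.83] turn [0.004 0.004 0.011]
t 59.625 p [0.424  0.288  0.1623] zax [-0.005 -0.004 -1.   ] yax [-0.106 -0.994  0.004] F [-0.3 -0.7  0.9] op 0.0005
grasp rack mm [-180.8   56.7  166.3] tcp rack [-180.8   56.6  158.3]
lever r 138.3 phi 0.855
```

View pics/w32.png

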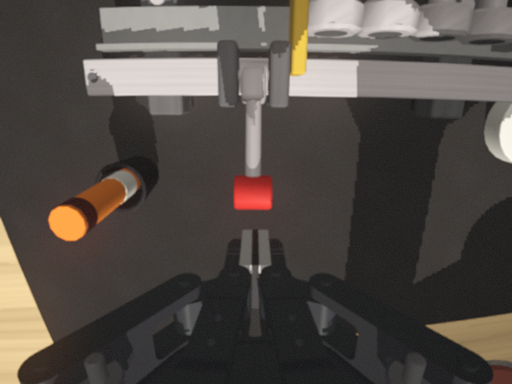

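Call:
send_rows --series '[{"tx": 0.5, "ty": 0, "tz": 1, "wx": 0.004, "wy": 0, "wz": 0.011, "jaw": 1}, {"tx": 0, "ty": 0, "tz": 1.5, "wx": 0, "wy": 0, "wz": 0, "jaw": 1}, {"tx": 0, "ty": 0, "tz": 0.8, "wx": 0, "wy": 0, "wz": 0, "jaw": 1}, {"tx": 0, "ty": 0, "tz": 0, "wx": 0, "wy": 0, "wz": 0, "jaw": 1}]'

```text
t: 60.18
tool_pos: [0.4321, 0.2845, 0.1302]
tool_rot: [-3.133, 0.196, -0.001]
contact_force: [0.1, -0.2, 0.2]
opening: 0.0
```

```bash
python3 -c "
from db import *
to(Wk(-174,56,115),YA)"
```

```text
t 60.175 p [0.4321 0.2845 0.1302] zax [ 0.001  0.002 -1.   ] yax [-0.124 -0.992 -0.002] F [ 0.1 -0.2  0.2] op 0.0
shift cm [-0.17 -0.18  1.12] turn [-0.002 -0.    -0.007]
```

Call:
send_rows --series '[{"tx": -0.2, "ty": -0.15, "tz": 0.5, "wx": 0, "wy": 0, "wz": -0.007, "jaw": 1}, {"tx": 0, "ty": 0, "tz": 0.5, "wx": 0, "wy": 0, "wz": 0, "jaw": 1}, {"tx": 0, "ty": 0, "tz": 0.5, "wx": 0, "wy": 0, "wz": 0, "jaw": 1}, {"tx": -0.05, "ty": 0, "tz": 0.5, "wx": 0, "wy": 0, "wz": 0, "jaw": 1}]'

```text
t: 60.68
tool_pos: [0.4286, 0.2873, 0.112]
tool_rot: [-3.133, 0.184, 0.006]
contact_force: [-5.4, -1.3, 7.2]
opening: -0.0
```

```bash
python3 -c "
from db import *
to(Wk(-175,56,95),YA)"
```

```text
t 60.675 p [0.4286 0.2873 0.112 ] zax [-0.004  0.004 -1.   ] yax [-0.117 -0.993 -0.003] F [-5.4 -1.3  7.2] op -0.0
shift cm [0.12 0.06 1.3 ] turn [-0.003  0.004  0.   ]
```

Call:
send_rows --series '[{"tx": 0, "ty": 0, "tz": 0.5, "wx": 0, "wy": 0, "wz": 0, "jaw": 1}, {"tx": 0, "ty": 0, "tz": 0.5, "wx": 0, "wy": 0, "wz": 0, "jaw": 1}, {"tx": 0, "ty": 0, "tz": 0.5, "wx": 0, "wy": 0, "wz": 0, "jaw": 1}]'

```text
t: 61.05
tool_pos: [0.4265, 0.2883, 0.099]
tool_rot: [-3.133, 0.182, 0.015]
contact_force: [-4.8, -1.2, 5.5]
opening: 0.0002
```

```bash
python3 -c "
from db import *
to(Wk(-175,56,95),YA)"
```

```text
t 61.05 p [0.4265 0.2883 0.099 ] zax [-0.009  0.004 -1.   ] yax [-0.116 -0.993 -0.003] F [-4.8 -1.2  5.5] op 0.0002
shift cm [ 0.33  0.13 -0.  ] turn [-0.003  0.01   0.001]
```

Call:
send_rows --series '[{"tx": 0.1, "ty": 0, "tz": 0.5, "wx": 0, "wy": 0.01, "wz": 0, "jaw": 1}, {"tx": 0, "ty": 0, "tz": 0.6, "wx": 0, "wy": 0, "wz": 0, "jaw": 1}]'

```text
t: 61.3
tool_pos: [0.4258, 0.2897, 0.0938]
tool_rot: [-3.134, 0.181, 0.011]
contact_force: [-15.3, -6.9, 33.6]
opening: 0.0001
```

```bash
python3 -c "
from db import *
to(Wk(-175,56,95),YA)"
```

```text
t 61.3 p [0.4258 0.2897 0.0938] zax [-0.007  0.003 -1.   ] yax [-0.115 -0.993 -0.002] F [-15.3  -6.9  33.6] op 0.0001
shift cm [ 0.42  0.26 -0.52] turn [-0.002  0.007  0.002]
```

Call:
send_rows --series '[{"tx": 0, "ty": 0, "tz": -1, "wx": 0, "wy": 0, "wz": 0, "jaw": 1}, {"tx": 0, "ty": 0, "tz": -5, "wx": 0, "wy": 0, "wz": 0, "jaw": 1}, {"tx": 0, "ty": 3, "tz": -6, "wx": 0, "wy": 0, "wz": 0, "jaw": 1}, {"tx": 1, "ty": 6, "tz": -5, "wx": 0, "wy": 0, "wz": 0, "jaw": 0.5}, {"tx": 1, "ty": 6, "tz": -3, "wx": 0, "wy": 0, "wz": 0, "jaw": 0.5}]'

```text
t: 61.92
tool_pos: [0.4285, 0.1571, 0.2826]
tool_rot: [-3.136, 0.168, 0.01]
contact_force: [0.6, -0.4, -0.0]
opening: 0.036
```

Call:
send_rows --series '[{"tx": 2.5, "ty": 2, "tz": 0, "wx": 0, "wy": 0, "wz": 0, "jaw": 0.5}, {"tx": 3, "ty": 0, "tz": 0, "wx": 0, "wy": 0, "wz": 0, "jaw": 0.5}, {"tx": 0, "ty": 0, "tz": 0, "wx": 0, "wy": 0, "wz": 0, "jaw": 0.5}, {"tx": 0, "ty": 0, "tz": 0, "wx": 0, "wy": 0, "wz": 0, "jaw": 0.5}]'

```text
t: 62.42
tool_pos: [0.4837, 0.1278, 0.2872]
tool_rot: [-3.134, 0.176, -0.005]
contact_force: [0.2, -0.3, -0.1]
opening: 0.0427
```

```bash
python3 -c "
from db import *
rr();i,im=shot('wrist','w33');crop(im,0,0,512,384,'w33b')"
```

```text
t 62.425 p [0.4837 0.1278 0.2872] zax [ 0.004  0.002 -1.   ] yax [-0.112 -0.994 -0.003] F [ 0.2 -0.3 -0.1] op 0.0427
grasp rack mm [-102.8  -95.5  291.2] tcp rack [-102.8  -95.4  283.2]
lever r 229.6 phi 1.515
```

View pics/w33b.png

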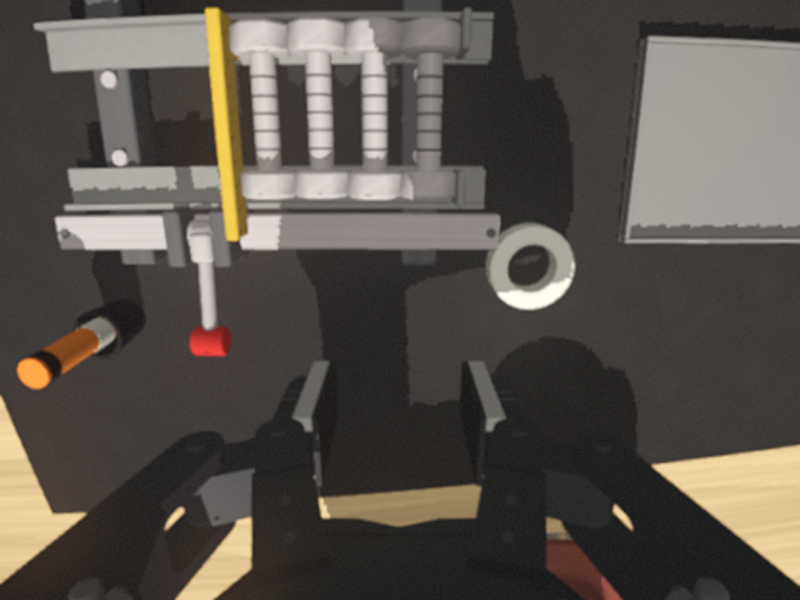

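```bash
python3 -c "
from db import *
im=cv2.imread('pics/w33.png');crop(cv2.convertScaleAbs(im,alpha=1.3),125,0,325,150,'w33c',4)
i=ctrl.camera_info('wrist')
print(((proj(i,[Wk(-53,-140,79),Wk(53,-140,79),Wk(0,-120,59),Wk(0,-80,59),Wk(0,-40,59),Wk(0,0,59),Wk(40,20,83),Wk(-80,20,83),Wk(60,-140,39),Wk(-60,-140,39)])-[125,0])*4).round(1))
T=ctrl.camera_info('top');S=ctrl.camera_info('scene')
_,t=shot('top','t33');_,s2=shot('scene','s33')
def red(fn,box):
    s=cv2.imread(fn).astype(int);u0,v0,u1,v1=box
    m=(s[:,:,2]>120)&(s[:,:,1]<70)&(s[:,:,0]<70);v,u=np.nonzero(m[v0:v1,u0:u1]);return u.mean()+u0,v.mean()+v0
tu=red('pics/t33.png',(145,230,215,260));su=red('pics/s33.png',(330,180,400,215));wu=red('pics/w33.png',(110,200,160,240));print(tu,su,wu)
x,e=tri([(T,tu),(S,su)]);r=Rk(x)[0]*1000;print(r,e,np.arctan2(r[2]-62,-(r[0]+90)))
x,e=tri([(T,tu),(S,su),(i,wu)]);r=Rk(x)[0]*1000;print(r,e)
crop(s2,230,160,440,315,'s33b')
"
```

```text
[[677.1 483.9]
 [693.   71.5]
 [606.2 290.2]
 [466.6 289.4]
 [327.4 289.3]
 [189.2 290.1]
 [ 79.3 123.9]
 [117.  579.1]
 [674.9  80.2]
 [660.4 496.1]]
(np.float64(179.36363636363637), np.float64(239.9090909090909)) (np.float64(371.22105263157897), np.float64(203.90526315789475)) (np.float64(132.22674418604652), np.float64(218.67441860465115))
[-166.75721933   34.74129151   65.57186044] [np.float64(0.026847573683353446), np.float64(0.026847573683353335)] 0.04650097508760025
[-164.84145448   41.62835742   79.94654025] [np.float64(0.03491743359455537), np.float64(0.020522856077768627), np.float64(0.016318089106329852)]
```

View pics/w33c.png

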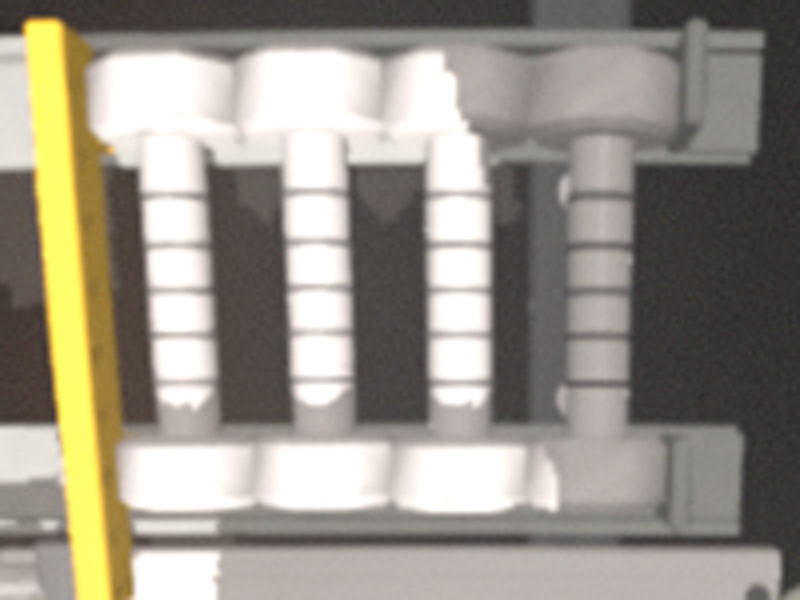

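View pics/s33b.png

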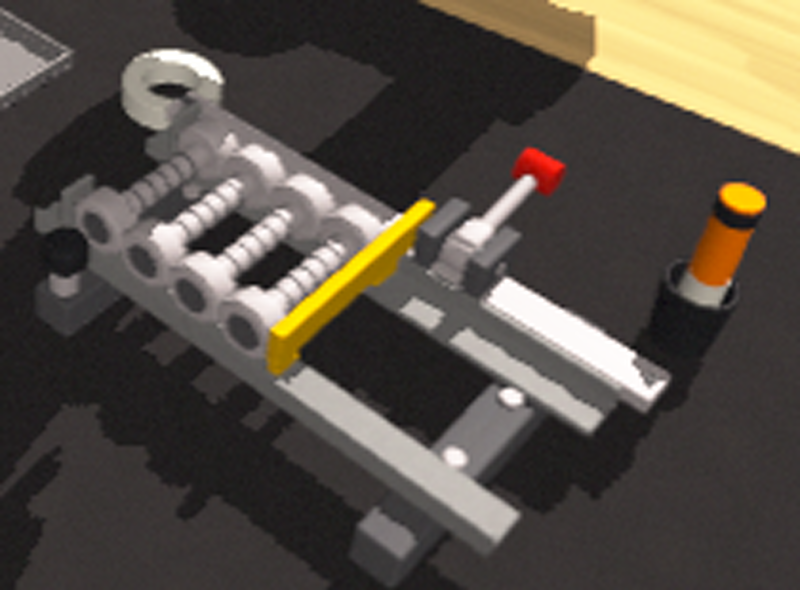

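```bash
python3 -c "
from db import *
im=cv2.imread('pics/w33.png');im=cv2.convertScaleAbs(im,alpha=1.8);crop(im,270,0,330,40,'z5',13);crop(im,265,100,325,140,'z6',13)"
```

```text
(no output)
```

View pics/z5.png

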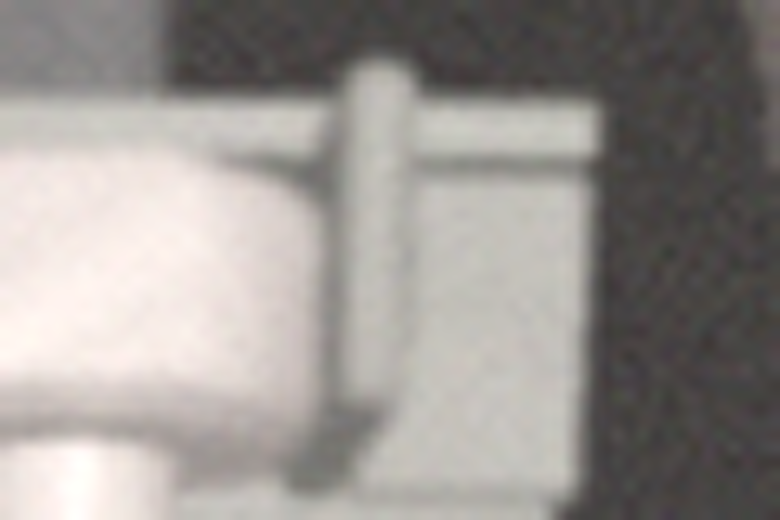

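View pics/z6.png

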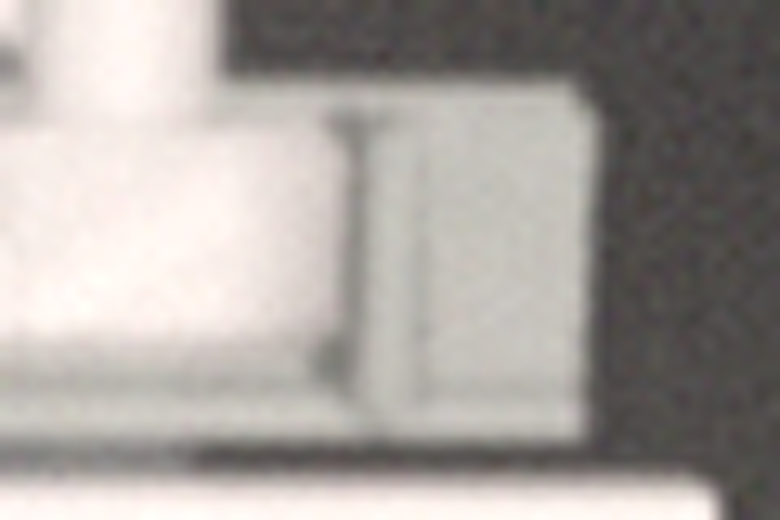

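```bash
python3 -c "
from db import *
i=ctrl.camera_info('wrist');S=ctrl.camera_info('scene')
def red(fn,box):
    s=cv2.imread(fn).astype(int);u0,v0,u1,v1=box
    m=(s[:,:,2]>120)&(s[:,:,1]<70)&(s[:,:,0]<70);v,u=np.nonzero(m[v0:v1,u0:u1]);return u.mean()+u0,v.mean()+v0
su=red('pics/s33.png',(330,180,400,215));wu=red('pics/w33.png',(110,200,160,240))
x,e=tri([(S,su),(i,wu)]);r=Rk(x)[0]*1000;print(r,e,np.arctan2(r[2]-62,-(r[0]+90)))
"
```

```text
[-175.52872375   60.33161861   74.25047915] [np.float64(0.0011645251136498031), np.float64(0.0011645251136498545)] 0.14226472746693022
```

Call:
send_rows --series '[{"tx": -1, "ty": 6, "tz": -1, "wx": 0, "wy": 0, "wz": 0, "jaw": 0.5}, {"tx": -1, "ty": 6, "tz": -1, "wx": 0, "wy": 0, "wz": 0, "jaw": 0.5}, {"tx": -1, "ty": 6, "tz": 0, "wx": 0, "wy": 0, "wz": 0, "jaw": 0.5}, {"tx": -1, "ty": 6, "tz": 0, "wx": 0, "wy": 0, "wz": 0, "jaw": 0.5}]'

```text
t: 63.08
tool_pos: [0.4154, -0.1068, 0.3065]
tool_rot: [-3.136, 0.152, -0.007]
contact_force: [1.4, 0.0, 0.5]
opening: 0.0425
```

```bash
cat > kn.py <<'E'
from db import *
import sys
T=ctrl.camera_info('top');S=ctrl.camera_info('scene'); n=sys.argv[1]
_,t=shot('top','t'+n);_,s2=shot('scene','s'+n)
def red(fn,box):
    s=cv2.imread(fn).astype(int);u0,v0,u1,v1=box
    m=(s[:,:,2]>120)&(s[:,:,1]<70)&(s[:,:,0]<70);v,u=np.nonzero(m[v0:v1,u0:u1]);return u.mean()+u0,v.mean()+v0
tu=red(f'pics/t{n}.png',(145,230,175,260));su=red(f'pics/s{n}.png',(350,180,400,215))
x,e=tri([(T,tu),(S,su)]);r=Rk(x)[0]*1000;print(tu,su,r,e,np.arctan2(r[2]-62,-(r[0]+90)))
crop(t,100,110,400,265,f't{n}b'); st()
E
python3 kn.py 34
```

```text
(np.float64(161.06666666666666), np.float64(245.05)) (np.float64(371.1046511627907), np.float64(204.0581395348837)) [-175.14444122   59.52258281   72.75827265] [np.float64(0.00011130355220265184), np.float64(0.00011130355220260183)] 0.1256871539120301
t 63.175 p [ 0.4147 -0.11    0.3064] zax [ 0.004 -0.    -1.   ] yax [-0.107 -0.994 -0.   ] F [0.3 0.9 0.3] op 0.0427
```

View pics/t34b.png

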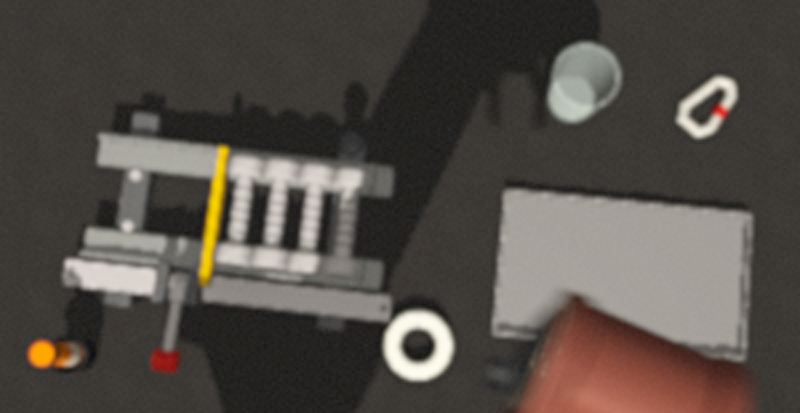

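```bash
python3 -c "
from db import *
im=cv2.imread('pics/w33.png');crop(im,125,0,190,45,'z7',12);crop(im,130,100,190,145,'z8',13)"
```

```text
(no output)
```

View pics/z7.png

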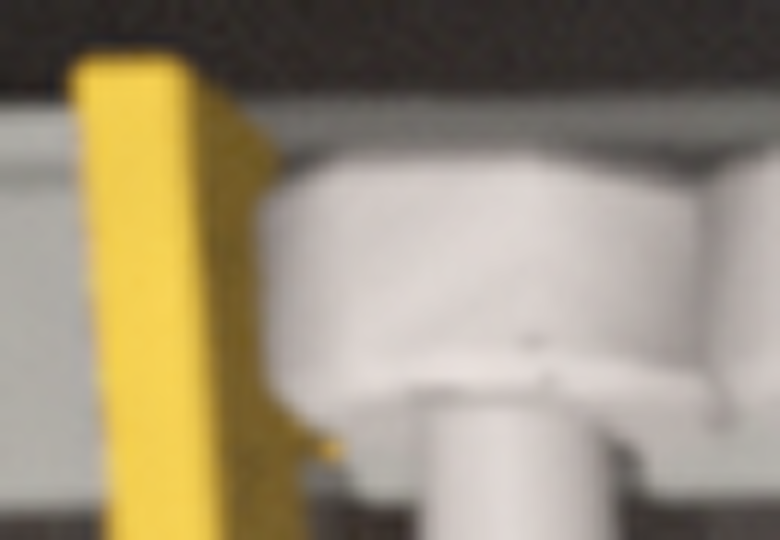

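View pics/z8.png

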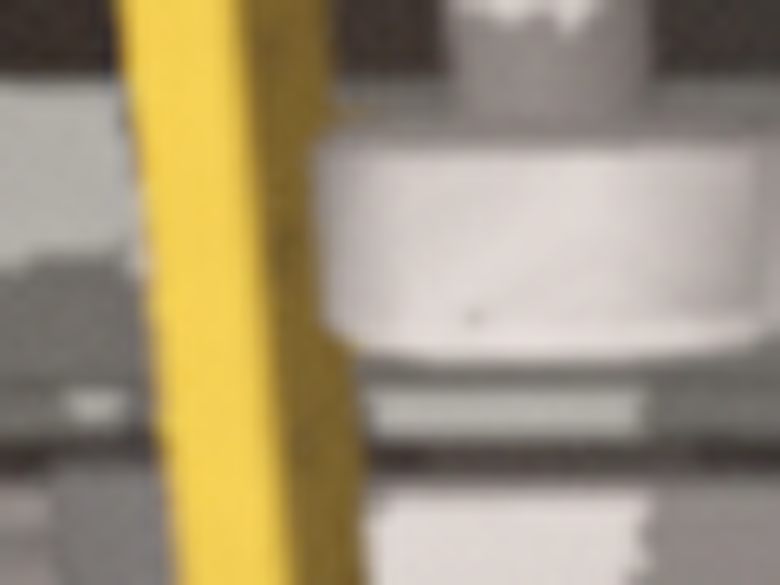

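Run:
```python
from db import *
# rebuild camera pose of w33 from the tool pose then
import numpy as np
o0=np.array([0.4837,0.1278,0.2872]);rv=np.array([-3.134,0.176,-0.005])
i=ctrl.camera_info('wrist');o=ctrl.get_obs();R=Rot.from_rotvec(o['tool_rot']).as_matrix()
c=R.T@(-i['R'].T@i['t']-o['tool_pos']);Rc=i['R']@R
R0=Rot.from_rotvec(rv).as_matrix();j=dict(i);j['R']=Rc@R0.T;j['t']=-j['R']@(o0+R0@c)
f=lambda u,v,z:(Rk(atz(j,(u,v),z+.004))[0]*1000).round(1)
print('face far',f(125+205/12,230/12,.083),'near',f(130+255/13,100+200/13,.083))
for z in (.059,.065,.07): print('head left far',f(125+262/12,230/12,z),'near',f(130+318/13,100+200/13,z))
print('tab far',f(296.3,20,.079),'near',f(293.3,118,.079))
for z in (.059,.065,.07): print('head right far',f(270+320/13,20,z),'near',f(265+340/13,118,z))
```

```text
face far [51.5 21.9 83. ] near [-46.8  22.3  83. ]
head left far [57.  25.1 59. ] near [-48.4  24.9  59. ]
head left far [55.6 23.  65. ] near [-48.   22.9  65. ]
head left far [54.4 21.3 70. ] near [-47.7  21.2  70. ]
tab far [  50.9 -138.1   79. ] near [ -49.7 -138.8   79. ]
head right far [  55.5 -138.7   59. ] near [ -51.1 -138.7   59. ]
head right far [  54.1 -138.    65. ] near [ -50.7 -138.    65. ]
head right far [  53.  -137.4   70. ] near [ -50.4 -137.4   70. ]
```

```bash
python3 -c "
from h import *
print(ctrl.finish_job()); st()"
```

```text
the job is handed in; nothing more can be done
None
the job is handed in; nothing more can be done
```

The job is done in the order asked and handed in at about 63 s. The arm was clear of everything at the end.

**What I did**
- **Lever and stop:** I flipped the lever upright and ran the stop out until it hit its end.
- **Lube pass:** I made one pass along the bar's middle line at about 3–4 cm/s. It pressed with 5–8 N and ran from about 3 mm outside the tab plane to about 16 mm short of the stop. I then stood the stick back in its pot.
- **Dumbbells:** All four are laid across the rails, and I pushed the row up with the stop.
- **Locking:** My first fold left the lever about 0.23 rad up because the pads slipped on the knob. I saw this in the images and pressed the knob fully down with closed fingertips.

**Last checks**
- **Row:** The distance from tabs to stop face measures 160.5 mm, give or take about 1 mm, for four 40 mm heads. Both end heads show contact within that error.
- **Lever:** The lever angle matches the original locked position to within about 0.01 rad.
- **Other items:** The tray is empty, and the stick is standing in its pot. The tumbler, grip ring and carabiner look unmoved.
- **Disagreements:**
  - The knob read about 2.4 mm closer to the stop face than it did at the start. I put that down to calibration error.
  - It also read about 1 mm further towards the open end after the final press, so a shift of the stop that small is possible. The 160.5 mm above was taken after that press.

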